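# Kit the bench for the next battery module

### The job

Get the bench ready for the next battery module: swing the cell cabinet's door wide open, draw the shelf right out, stand every cell block upright on the floor of the blue module tray, then push the shelf fully home and shut the door. Also take the dark cover plate with the orange gasket out of the rack and lean it squarely against the upstand's wall, within the wall's length, its foot on the base and tight up against the inside of the wooden stop strip and the gasket side facing out, away from the wall. Do not let the cover fall flat, and leave all the other things on the bench and in the rack where they are.

Things in the scene. Friction and masses are not known exactly. Their poses are not given: they have to be found in the camera images.
- cover: module cover plate, dark grey, 10 thick (x), 240 wide (y), 190 tall, with a lifting tab 70 wide standing 35 above the middle of its top edge (tab top 225 above the foot); about 0.55 kg. Origin at the centre of its foot (underside), z up the plate; its -x face carries an orange gasket outline, the +x face is plain. Starts on edge in one slot of the rack, gasket towards the robot
- cover_foot (a point): middle of the foot edge on the gasket side of the cover (5 in front of cover's origin)
- upstand: back rest fixed to the bench: aluminium wall 320 wide, 20 thick, top edge 140 above the bench; before it a 6 thick rubber base with a wooden stop strip, 12 wide, top 20 above the bench, inner face at x = -55. Origin at bench level under the middle of the wall's front face, -x from the wall to the strip, y along it. Foot on the strip and back on the wall's top edge, the cover leans 0.33 rad
- rack: plywood plate rack, 110 (x) by 200 (y) by 12 high, fixed; two slots at x = -30 and +30 mm, each 15 wide between two pairs of steel pins (at y = -70, +70) that stand 60 above the base. Origin at the centre of its underside
- sheet: white insulating sheet 10 by 200 by 170 tall in the other slot of the rack: leave it; origin at the centre of its foot
- tray: blue module tray, fixed: open tub, inside 175 (x) by 200 (y), floor 4 above the bench, flange rim 45 above the bench and 213 by 238 overall. Origin at the centre of its underside. A cross member 8 wide, 30 tall runs along x in the middle, leaving two lanes 96 wide; each takes two blocks, long sides along x
- cabinet: grey steel cell cabinet, fixed, 300 wide (y), 290 deep, 240 high, opening 280 wide. Origin at bench level under the middle of its front plane; x points into the cabinet, y to its left as the robot sees it. Roof underside 228 above the bench
- cab_door (a joint): white door of the cabinet, panel 280 wide by 222 high and 20 thick in front of the front plane, hinged on its right edge (140 to the right of the cabinet's middle, cabinet y = -140); 0 shut, grows as it swings towards the robot, counter-clockwise seen from above, to 1.95 rad; stays where it is left
- cab_handle (a point): grip point near the upper end of the door's handle, an upright round steel bar 10 in diameter, 100 long, 35 off the door's face, 245 from the hinge; the bar's top end is 20 above this point and about 14 below the cabinet's top
- cab_hinge (a point): point on the door's upright hinge axis, level with the handle's grip point
- cab_shelf (a joint): steel pull-out shelf in the cabinet, 252 wide, 155 deep, floor 45 and rim 77 above the bench; 0 home, grows in metres as it is drawn out towards the robot, to 0.205; about 4 N to move, stays where it is left. Its front is 32 behind the cabinet's front plane when home, and two dividers 12 wide, as high as the rim, part it into lanes 80 wide; blocks lift out upwards once it is out
- shelf_knob (a point): centre of the black knob in the middle of the shelf's front, 24 in diameter and 14 long, 18 before the shelf's front face, axis front to back
- block1: cell block: two by three upright steel cells in black end frames with orange strips on top, 70 (x) by 48 (y) by 72 high, about 0.42 kg; origin at the centre of its underside, z up through the cells. 2 to 4 blocks are present (None: absent). At first they stand on the cabinet's shelf, in two lanes, 92 apart across and 74 front to back, long side front to back; grip across the 48 mm width
- block2: cell block: two by three upright steel cells in black end frames with orange strips on top, 70 (x) by 48 (y) by 72 high, about 0.42 kg; origin at the centre of its underside, z up through the cells. 2 to 4 blocks are present (None: absent). At first they stand on the cabinet's shelf, in two lanes, 92 apart across and 74 front to back, long side front to back; grip across the 48 mm width
- block3: cell block: two by three upright steel cells in black end frames with orange strips on top, 70 (x) by 48 (y) by 72 high, about 0.42 kg; origin at the centre of its underside, z up through the cells. 2 to 4 blocks are present (None: absent). At first they stand on the cabinet's shelf, in two lanes, 92 apart across and 74 front to back, long side front to back; grip across the 48 mm width
- block4: cell block: two by three upright steel cells in black end frames with orange strips on top, 70 (x) by 48 (y) by 72 high, about 0.42 kg; origin at the centre of its underside, z up through the cells. 2 to 4 blocks are present (None: absent). At first they stand on the cabinet's shelf, in two lanes, 92 apart across and 74 front to back, long side front to back; grip across the 48 mm width
- cell: loose single steel cell with a green band, 46 in diameter, 80 tall, standing on the bench: leave it; origin at its underside
- screwdriver: screwdriver with red handle lying on the bench: leave it
- tape: roll of yellow tape, 72 in diameter, 20 high: leave it; origin at its underside
- busbar: orange busbar strip 30 by 160 by 12 with steel pads: leave it; origin at its underside

How it is judged:
On the way, in this order (a step that is already met when the one before it is completed fails the run):
1. the cabinet door is swung wide open (value of joint cab_door above 1.2 rad), for 0.2 s.
2. the shelf is drawn out (value of joint cab_shelf above 0.16 m), for 0.2 s.
3. every cell block stands in the module tray (x of block1 in the frame of tray between -0.058 and 0.058 m and y of block1 in the frame of tray between -0.082 and 0.082 m and z of each of block1, block2, block3, block4 in the frame of tray below 0.012 m and angle between each of block1, block2, block3, block4's own z axis and vertical below 0.1 rad and x of block2 in the frame of tray between -0.058 and 0.058 m and y of block2 in the frame of tray between -0.082 and 0.082 m and x of block3 in the frame of tray between -0.058 and 0.058 m and y of block3 in the frame of tray between -0.082 and 0.082 m and x of block4 in the frame of tray between -0.058 and 0.058 m and y of block4 in the frame of tray between -0.082 and 0.082 m), for 0.3 s.
4. the shelf is home and the door is shut (value of joint cab_shelf below 0.012 m and value of joint cab_door below 0.06 rad), for 0.2 s.
At the end, for the whole second after the job is handed in: Blocks upright on the tray floor; shelf within 12 mm of home, door within 0.06 rad of shut; cover leaning 0.22 to 0.46 rad on the upstand, gasket out, square within 0.12 rad, centred within 65 mm, foot within 11 mm of the strip; blocks and cover at rest (all of step 3 and all of step 4 and angle between cover's own z axis and vertical between 0.22 and 0.46 rad and x of upstand in the frame of cover above 0.015 m and x of cover_foot in the frame of upstand between -0.062 and -0.044 m and z of cover_foot in the frame of upstand between -0.002 and 0.014 m and y of cover in the frame of upstand between -0.065 and 0.065 m and angle between the y axis of cover and the y axis of upstand, either way round below 0.12 rad and contact force between cover and upstand above 0.3 N and linear speed of each of block1, block2, block3, block4, cover below 0.02 m/s); the robot touches nothing.
It fails at once if another thing on the bench or in the rack is moved by more than 30 mm (distance of any of sheet, cell, screwdriver, tape, busbar from where it was at the start of the episode above 0.03 m).
It fails at once if the cover falls flat (angle between cover's own z axis and vertical above 1.2 rad).
Of block1, block2, block3, block4 only 2 to 4 are there at a start; the rules pass over those that are not, and their reading is None.
At some moment in a run one of block1, block2, block3, block4 may be knocked a few centimetres aside while the robot is not near it.
It also fails if it takes over 210 s, if anything falls off the work surface, if the arm or the gripper's body presses on something with over 40 N, if the wrist force passes 120 N, or if a joint passes its speed limit or range.

### The arm

A 6-joint arm with a two-finger parallel gripper is mounted at the origin on the work surface. World frame = base frame: x ahead of the robot, y to its left, z up, the work surface at z = 0. Lengths are in m, angles in rad, forces in N, time in s.
With the tool pointing down it reaches from about 0.4 to 0.825 m from the base axis. Payload 7 kg.
Tool frame: the origin (TCP) lies on the centre line of the jaws, within the pads' length; the fingertips stand 22 mm ahead of it and the grasp point (between the pads) lies 3 mm ahead of it (arm.tcp_to_tips is the distance from the TCP to the fingertips, in m); z points along the fingers, y is the line along which they close (so a half turn about z gives the same grasp; the last joint's range is limited). The gripper opens to 88 mm and grips with 3 to 60 N. Pads are 19 mm wide; open, the fingers measure 130 mm over their backs; the gripper's body (78 mm by 193 mm) begins 47 mm behind the grasp point.
Start: joints at [-0.868, 0.359, 0.012, 0, -1.224, -0.288], TCP at [0.272, -0.618, 0.249] pointing down, gripper open.
Joint ranges: [-3.07, 3.07], [-1.43, 2.12], [-1.02, 1.25], [-3.03, 1.67], [-3.05, -0], [-3.03, 3.03]. Speed limits (rad/s): [2.39, 2.39, 3.01, 3.14, 3.14, 3.14].

### API

Orientations are given as [roll, pitch, yaw] about the fixed x, y, z axes, in that order (R = Rz(yaw) Ry(pitch) Rx(roll)).
In Python, from station import arm gives the robot as it stands.
- The arm moves only by the tool jog_arm, never from a script. Its argument "targets" is a list of rows, each an object of numbers: "dx", "dy", "dz": the shift along the tool's x, y, z in mm; "rx", "ry", "rz": the turn, a rotation vector about the tool's x, y, z in rad; "gripper": the closure, from 0 (fully open) to 1 (shut). In form: [{"dx": .., "dy": .., "dz": .., "rx": .., "ry": .., "rz": .., "gripper": ..}, ...]. A call has exactly 8 rows; each row is the pose to reach, as a shift and turn from the pose commanded when the call began, along the tool's axes at that moment; what a row does not reach only later rows make up. A row lasts 1/12 s, in which the tool goes at most 41.7 mm and 7.16 degrees, less where a joint would pass 70% of its speed; a pose out of reach is approached as far as the arm can. A call with a gripper value outside its range is refused whole. The fingers move at their own pace and stop on an object; "force" is the grip in N (left out, the last holds). Time passes only in rows, so rows that repeat a pose let the fingers close, or fill a call up. It gives the time, the measured TCP pose, the force, the opening and the grip force at its end, in the units of the state.
- arm.get_state(): the state, without advancing time (a new reading comes with each control period).
- arm.grab_frame(name): name is "scene" or "top" or "wrist"; returns a dict with "frame" (480x640x3 uint8, red, green, blue), "z_map" (480x640 float32, m along the optical axis (not along the pixel's ray), 0 where there is no reading), "fx", "fy", "cx", "cy" (pixels), "view" (4x4, takes a point from world to camera coordinates). Camera axes: x right, y down, z forward; pixel columns grow to the right and rows downward; lengths in m; the calibration is good to about 2 mm. A picture is of the moment at which its call begins.
- arm.job_done(): hands the job in; it is judged then, once.
The state is a dict: "t": time; "q": joint angles; "qd": joint speeds; "joint_efforts": joint torques, N m; "eef_pos": TCP position; "ee_rot": TCP orientation; "force": force on the tool from outside, world axes, zero at the start; "moment": the same for the moment, N m; "width": finger opening in m; "gripper_force": force on a finger pad.
Only numpy, scipy, OpenCV 4.12 (cv2) and the standard library are available. Lean on these libraries where they do the work, as an engineer would, in place of code of your own. Each camera call takes 0.05 s, during which the arm holds its last target. There are 200 camera calls.

## Working session

There is one attempt and no reset: what is moved stays moved. The work goes in short steps, Python scripts to look and compute and a tool call to move; the robot and the scene stay as the last step left them, time stands still between calls to the robot, and variables do not carry over. Pictures are saved under pics/ and viewed, at most 14 in all, crops included, and the job is handed in when it is done.

Besides the shell and the picture viewer there is one more tool, called after "Emit:" as name([rows], argument=value, ...), one row to a line, values as JSON. jog_arm: Moves the arm, as the interface text tells. Its arguments: {"type":"object","properties":{"targets":{"type":"array","items":{"type":"object","properties":{"dx":{"type":"number"},"dy":{"type":"number"},"dz":{"type":"number"},"rx":{"type":"number"},"ry":{"type":"number"},"rz":{"type":"number"},"gripper":{"type":"number"}}}},"force":{"type":"number"}},"required":["targets"]}

```bash
ls; mkdir -p pics; cat > h.py <<'E'
from station import arm
import numpy as np, cv2
from scipy.spatial.transform import Rotation as R
def grab(n):
    f=arm.grab_frame(n); return f
def pts(f):
    z=f["z_map"]; v,u=np.mgrid[0:480,0:640]
    c=np.stack([(u-f["cx"])/f["fx"]*z,(v-f["cy"])/f["fy"]*z,z,np.ones_like(z)],-1)
    w=c@np.linalg.inv(f["view"]).T
    w=w[...,:3]; w[z==0]=np.nan
    return w
def save(f,n): cv2.imwrite("pics/"+n+".png",f["frame"][...,::-1])
E
python3 - <<'E'
from h import *
for n in ("scene","top"):
    f=grab(n); save(f,n+"0"); np.savez(n+"0.npz",**f)
    print(n,f["fx"],np.linalg.inv(f["view"]).round(3).tolist())
s=arm.get_state(); print({k:np.round(v,3).tolist() for k,v in s.items()})
E
```

```text
pics
scene 465.0204010537506 [[-0.505, -0.818, 0.275, 0.216], [-0.863, 0.48, -0.158, 0.237], [-0.003, -0.317, -0.948, 1.413], [0.0, 0.0, 0.0, 1.0]]
top 591.7832072897107 [[0.02, -0.982, 0.186, 0.338], [-1.0, -0.018, 0.013, 0.036], [-0.01, -0.186, -0.982, 1.564], [0.0, 0.0, 0.0, 1.0]]
{'t': 0.1, 'q': [-0.868, 0.359, 0.011, -0.0, -1.224, -0.288], 'qd': [-0.0, -0.001, 0.002, 0.002, 0.0, -0.001], 'joint_efforts': [-0.001, -58.416, 29.375, 7.016, 0.01, -0.0], 'eef_pos': [0.272, -0.617, 0.248], 'ee_rot': [3.14, -0.0, -2.727], 'force': [0.426, 0.132, 0.175], 'moment': [0.022, -0.008, 0.026], 'gripper_force': 0.0, 'width': 0.088}
```

View pics/scene0.png

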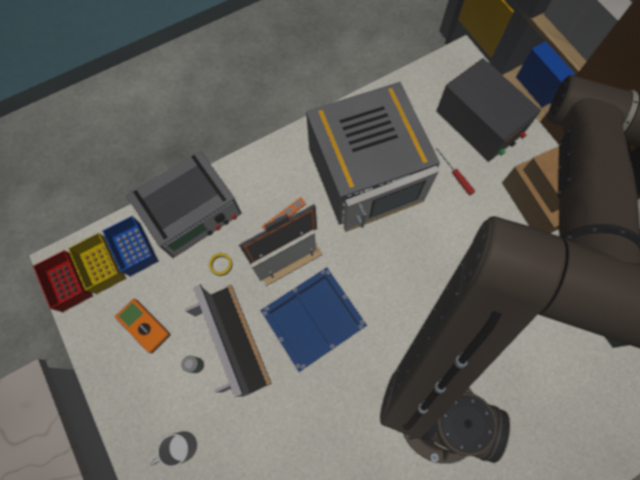

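View pics/top0.png

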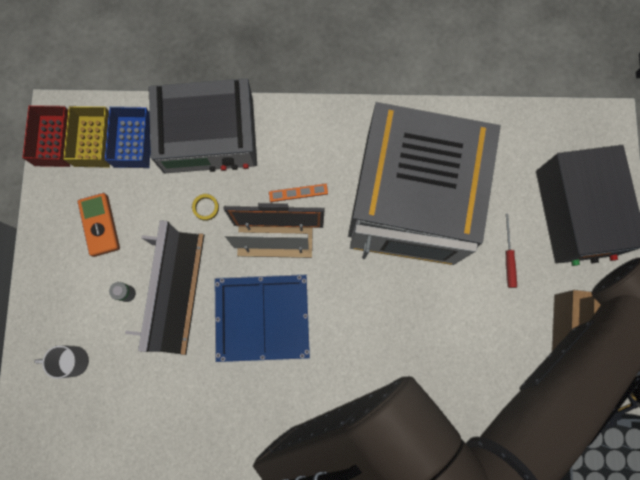

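The top view shows the cabinet at about (425,185) with its handle at (366,245), the cover's tab at (273,206) in the far slot and the sheet at (270,243). It also shows the tray at (262,318), the upstand wall at (160,290) with its strip at (192,293), and the screwdriver at (510,260) near the hinge side.

```bash
cat > m.py <<'E'
from h import *
f=dict(np.load("top0.npz")); w=pts(f); im=f["frame"].astype(int); hsv=cv2.cvtColor(f["frame"],cv2.COLOR_RGB2HSV)
V,U=np.mgrid[0:480,0:640]
def rect(name,m,erode=0):
    p=w[m]; p=p[np.isfinite(p).all(1)]
    if len(p)<5: print(name,"few",len(p)); return
    c,s,a=cv2.minAreaRect((p[:,:2]*1000).astype(np.float32))
    print(name,len(p),"c",np.round(c,1),"size",np.round(s,1),"ang",round(a,2),"z",np.percentile(p[:,2],[5,50,95]).round(4), "box",cv2.boxPoints((c,s,a)).round(0).tolist())
box=lambda a,b,c,d:(U>=a)&(U<b)&(V>=c)&(V<d)
z=w[...,2]
rect("cabroof",box(340,510,90,240)&(abs(z-.24)<.006))
blue=(hsv[...,0]>100)&(hsv[...,0]<125)&(hsv[...,1]>110)
rect("trayrim",box(205,320,265,370)&blue&(abs(z-.045)<.006))
rect("traymember",box(225,300,283,353)&(abs(z-.034)<.004))
rect("walltop",box(130,215,215,360)&(abs(z-.14)<.006))
rect("strip",box(130,215,215,360)&(abs(z-.02)<.004)&(hsv[...,1]>60))
rect("tab",box(220,330,190,260)&(z>.218))
rect("covertop",box(220,330,190,232)&(z>.19)&(z<.21))
rect("sheettop",box(220,330,225,262)&(z>.17)&(z<.19))
rect("rackbase",box(220,330,190,262)&(abs(z-.012)<.004)&(hsv[...,1]>60))
hm=box(340,385,225,275)
print("handle-ish", [ (u,v,w[v,u].round(3).tolist()) for v in range(232,262,4) for u in range(360,374,3)])
rect("screwdriver",box(495,525,210,292)&(z>.006))
rect("tape",box(185,225,190,225)&(z>.014))
rect("busbar",box(265,332,180,205)&(hsv[...,1]>120)&(z<.03))
E
python3 m.py
```

```text
cabroof 15090 c [ 741.7 -218.5] size [300.8 323.1] ang 79.73 z [0.236  0.2406 0.2447] box [[556.0, -338.0], [874.0, -395.0], [928.0, -99.0], [610.0, -42.0]]
trayrim 1623 c [419.2 171.5] size [206.9 232.5] ang 3.4 z [0.0404 0.0455 0.0497] box [[309.0, 281.0], [323.0, 49.0], [529.0, 62.0], [516.0, 294.0]]
traymember 192 c [417.7 187.3] size [187.5 139.8] ang 7.55 z [0.0306 0.0341 0.0374] box [[316.0, 244.0], [334.0, 106.0], [520.0, 130.0], [502.0, 269.0]]
walltop 1185 c [488.7 427.3] size [ 24.8 319.5] ang 84.69 z [0.1354 0.1399 0.1446] box [[328.0, 430.0], [647.0, 400.0], [649.0, 425.0], [331.0, 454.0]]
strip 470 c [510.5 362.6] size [ 49.  373.1] ang 81.16 z [0.0165 0.0199 0.0235] box [[322.0, 367.0], [691.0, 310.0], [699.0, 358.0], [330.0, 416.0]]
tab 179 c [667.8 137.4] size [68.2 11.5] ang 88.89 z [0.2204 0.2357 0.2406] box [[661.0, 103.0], [673.0, 103.0], [674.0, 171.0], [663.0, 172.0]]
covertop 458 c [667.3 137.1] size [ 12.5 239.5] ang 0.15 z [0.192  0.2009 0.2064] box [[661.0, 257.0], [661.0, 17.0], [674.0, 17.0], [673.0, 257.0]]
sheettop 412 c [608.3 155.8] size [198.7  12. ]
[... 1451 characters left out ...]
6, [0.592, -0.108, -0.009]), (372, 256, [0.592, -0.116, -0.008]), (360, 260, [0.58, -0.084, -0.004]), (363, 260, [0.579, -0.092, -0.001]), (366, 260, [0.578, -0.099, 0.006]), (369, 260, [0.579, -0.107, 0.003]), (372, 260, [0.579, -0.115, 0.002])]
screwdriver 595 c [ 613.  -481.4] size [ 76.9 219.4] ang 88.71 z [0.0065 0.0193 0.0289] box [[502.0, -517.0], [722.0, -522.0], [724.0, -445.0], [504.0, -441.0]]
tape 276 c [710.1 309.5] size [126.2  70.6] ang 79.01 z [0.0152 0.0202 0.0274] box [[663.0, 254.0], [733.0, 241.0], [757.0, 365.0], [687.0, 378.0]]
busbar 335 c [759.8  85.9] size [ 29.9 157. ] ang 8.7 z [0.0064 0.0124 0.0182] box [[733.0, 161.0], [757.0, 6.0], [786.0, 11.0], [763.0, 166.0]]
```

```bash
cat >> m.py <<'E'
print('----')
def cl(m):
    m=cv2.morphologyEx(m.astype(np.uint8),cv2.MORPH_OPEN,np.ones((3,3)))
    n,l,s,c=cv2.connectedComponentsWithStats(m); return l==1+np.argmax(s[1:,4])
rect("roof",cl(box(340,510,90,240)&(abs(z-.24)<.012)&(im.max(2)<210)))
print("col u=420 rows:",[(v,w[v,420].round(3).tolist(),im[v,420].tolist()) for v in range(218,256,2)])
rect("strip2",cl(box(180,207,230,356)&(abs(z-.02)<.006)&(hsv[...,1]>60)&(hsv[...,0]<25)))
rect("wall2",cl(box(130,215,215,360)&(abs(z-.14)<.008)))
E
python3 m.py | sed '1,/----/d'
cat >> h.py <<'E'
def Rd(yaw,tilt=None):
    r=R.from_euler('z',yaw)*R.from_euler('x',np.pi)
    return r if tilt is None else R.from_rotvec(tilt)*r   # tilt: world rotvec
def rel(p0,r0,p1,r1):
    d=r0.inv().apply(np.array(p1)-p0)*1000; rv=(r0.inv()*r1).as_rotvec()
    return dict(zip("dx dy dz rx ry rz".split(),[*d.round(1),*rv.round(3)]))
def now():
    s=arm.get_state(); return np.array(s["eef_pos"]),R.from_euler('xyz',s["ee_rot"])
E
```

```text
roof 15492 c [ 756.6 -221.2] size [300.6 293.2] ang 79.64 z [0.2359 0.2407 0.2453] box [[585.0, -343.0], [874.0, -395.0], [928.0, -100.0], [639.0, -47.0]]
col u=420 rows: [(218, [0.641, -0.201, 0.244], [89, 90, 90]), (220, [0.638, -0.202, 0.238], [90, 89, 91]), (222, [0.632, -0.202, 0.24], [89, 90, 91]), (224, [0.627, -0.201, 0.242], [90, 90, 92]), (226, [0.623, -0.201, 0.242], [91, 92, 92]), (228, [0.619, -0.202, 0.237], [89, 89, 90]), (230, [0.615, -0.202, 0.236], [83, 83, 86]), (232, [0.642, -0.231, 0.079], [79, 81, 81]), (234, [0.605, -0.202, 0.235], [118, 118, 116]), (236, [0.602, -0.203, 0.229], [168, 165, 160]), (238, [0.598, -0.204, 0.227], [171, 167, 162]), (240, [0.592, -0.203, 0.231], [169, 166, 161]), (242, [0.587, -0.202, 0.234], [135, 136, 133]), (244, [0.587, -0.206, 0.211], [74, 76, 74]), (246, [0.585, -0.21, 0.192], [49, 50, 50]), (248, [0.583, -0.212, 0.18], [49, 52, 53]), (250, [0.584, -0.218, 0.147], [47, 51, 51]), (252, [0.583, -0.222, 0.123], [49, 52, 52]), (254, [0.582, -0.227, 0.095], [49, 53, 53])]
strip2 75 c [399.9 364.7] size [11.4 47.4] ang 84.5 z [0.0163 0.0194 0.0247] box [[376.0, 361.0], [423.0, 357.0], [424.0, 368.0], [377.0, 373.0]]
wall2 1208 c [489.6 427.2] size [ 24.8 321.3] ang 84.69 z [0.1347 0.14   0.1451] box [[328.0, 430.0], [648.0, 400.0], [651.0, 425.0], [331.0, 454.0]]
```

```bash
python3 - <<'E'
from h import *
p,r=now()
print(rel(p,r,[.570,-.0805,.30],Rd(2.96)))
E
```

```text
{'dx': np.float64(-489.2), 'dy': np.float64(371.3), 'dz': np.float64(-51.8), 'rx': np.float64(0.001), 'ry': np.float64(-0.001), 'rz': np.float64(0.596)}
```

Emit:
jog_arm([
  {"dx": -40,"dy": 30,"dz": -40,"gripper": 0},
  {"dx": -70,"dy": 53,"dz": -52},
  {"dx": -100,"dy": 76,"dz": -52},
  {"dx": -130,"dy": 99,"dz": -52},
  {"dx": -160,"dy": 121,"dz": -52},
  {"dx": -190,"dy": 144,"dz": -52},
  {"dx": -220,"dy": 167,"dz": -52},
  {"dx": -245,"dy": 186,"dz": -52},
])

```text
invalid input at $.targets[0]: expected keys dx, dy, dz, rx, ry, rz, gripper
```

Emit:
jog_arm([
  {"dx": -32,"dy": 24,"rz": 0.08},
  {"dx": -64,"dy": 48,"rz": 0.16},
  {"dx": -96,"dy": 72,"rz": 0.25},
  {"dx": -128,"dy": 97,"rz": 0.34},
  {"dx": -160,"dy": 121,"rz": 0.43},
  {"dx": -192,"dy": 145,"rz": 0.52},
  {"dx": -224,"dy": 169,"rz": 0.596},
  {"dx": -244,"dy": 185,"rz": 0.596},
])

```text
invalid input at $.targets[0]: expected keys dx, dy, dz, rx, ry, rz, gripper
```

Emit:
jog_arm([
  {"dx": -30,"dy": 20,"dz": -30,"rx": 0,"ry": 0,"rz": 0,"gripper": 0},
  {"dx": -60,"dy": 45,"dz": -52,"rx": 0,"ry": 0,"rz": 0,"gripper": 0},
  {"dx": -92,"dy": 70,"dz": -52,"rx": 0,"ry": 0,"rz": 0,"gripper": 0},
  {"dx": -124,"dy": 94,"dz": -52,"rx": 0,"ry": 0,"rz": 0,"gripper": 0},
  {"dx": -156,"dy": 118,"dz": -52,"rx": 0,"ry": 0,"rz": 0,"gripper": 0},
  {"dx": -188,"dy": 142,"dz": -52,"rx": 0,"ry": 0,"rz": 0,"gripper": 0},
  {"dx": -220,"dy": 167,"dz": -52,"rx": 0,"ry": 0,"rz": 0,"gripper": 0},
  {"dx": -245,"dy": 186,"dz": -52,"rx": 0,"ry": 0,"rz": 0,"gripper": 0},
])

```text
t: 0.77
eef_pos: [0.422, -0.3461, 0.3005]
ee_rot: [3.141, 0.0, -2.726]
force: [-0.7, -0.1, -0.4]
width: 0.0877
gripper_force: 0.0
```

Emit:
jog_arm([
  {"dx": -32,"dy": 24,"dz": 0,"rx": 0,"ry": 0,"rz": 0.08,"gripper": 0},
  {"dx": -64,"dy": 48,"dz": 0,"rx": 0,"ry": 0,"rz": 0.16,"gripper": 0},
  {"dx": -96,"dy": 72,"dz": 0,"rx": 0,"ry": 0,"rz": 0.25,"gripper": 0},
  {"dx": -128,"dy": 97,"dz": 0,"rx": 0,"ry": 0,"rz": 0.34,"gripper": 0},
  {"dx": -160,"dy": 121,"dz": 0,"rx": 0,"ry": 0,"rz": 0.43,"gripper": 0},
  {"dx": -192,"dy": 145,"dz": 0,"rx": 0,"ry": 0,"rz": 0.52,"gripper": 0},
  {"dx": -224,"dy": 169,"dz": 0,"rx": 0,"ry": 0,"rz": 0.596,"gripper": 0},
  {"dx": -244,"dy": 185,"dz": 0,"rx": 0,"ry": 0,"rz": 0.596,"gripper": 0},
])

```text
t: 1.43
eef_pos: [0.5712, -0.0781, 0.3001]
ee_rot: [3.141, -0.0, 2.957]
force: [0.5, -0.3, 0.4]
width: 0.0875
gripper_force: 0.0
```

```bash
python3 - <<'E'
from h import *
f=grab("wrist"); save(f,"w1"); w=pts(f)
m=(w[...,2]>.212)&(w[...,2]<.24)&(w[...,0]<.60)&(abs(w[...,1]+.08)<.06)
V,U=np.nonzero(m); print(len(V),U.min() if len(U) else 0,U.max() if len(U) else 0)
p=w[m]
for a in np.arange(.54,.6,.005):
    q=p[(p[:,0]>=a)&(p[:,0]<a+.005)]
    if len(q): print(round(a,3),len(q),q[:,1].min().round(4),q[:,1].max().round(4),np.median(q[:,2]).round(4))
E
```

```text
1215 231 322
0.56 88 -0.0863 -0.0794 0.2206
0.565 158 -0.0875 -0.078 0.2249
0.57 64 -0.0873 -0.0786 0.2234
0.575 109 -0.0884 -0.0802 0.2198
0.58 97 -0.0888 -0.0807 0.2197
0.585 101 -0.0896 -0.0814 0.2196
0.59 93 -0.0902 -0.0823 0.2199
0.595 505 -0.1399 -0.0828 0.2188
```

View pics/w1.png

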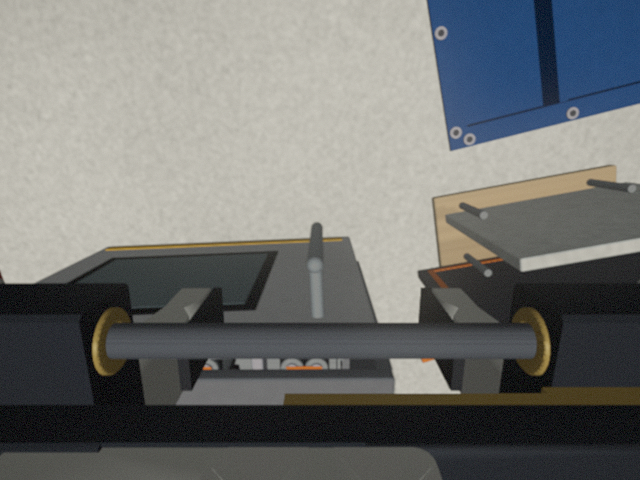

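The wrist view shows the handle's top at (315,265), upright between the open fingers and just ahead of them. It measures (0.5665, -0.083), which agrees with the estimate to 3 mm.

```bash
cat >> h.py <<'E'
CAB=np.array([.612,-.195]); CY=-.181
def cab(x,y): return CAB+x*np.array([np.cos(CY),np.sin(CY)])+y*np.array([-np.sin(CY),np.cos(CY)])
E
python3 - <<'E'
from h import *
p,r=now()
t=np.array([.5665,-.0828,.209])
print(rel(p,r,t,Rd(2.96)))
H=cab(-.010,-.140); v=t[:2]-H; yaw=2.96
print("H",H,np.hypot(*v))
r0=Rd(yaw)
for c,(a,b) in enumerate([(0,.72),(.72,1.44),(1.44,1.9)]):
    q=lambda th:np.r_[H+R.from_euler('z',th).as_matrix()[:2,:2]@v,.209]
    print("call",c)
    for k in range(1,9):
        th=a+(b-a)*k/8; d=rel(q(a),Rd(yaw+a),q(th),Rd(yaw+th)); print(round(th,2),[float(d[i]) for i in("dx","dy","rz")])
E
```

```text
{'dx': np.float64(4.8), 'dy': np.float64(-8.0), 'dz': np.float64(90.7), 'rx': np.float64(0.001), 'ry': np.float64(-0.0), 'rz': np.float64(0.002)}
H [ 0.57696149 -0.33091285] 0.24833330326803194
call 0
0.09 [21.5, -5.9, -0.09]
0.18 [42.5, -13.8, -0.18]
0.27 [62.6, -23.5, -0.27]
0.36 [81.8, -34.9, -0.36]
0.45 [99.8, -48.1, -0.45]
0.54 [116.7, -62.8, -0.54]
0.63 [132.1, -78.9, -0.63]
0.72 [146.0, -96.4, -0.72]
call 1
0.81 [21.5, -5.9, -0.09]
0.9 [42.5, -13.8, -0.18]
0.99 [62.6, -23.5, -0.27]
1.08 [81.8, -34.9, -0.36]
1.17 [99.8, -48.1, -0.45]
1.26 [116.7, -62.8, -0.54]
1.35 [132.1, -78.9, -0.63]
1.44 [146.0, -96.4, -0.72]
call 2
1.5 [13.8, -3.6, -0.057]
1.55 [27.4, -7.9, -0.115]
1.61 [40.7, -13.1, -0.172]
1.67 [53.8, -18.9, -0.23]
1.73 [66.4, -25.6, -0.287]
1.78 [78.6, -32.9, -0.345]
1.84 [90.4, -40.9, -0.402]
1.9 [101.8, -49.6, -0.46]
```

Emit:
jog_arm([
  {"dx": 5,"dy": -8,"dz": 30,"rx": 0,"ry": 0,"rz": 0,"gripper": 0},
  {"dx": 5,"dy": -8,"dz": 60,"rx": 0,"ry": 0,"rz": 0,"gripper": 0},
  {"dx": 5,"dy": -8,"dz": 91,"rx": 0,"ry": 0,"rz": 0,"gripper": 0},
  {"dx": 5,"dy": -8,"dz": 91,"rx": 0,"ry": 0,"rz": 0,"gripper": 0.5},
  {"dx": 5,"dy": -8,"dz": 91,"rx": 0,"ry": 0,"rz": 0,"gripper": 1},
  {"dx": 5,"dy": -8,"dz": 91,"rx": 0,"ry": 0,"rz": 0,"gripper": 1},
  {"dx": 5,"dy": -8,"dz": 91,"rx": 0,"ry": 0,"rz": 0,"gripper": 1},
  {"dx": 5,"dy": -8,"dz": 91,"rx": 0,"ry": 0,"rz": 0,"gripper": 1},
], force=30)

```text
t: 2.15
eef_pos: [0.5647, -0.0881, 0.2115]
ee_rot: [3.141, 0.003, 2.961]
force: [0.3, 0.8, 0.5]
width: 0.0594
gripper_force: 0.0
```

Emit:
jog_arm([
  {"dx": 5,"dy": -1,"dz": 0,"rx": 0,"ry": 0,"rz": -0.02,"gripper": 1},
  {"dx": 10,"dy": -2.3,"dz": 0,"rx": 0,"ry": 0,"rz": -0.04,"gripper": 1},
  {"dx": 21.5,"dy": -5.9,"dz": 0,"rx": 0,"ry": 0,"rz": -0.09,"gripper": 1},
  {"dx": 32,"dy": -9.7,"dz": 0,"rx": 0,"ry": 0,"rz": -0.135,"gripper": 1},
  {"dx": 42.5,"dy": -13.8,"dz": 0,"rx": 0,"ry": 0,"rz": -0.18,"gripper": 1},
  {"dx": 52.5,"dy": -18.5,"dz": 0,"rx": 0,"ry": 0,"rz": -0.225,"gripper": 1},
  {"dx": 62.6,"dy": -23.5,"dz": 0,"rx": 0,"ry": 0,"rz": -0.27,"gripper": 1},
  {"dx": 62.6,"dy": -23.5,"dz": 0,"rx": 0,"ry": 0,"rz": -0.27,"gripper": 1},
])

```text
t: 2.82
eef_pos: [0.4957, -0.1003, 0.2101]
ee_rot: [3.141, 0.0, -3.05]
force: [-0.7, 0.6, -0.5]
width: 0.0064
gripper_force: 0.0
```

```bash
python3 - <<'E'
from h import *
p,r=now()
print(rel(p,r,[.5665,-.0828,.209],Rd(2.96)))
f=grab("top"); save(f,"t1"); w=pts(f)
m=(w[...,2]>.205)&(w[...,2]<.232)&(w[...,0]<.61)&(w[...,1]>-.34)&(w[...,1]<-.05)
for a in np.arange(.44,.61,.01):
    q=w[m&(w[...,0]>=a)&(w[...,0]<a+.01)]
    if len(q): print(round(a,3),len(q),q[:,1].min().round(3),q[:,1].max().round(3))
E
```

```text
{'dx': np.float64(-72.1), 'dy': np.float64(11.0), 'dz': np.float64(1.1), 'rx': np.float64(0.0), 'ry': np.float64(0.0), 'rz': np.float64(0.273)}
0.56 7 -0.328 -0.315
0.57 113 -0.331 -0.251
0.58 112 -0.339 -0.223
0.59 52 -0.331 -0.221
0.6 68 -0.27 -0.054
```

Emit:
jog_arm([
  {"dx": 0,"dy": 11,"dz": 0,"rx": 0,"ry": 0,"rz": 0.1,"gripper": 0},
  {"dx": 0,"dy": 11,"dz": 0,"rx": 0,"ry": 0,"rz": 0.2,"gripper": 0},
  {"dx": 0,"dy": 11,"dz": 0,"rx": 0,"ry": 0,"rz": 0.27,"gripper": 0},
  {"dx": 0,"dy": 11,"dz": 0,"rx": 0,"ry": 0,"rz": 0.27,"gripper": 0},
  {"dx": 0,"dy": 11,"dz": 0,"rx": 0,"ry": 0,"rz": 0.27,"gripper": 0},
  {"dx": -10,"dy": 11,"dz": 0,"rx": 0,"ry": 0,"rz": 0.27,"gripper": 0},
  {"dx": -40,"dy": 11,"dz": 0,"rx": 0,"ry": 0,"rz": 0.27,"gripper": 0},
  {"dx": -72,"dy": 11,"dz": 0,"rx": 0,"ry": 0,"rz": 0.27,"gripper": 0},
])

```text
t: 3.53
eef_pos: [0.5696, -0.0826, 0.2104]
ee_rot: [3.141, 0.001, 2.962]
force: [0.3, -1.0, 0.4]
width: 0.0511
gripper_force: 0.0
```

Emit:
jog_arm([
  {"dx": 0,"dy": 0,"dz": 0,"rx": 0,"ry": 0,"rz": 0,"gripper": 1},
  {"dx": 0,"dy": 0,"dz": 0,"rx": 0,"ry": 0,"rz": 0,"gripper": 1},
  {"dx": 0,"dy": 0,"dz": 0,"rx": 0,"ry": 0,"rz": 0,"gripper": 1},
  {"dx": 0,"dy": 0,"dz": 0,"rx": 0,"ry": 0,"rz": 0,"gripper": 1},
  {"dx": 0,"dy": 0,"dz": 0,"rx": 0,"ry": 0,"rz": 0,"gripper": 1},
  {"dx": 0,"dy": 0,"dz": 0,"rx": 0,"ry": 0,"rz": 0,"gripper": 1},
  {"dx": 0,"dy": 0,"dz": 0,"rx": 0,"ry": 0,"rz": 0,"gripper": 1},
  {"dx": 0,"dy": 0,"dz": 0,"rx": 0,"ry": 0,"rz": 0,"gripper": 1},
])

```text
t: 4.2
eef_pos: [0.5686, -0.082, 0.2099]
ee_rot: [3.14, 0.001, 2.961]
force: [-0.9, 6.4, 1.8]
width: 0.0093
gripper_force: 30.2
```

Emit:
jog_arm([
  {"dx": 0,"dy": 0,"dz": 0,"rx": 0,"ry": 0,"rz": 0,"gripper": 1},
  {"dx": 0,"dy": 0,"dz": 0,"rx": 0,"ry": 0,"rz": 0,"gripper": 1},
  {"dx": 0,"dy": 0,"dz": 0,"rx": 0,"ry": 0,"rz": 0,"gripper": 1},
  {"dx": 0,"dy": 0,"dz": 0,"rx": 0,"ry": 0,"rz": 0,"gripper": 1},
  {"dx": 0,"dy": 0,"dz": 0,"rx": 0,"ry": 0,"rz": 0,"gripper": 1},
  {"dx": 0,"dy": 0,"dz": 0,"rx": 0,"ry": 0,"rz": 0,"gripper": 1},
  {"dx": 0,"dy": 0,"dz": 0,"rx": 0,"ry": 0,"rz": 0,"gripper": 1},
  {"dx": 0,"dy": 0,"dz": 0,"rx": 0,"ry": 0,"rz": 0,"gripper": 1},
])

```text
t: 4.87
eef_pos: [0.5688, -0.0819, 0.2099]
ee_rot: [3.141, 0.001, 2.961]
force: [-0.0, 4.7, 2.8]
width: 0.0091
gripper_force: 30.0
```

Gripped. Now swing the door to about 0.7 rad.

Emit:
jog_arm([
  {"dx": 11,"dy": -3,"dz": 0,"rx": 0,"ry": 0,"rz": -0.045,"gripper": 1},
  {"dx": 32,"dy": -10,"dz": 0,"rx": 0,"ry": 0,"rz": -0.135,"gripper": 1},
  {"dx": 52.5,"dy": -18.5,"dz": 0,"rx": 0,"ry": 0,"rz": -0.225,"gripper": 1},
  {"dx": 72,"dy": -29,"dz": 0,"rx": 0,"ry": 0,"rz": -0.315,"gripper": 1},
  {"dx": 91,"dy": -41.5,"dz": 0,"rx": 0,"ry": 0,"rz": -0.405,"gripper": 1},
  {"dx": 108,"dy": -55,"dz": 0,"rx": 0,"ry": 0,"rz": -0.495,"gripper": 1},
  {"dx": 124.5,"dy": -71,"dz": 0,"rx": 0,"ry": 0,"rz": -0.585,"gripper": 1},
  {"dx": 132,"dy": -79,"dz": 0,"rx": 0,"ry": 0,"rz": -0.63,"gripper": 1},
])

```text
t: 5.53
eef_pos: [0.4262, -0.1402, 0.2101]
ee_rot: [-3.134, 0.004, -2.687]
force: [22.4, -25.7, -24.7]
width: 0.0091
gripper_force: 30.0
```

```bash
python3 - <<'E'
from h import *
p,r=now(); s=arm.get_state(); print(s["force"],s["moment"])
u=np.r_[.577-p[0],-.331-p[1],0]; u/=np.linalg.norm(u)
print(r.inv().apply(u), p)
f=grab("top"); save(f,"t2"); f=grab("scene"); save(f,"s2")
E
```

```text
[ 22.42857846 -25.66112748 -24.70226983] [-9.06128401 -7.91831697 -0.01069258]
[-0.2127123  -0.97707811  0.00847662] [ 0.42619301 -0.14024491  0.2100589 ]
```

View pics/t2.png

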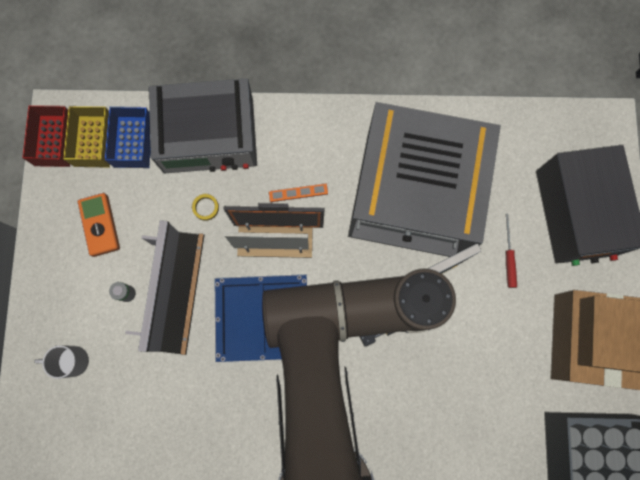

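The top view shows the door swung part open: its edge runs from (480,248) to (437,270), and the arm covers the handle. The force points radially towards the hinge, so I'll relax that first.

Emit:
jog_arm([
  {"dx": 0,"dy": -2,"dz": 0,"rx": 0,"ry": 0,"rz": 0,"gripper": 1},
  {"dx": 0,"dy": -4,"dz": 0,"rx": 0,"ry": 0,"rz": 0,"gripper": 1},
  {"dx": -1,"dy": -6,"dz": 0,"rx": 0,"ry": 0,"rz": 0,"gripper": 1},
  {"dx": -1,"dy": -6,"dz": 0,"rx": 0,"ry": 0,"rz": 0,"gripper": 1},
  {"dx": -1,"dy": -6,"dz": 0,"rx": 0,"ry": 0,"rz": 0,"gripper": 1},
  {"dx": -1,"dy": -6,"dz": 0,"rx": 0,"ry": 0,"rz": 0,"gripper": 1},
  {"dx": -1,"dy": -6,"dz": 0,"rx": 0,"ry": 0,"rz": 0,"gripper": 1},
  {"dx": -1,"dy": -6,"dz": 0,"rx": 0,"ry": 0,"rz": 0,"gripper": 1},
])

```text
t: 6.3
eef_pos: [0.4264, -0.1406, 0.2098]
ee_rot: [3.139, -0.002, -2.693]
force: [-8.1, 9.0, 11.9]
width: 0.0094
gripper_force: 30.0
```

```bash
python3 - <<'E'
from h import *
from scipy.optimize import brentq
p,r=now(); P0=np.array([.5680,-.0822]); P1=p[:2]
for yl in (-.145,-.14,-.135):
    g=lambda x:np.hypot(*(cab(x,yl)-P0))-np.hypot(*(cab(x,yl)-P1))
    x=brentq(g,-.08,.08); H=cab(x,yl); print(yl,x,H,np.hypot(*(H-P0)), np.subtract(*[np.arctan2(*(q-H)[::-1]) for q in (P1,P0)]))
H=cab(-.010,-.140); v=P1-H
E
```

```text
-0.145 0.005087661303318221 [ 0.59090262 -0.33854715] 0.25736820330248816 0.6044312012505655
-0.14 0.001866419767657914 [ 0.58863406 -0.33304896] 0.25169618106705854 0.6184981333061135
-0.135 -0.0013548217680030294 [ 0.58636551 -0.32755078] 0.24603718387754772 0.6332129165955473
```

```bash
python3 - <<'E'
from h import *
p,r=now(); H=np.array([.5886,-.333]); v=p[:2]-H; yaw=-2.69
q=lambda th:np.r_[H+R.from_euler('z',th).as_matrix()[:2,:2]@v,.209]
for k in range(1,9):
    th=.62*k/8; d=rel(q(0),Rd(yaw),q(th),Rd(yaw+th)); print(round(th,2),[float(d[i]) for i in("dx","dy","rz")])
E
```

```text
0.08 [18.7, -5.5, -0.078]
0.15 [36.9, -12.5, -0.155]
0.23 [54.5, -20.9, -0.232]
0.31 [71.4, -30.5, -0.31]
0.39 [87.6, -41.5, -0.388]
0.46 [102.8, -53.7, -0.465]
0.54 [117.0, -67.0, -0.542]
0.62 [130.2, -81.4, -0.62]
```

Emit:
jog_arm([
  {"dx": 18.7,"dy": -4,"dz": 0,"rx": 0,"ry": 0,"rz": -0.078,"gripper": 1},
  {"dx": 36.9,"dy": -11,"dz": 0,"rx": 0,"ry": 0,"rz": -0.155,"gripper": 1},
  {"dx": 54.5,"dy": -19.4,"dz": 0,"rx": 0,"ry": 0,"rz": -0.232,"gripper": 1},
  {"dx": 71.4,"dy": -29,"dz": 0,"rx": 0,"ry": 0,"rz": -0.31,"gripper": 1},
  {"dx": 87.6,"dy": -40,"dz": 0,"rx": 0,"ry": 0,"rz": -0.388,"gripper": 1},
  {"dx": 102.8,"dy": -52.2,"dz": 0,"rx": 0,"ry": 0,"rz": -0.465,"gripper": 1},
  {"dx": 117,"dy": -65.5,"dz": 0,"rx": 0,"ry": 0,"rz": -0.542,"gripper": 1},
  {"dx": 130,"dy": -80,"dz": 0,"rx": 0,"ry": 0,"rz": -0.62,"gripper": 1},
])

```text
t: 6.97
eef_pos: [0.3451, -0.2706, 0.2099]
ee_rot: [-3.141, 0.0, -2.069]
force: [3.0, 1.0, -1.2]
width: 0.009
gripper_force: 30.0
```

Emit:
jog_arm([
  {"dx": 18.7,"dy": -5.5,"dz": 0,"rx": 0,"ry": 0,"rz": -0.078,"gripper": 1},
  {"dx": 36.9,"dy": -12.5,"dz": 0,"rx": 0,"ry": 0,"rz": -0.155,"gripper": 1},
  {"dx": 54.5,"dy": -20.9,"dz": 0,"rx": 0,"ry": 0,"rz": -0.232,"gripper": 1},
  {"dx": 71.4,"dy": -30.5,"dz": 0,"rx": 0,"ry": 0,"rz": -0.31,"gripper": 1},
  {"dx": 87.6,"dy": -41.5,"dz": 0,"rx": 0,"ry": 0,"rz": -0.388,"gripper": 1},
  {"dx": 102.8,"dy": -53.7,"dz": 0,"rx": 0,"ry": 0,"rz": -0.465,"gripper": 1},
  {"dx": 117,"dy": -67,"dz": 0,"rx": 0,"ry": 0,"rz": -0.542,"gripper": 1},
  {"dx": 130,"dy": -81.4,"dz": 0,"rx": 0,"ry": 0,"rz": -0.62,"gripper": 1},
])

```text
t: 7.63
eef_pos: [0.3547, -0.424, 0.2099]
ee_rot: [-3.141, -0.0, -1.449]
force: [4.3, 3.7, 3.2]
width: 0.0093
gripper_force: 30.0
```

Emit:
jog_arm([
  {"dx": 0,"dy": 0,"dz": 0,"rx": 0,"ry": 0,"rz": 0,"gripper": 0.5},
  {"dx": 0,"dy": 0,"dz": 0,"rx": 0,"ry": 0,"rz": 0,"gripper": 0.5},
  {"dx": 0,"dy": 0,"dz": 0,"rx": 0,"ry": 0,"rz": 0,"gripper": 0.5},
  {"dx": 0,"dy": 0,"dz": 0,"rx": 0,"ry": 0,"rz": 0,"gripper": 0.5},
  {"dx": 0,"dy": 0,"dz": -15,"rx": 0,"ry": 0,"rz": 0,"gripper": 0},
  {"dx": 0,"dy": 0,"dz": -50,"rx": 0,"ry": 0,"rz": 0,"gripper": 0},
  {"dx": 0,"dy": 0,"dz": -90,"rx": 0,"ry": 0,"rz": 0,"gripper": 0},
  {"dx": 0,"dy": 0,"dz": -120,"rx": 0,"ry": 0,"rz": 0,"gripper": 0},
])

```text
t: 8.3
eef_pos: [0.3543, -0.4227, 0.3327]
ee_rot: [-3.141, -0.002, -1.452]
force: [0.9, -1.7, 1.0]
width: 0.0568
gripper_force: 0.0
```

```bash
cat >> h.py <<'E'
def Rt(t,yaw=2.96): # tool tilted forward (towards cab x) by t
    return Rd(yaw,np.r_[-np.sin(CY),np.cos(CY),0]*-t)
E
python3 - <<'E'
from h import *
p,r=now()
a=np.r_[cab(-.17,0),.333]; b=np.r_[cab(-.17,0),.24]
print(rel(p,r,a,Rd(-2.38)))
print(rel(a,Rd(-2.38),b,Rt(.6)), rel(a,Rd(-2.38),a,Rd(2.96)))
print(rel(b,Rt(.6),b,Rt(.8)))
E
```

```text
{'dx': np.float64(-245.8), 'dy': np.float64(-120.4), 'dz': np.float64(-0.6), 'rx': np.float64(-0.002), 'ry': np.float64(-0.001), 'rz': np.float64(0.928)}
{'dx': np.float64(0.0), 'dy': np.float64(-0.0), 'dz': np.float64(93.0), 'rx': np.float64(0.282), 'ry': np.float64(-0.554), 'rz': np.float64(0.914)} {'dx': np.float64(0.0), 'dy': np.float64(0.0), 'dz': np.float64(0.0), 'rx': np.float64(0.0), 'ry': np.float64(-0.0), 'rz': np.float64(0.943)}
{'dx': np.float64(0.0), 'dy': np.float64(0.0), 'dz': np.float64(0.0), 'rx': np.float64(-0.0), 'ry': np.float64(-0.2), 'rz': np.float64(-0.0)}
```

Emit:
jog_arm([
  {"dx": -30,"dy": -15,"dz": 0,"rx": 0,"ry": 0,"rz": 0.12,"gripper": 0},
  {"dx": -61,"dy": -30,"dz": 0,"rx": 0,"ry": 0,"rz": 0.24,"gripper": 0},
  {"dx": -92,"dy": -45,"dz": 0,"rx": 0,"ry": 0,"rz": 0.36,"gripper": 0},
  {"dx": -123,"dy": -60,"dz": 0,"rx": 0,"ry": 0,"rz": 0.48,"gripper": 0},
  {"dx": -154,"dy": -75,"dz": 0,"rx": 0,"ry": 0,"rz": 0.6,"gripper": 0},
  {"dx": -185,"dy": -90,"dz": 0,"rx": 0,"ry": 0,"rz": 0.72,"gripper": 0},
  {"dx": -216,"dy": -105,"dz": 0,"rx": 0,"ry": 0,"rz": 0.84,"gripper": 0},
  {"dx": -246,"dy": -120,"dz": 0,"rx": 0,"ry": 0,"rz": 0.928,"gripper": 0},
])

```text
t: 8.97
eef_pos: [0.4427, -0.1671, 0.33]
ee_rot: [-3.141, 0.001, -2.354]
force: [1.6, 0.0, 0.6]
width: 0.0876
gripper_force: 0.0
```

Emit:
jog_arm([
  {"dx": 0,"dy": 0,"dz": 20,"rx": 0.03,"ry": -0.06,"rz": 0.1,"gripper": 0},
  {"dx": 0,"dy": 0,"dz": 40,"rx": 0.06,"ry": -0.12,"rz": 0.2,"gripper": 0},
  {"dx": 0,"dy": 0,"dz": 60,"rx": 0.1,"ry": -0.19,"rz": 0.31,"gripper": 0},
  {"dx": 0,"dy": 0,"dz": 80,"rx": 0.13,"ry": -0.26,"rz": 0.42,"gripper": 0},
  {"dx": 0,"dy": 0,"dz": 93,"rx": 0.16,"ry": -0.32,"rz": 0.53,"gripper": 0},
  {"dx": 0,"dy": 0,"dz": 93,"rx": 0.2,"ry": -0.39,"rz": 0.64,"gripper": 0},
  {"dx": 0,"dy": 0,"dz": 93,"rx": 0.24,"ry": -0.46,"rz": 0.76,"gripper": 0},
  {"dx": 0,"dy": 0,"dz": 93,"rx": 0.27,"ry": -0.53,"rz": 0.87,"gripper": 0},
])

```text
t: 9.63
eef_pos: [0.4423, -0.1702, 0.2368]
ee_rot: [-3.094, 0.513, -3.13]
force: [-0.6, -1.5, 1.3]
width: 0.0875
gripper_force: 0.0
```

```bash
python3 - <<'E'
from h import *
f=grab("wrist"); save(f,"w3"); np.savez("w3.npz",**f)
E
```

```text
(no output)
```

View pics/w3.png

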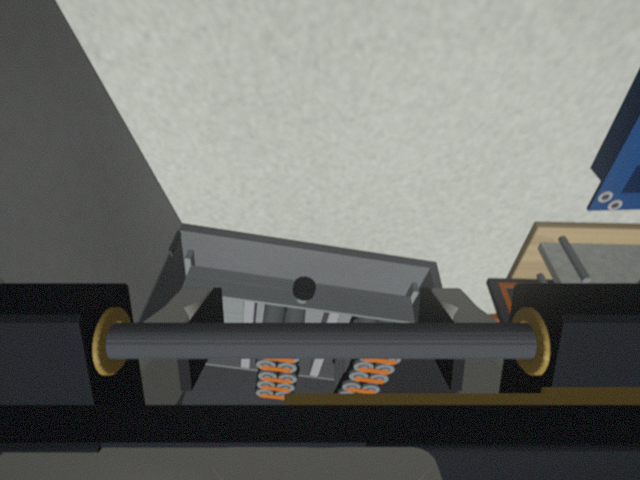

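The knob is at (304,289) in the wrist view. Blocks with orange strips show at (277,375) and (372,375) behind it, and the open door is on the left of the image.

```bash
python3 - <<'E'
from h import *
f=dict(np.load("w3.npz")); w=pts(f); im=f["frame"]; hsv=cv2.cvtColor(im,cv2.COLOR_RGB2HSV)
def loc(p): 
    d=p[...,:2]-CAB; c,s=np.cos(CY),np.sin(CY)
    return np.stack([d[...,0]*c+d[...,1]*s,-d[...,0]*s+d[...,1]*c,p[...,2]],-1)
L=loc(w)
print("knob px",L[289,304],w[289,304])
k=(im.max(2)<45); k[:270]=0;k[312:]=0;k[:,:285]=0;k[:,325:]=0
q=L[k]; print(k.sum(),np.nanmedian(q,0),np.nanmin(q,0),np.nanmax(q,0))
# shelf rim points
for (u,v) in ((210,300),(260,268),(240,300),(350,290),(400,300)): print(u,v,L[v,u].round(3))
o=(hsv[...,0]>5)&(hsv[...,0]<18)&(hsv[...,1]>150); o[:345]=0; o[400:]=0; o[:,:240]=0;o[:,420:]=0
n,l,s,c=cv2.connectedComponentsWithStats(o.astype(np.uint8))
for i in range(1,n):
    if s[i,4]>15: print(c[i].round(),s[i,4],np.nanmedian(L[l==i],0).round(4))
p,r=now(); g=p+r.apply([0,0,.003])
a=np.r_[cab(-.08,0),.115]
E
```

```text
knob px [ 0.00981235 -0.00027746  0.07253388] [ 0.62160211 -0.19703928  0.07253388]
314 [ 0.00993069 -0.00091368  0.071249  ] [ 0.00765479 -0.01121633  0.05731659] [0.02174866 0.01001628 0.0775926 ]
210 300 [-0.169 -0.052  0.228]
260 268 [ 0.045 -0.051  0.022]
240 300 [ 0.082 -0.07   0.045]
350 290 [0.034 0.054 0.045]
400 300 [0.033 0.112 0.05 ]
[283. 360.] 61 [ 0.0787 -0.0095  0.1169]
[380. 361.] 104 [0.0552 0.0914 0.117 ]
[276. 369.] 102 [ 0.1007 -0.0154  0.117 ]
[374. 371.] 97 [0.078  0.0899 0.1168]
[276. 380.] 84 [ 0.1273 -0.0125  0.1169]
[368. 380.] 102 [0.1013 0.091  0.1166]
[275. 389.] 75 [ 0.1501 -0.0126  0.1169]
[362. 391.] 96 [0.1281 0.0852 0.117 ]
[272. 396.] 71 [ 0.1735 -0.0145  0.1169]
```

```bash
python3 - <<'E'
from h import *
p,r=now()
t=.8; a=np.array([np.sin(t),0,-np.cos(t)])
L=lambda v:np.r_[cab(v[0],v[1]),v[2]]
K=np.array([.0145,-.0005,.066])-a*.011
pre=L(K-a*.12); print(rel(p,r,pre,Rt(t))); print(rel(pre,Rt(t),L(K),Rt(t)))
d=rel(L(K),Rt(t),L(K+[-.2,0,0]),Rt(t)); print(d)
E
```

```text
{'dx': np.float64(-43.9), 'dy': np.float64(-5.7), 'dz': np.float64(114.0), 'rx': np.float64(0.068), 'ry': np.float64(-0.283), 'rz': np.float64(0.149)}
{'dx': np.float64(0.0), 'dy': np.float64(-0.0), 'dz': np.float64(120.0), 'rx': np.float64(0.0), 'ry': np.float64(0.0), 'rz': np.float64(0.0)}
{'dx': np.float64(139.3), 'dy': np.float64(-0.1), 'dz': np.float64(-143.5), 'rx': np.float64(0.0), 'ry': np.float64(0.0), 'rz': np.float64(0.0)}
```

Emit:
jog_arm([
  {"dx": -8,"dy": -1,"dz": 22,"rx": 0.012,"ry": -0.05,"rz": 0.027,"gripper": 0.4},
  {"dx": -16,"dy": -2,"dz": 44,"rx": 0.025,"ry": -0.1,"rz": 0.055,"gripper": 0.4},
  {"dx": -24,"dy": -3,"dz": 66,"rx": 0.037,"ry": -0.15,"rz": 0.08,"gripper": 0.4},
  {"dx": -34,"dy": -4,"dz": 90,"rx": 0.05,"ry": -0.21,"rz": 0.11,"gripper": 0.4},
  {"dx": -44,"dy": -6,"dz": 114,"rx": 0.068,"ry": -0.283,"rz": 0.149,"gripper": 0.4},
  {"dx": -44,"dy": -6,"dz": 114,"rx": 0.068,"ry": -0.283,"rz": 0.149,"gripper": 0.4},
  {"dx": -44,"dy": -6,"dz": 114,"rx": 0.068,"ry": -0.283,"rz": 0.149,"gripper": 0.4},
  {"dx": -44,"dy": -6,"dz": 114,"rx": 0.068,"ry": -0.283,"rz": 0.149,"gripper": 0.4},
])

```text
t: 10.35
eef_pos: [0.4856, -0.2207, 0.2467]
ee_rot: [3.105, 0.744, 2.986]
force: [-0.9, 0.1, 0.0]
width: 0.053
gripper_force: 0.0
```

```bash
python3 - <<'E'
from h import *
p,r=now()
t=.8; a=np.array([np.sin(t),0,-np.cos(t)])
L=lambda v:np.r_[cab(v[0],v[1]),v[2]]
K=np.array([.0145,-.0005,.066])-a*.011
print(rel(p,r,L(K),Rt(t)),p,arm.get_state()["q"])
E
```

```text
{'dx': np.float64(23.4), 'dy': np.float64(36.4), 'dz': np.float64(215.1), 'rx': np.float64(0.054), 'ry': np.float64(-0.056), 'rz': np.float64(0.018)} [ 0.48562006 -0.2206818   0.24667789] [-0.09850361 -0.19276055 -1.01504328  0.46806246 -0.00425353 -2.08048367]
```

```bash
cat > k.py <<'E'
from h import *
import sys
t=float(sys.argv[1]); back=float(sys.argv[2])
p,r=now()
a=np.array([np.sin(t),0,-np.cos(t)])
L=lambda v:np.r_[cab(v[0],v[1]),v[2]]
K=np.array([.0145,-.0005,.066])-a*.013
pre=L(K-a*back)
print({k:float(v) for k,v in rel(p,r,pre,Rt(t)).items()},p,np.round(arm.get_state()["q"],3))
E
python3 k.py .5 .12; python3 k.py .5 0
```

```text
{'dx': -9.4, 'dy': 42.2, 'dz': 97.2, 'rx': 0.051, 'ry': 0.244, 'rz': 0.026} [ 0.48562006 -0.2206818   0.24667789] [-0.099 -0.193 -1.015  0.468 -0.004 -2.08 ]
{'dx': 19.6, 'dy': 36.4, 'dz': 213.5, 'rx': 0.051, 'ry': 0.244, 'rz': 0.026} [ 0.48562006 -0.2206818   0.24667789] [-0.099 -0.193 -1.015  0.468 -0.004 -2.08 ]
```

Emit:
jog_arm([
  {"dx": 0,"dy": 8,"dz": 15,"rx": 0.01,"ry": 0.06,"rz": 0,"gripper": 0.4},
  {"dx": -3,"dy": 16,"dz": 30,"rx": 0.02,"ry": 0.12,"rz": 0.01,"gripper": 0.4},
  {"dx": -5,"dy": 24,"dz": 50,"rx": 0.03,"ry": 0.18,"rz": 0.02,"gripper": 0.4},
  {"dx": -7,"dy": 32,"dz": 70,"rx": 0.04,"ry": 0.24,"rz": 0.026,"gripper": 0.4},
  {"dx": -9,"dy": 42,"dz": 97,"rx": 0.05,"ry": 0.244,"rz": 0.026,"gripper": 0.4},
  {"dx": -9,"dy": 42,"dz": 97,"rx": 0.05,"ry": 0.244,"rz": 0.026,"gripper": 0.4},
  {"dx": -9,"dy": 42,"dz": 97,"rx": 0.05,"ry": 0.244,"rz": 0.026,"gripper": 0.4},
  {"dx": -9,"dy": 42,"dz": 97,"rx": 0.05,"ry": 0.244,"rz": 0.026,"gripper": 0.4},
])

```text
t: 11.02
eef_pos: [0.5626, -0.186, 0.1805]
ee_rot: [3.139, 0.496, 2.96]
force: [-0.2, -0.2, 0.9]
width: 0.0526
gripper_force: 0.0
```

```bash
python3 k.py .5 .12; python3 k.py .5 0; python3 k.py .4 0.1
```

```text
{'dx': -1.8, 'dy': -0.4, 'dz': -1.5, 'rx': 0.002, 'ry': -0.004, 'rz': 0.0} [ 0.5626317  -0.18601649  0.18054133] [ 0.033  0.051 -0.846  0.489 -0.212 -2.24 ]
{'dx': -2.3, 'dy': -0.7, 'dz': 118.5, 'rx': 0.002, 'ry': -0.004, 'rz': 0.0} [ 0.5626317  -0.18601649  0.18054133] [ 0.033  0.051 -0.846  0.489 -0.212 -2.24 ]
{'dx': -13.2, 'dy': -0.5, 'dz': 19.0, 'rx': 0.002, 'ry': 0.096, 'rz': 0.001} [ 0.5626317  -0.18601649  0.18054133] [ 0.033  0.051 -0.846  0.489 -0.212 -2.24 ]
```

Emit:
jog_arm([
  {"dx": 0,"dy": 0,"dz": 15,"rx": 0,"ry": 0,"rz": 0,"gripper": 0.4},
  {"dx": -1,"dy": 0,"dz": 30,"rx": 0,"ry": 0,"rz": 0,"gripper": 0.4},
  {"dx": -2,"dy": 0,"dz": 45,"rx": 0,"ry": 0,"rz": 0,"gripper": 0.4},
  {"dx": -2,"dy": 0,"dz": 60,"rx": 0,"ry": 0,"rz": 0,"gripper": 0.4},
  {"dx": -2,"dy": -0.5,"dz": 75,"rx": 0,"ry": 0,"rz": 0,"gripper": 0.4},
  {"dx": -2,"dy": -0.5,"dz": 90,"rx": 0,"ry": 0,"rz": 0,"gripper": 0.4},
  {"dx": -2,"dy": -0.5,"dz": 105,"rx": 0,"ry": 0,"rz": 0,"gripper": 0.4},
  {"dx": -2,"dy": -0.5,"dz": 118,"rx": 0,"ry": 0,"rz": 0,"gripper": 0.4},
])

```text
t: 11.68
eef_pos: [0.5917, -0.1306, 0.0753]
ee_rot: [3.038, 0.413, 2.947]
force: [0.6, -0.6, 0.7]
width: 0.0521
gripper_force: 0.0
```

```bash
python3 k.py .5 0; python3 -c "
from h import *
f=grab('wrist'); save(f,'w4')"
```

```text
{'dx': -38.1, 'dy': -60.8, 'dz': 8.1, 'rx': 0.097, 'ry': -0.086, 'rz': -0.016} [ 0.59165246 -0.13060959  0.07526104] [ 0.112  0.266 -0.771  0.2   -0.111 -2.05 ]
```

View pics/w4.png

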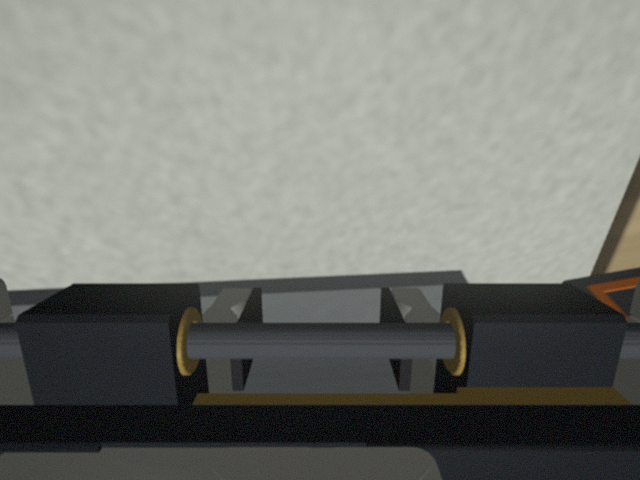

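```bash
cat > fk.py <<'E'
from h import *
from scipy.optimize import least_squares
D=[([-.868,.359,.012,0,-1.224],[.272,-.617,.248],[3.14,0,-2.727]),
([-.0985,-.1928,-1.015,.468,-.004],[.4856,-.2207,.2467],[3.105,.744,2.986]),
([.033,.051,-.846,.489,-.212],[.5626,-.186,.1805],[3.139,.496,2.96]),
([.112,.266,-.771,.2,-.111],[.5917,-.1306,.0753],[3.038,.413,2.947])]
A=[];b=[]
for q,p,e in D:
    zt=R.from_euler('xyz',e).apply([0,0,1]); m=R.from_euler('z',-q[0])
    P=m.apply(p);Z=m.apply(zt); ph=np.pi/2-q[1]+q[2]
    # unknown: c,h,L1,L2,e,d,L3
    A+= [[1,0,np.sin(q[1]),np.sin(ph),np.cos(ph),0,Z[0]],[0,0,0,0,0,1,Z[1]],[0,1,np.cos(q[1]),-np.cos(ph),np.sin(ph),0,Z[2]]]; b+=list(P)
x,res,rk,_=np.linalg.lstsq(np.array(A),np.array(b),rcond=None)
if __name__=="__main__": print(x.round(4),rk,(np.array(A)@x-b).round(4))
E
python3 fk.py
```

```text
[ 0.0303  0.3215  0.6063  0.4373 -0.0207 -0.1766  0.4664] 7 [ 0.0002  0.0149  0.0066  0.0078 -0.0057 -0.0075 -0.0211 -0.0182 -0.0183
  0.0131  0.0091  0.0193]
```

```bash
cat > fk.py <<'E'
from h import *
from scipy.optimize import least_squares
D=[([-.868,.359,.012,0,-1.224,-.288],[.272,-.617,.248],[3.14,0,-2.727]),
([-.0985,-.1928,-1.015,.468,-.004,-2.080],[.4856,-.2207,.2467],[3.105,.744,2.986]),
([.033,.051,-.846,.489,-.212,-2.24],[.5626,-.186,.1805],[3.139,.496,2.96]),
([.112,.266,-.771,.2,-.111,-2.05],[.5917,-.1306,.0753],[3.038,.413,2.947])]
def fk(q,x,s4=1):
    c,h,L1,L2,e,d,L3=x
    ph=np.pi/2-q[1]+q[2]
    F=np.array([np.sin(ph),0,-np.cos(ph)]); N=np.array([np.cos(ph),0,np.sin(ph)])
    P=np.array([c,0,h])+L1*np.array([np.sin(q[1]),0,np.cos(q[1])])+L2*F+e*N
    r4=R.from_rotvec(s4*q[3]*F); ax=r4.apply([0,1,0])
    Z=R.from_rotvec(-q[4]*ax).apply(F)    # q5<0 bends tool down
    B=R.from_euler('z',q[0])
    return B.apply(P+d*ax+L3*Z),B.apply(Z)
if __name__=="__main__":
  for s4 in(1,-1):
    for q,p,e in D: print(s4,fk(q,np.zeros(7),s4)[1].round(3),R.from_euler('xyz',e).apply([0,0,1]).round(3))
    f=lambda x:np.concatenate([fk(q,x,s4)[0]-p for q,p,e in D])
    o=least_squares(f,[0,.3,.6,.5,0,-.18,.3]); print(o.x.round(4),o.fun.round(4))
E
python3 fk.py
```

```text
1 [-0.  0. -1.] [-0.001  0.001 -1.   ]
1 [ 0.675 -0.065 -0.735] [ 0.674 -0.069 -0.735]
1 [ 0.461  0.114 -0.88 ] [ 0.469 -0.083 -0.879]
1 [ 0.407  0.068 -0.911] [ 0.412  0.024 -0.911]
[ 0.1368  0.3871  0.5218  0.3519 -0.0144 -0.2118  0.4764] [-0.016  -0.0128  0.018   0.0122 -0.0175 -0.0303 -0.0428  0.0632 -0.0375
  0.0273  0.0019  0.0497]
-1 [-0.  0. -1.] [-0.001  0.001 -1.   ]
-1 [ 0.675 -0.068 -0.735] [ 0.674 -0.069 -0.735]
-1 [ 0.468 -0.083 -0.88 ] [ 0.469 -0.083 -0.879]
-1 [ 0.412  0.024 -0.911] [ 0.412  0.024 -0.911]
[ 8.000e-04  1.983e-01  6.006e-01  4.623e-01  3.000e-04 -1.917e-01
  3.557e-01] [-0.0003 -0.0003  0.      0.0002  0.0001  0.     -0.0003  0.0001 -0.0002
  0.0002  0.0002  0.0001]
```

```bash
cat >> fk.py <<'E'
X=np.array([0,.1983,.6006,.4623,0,-.1917,.3557])
lo=np.array([-3.07,-1.43,-1.02,-3.03,-3.05]);hi=np.array([3.07,2.12,1.25,1.67,-.0])
def ik(p,Z,q0):
    f=lambda q:np.r_[(fk(q,X,-1)[0]-p)*5,fk(q,X,-1)[1]-Z]
    o=least_squares(f,np.clip(q0,lo+1e-3,hi-1e-3),bounds=(lo,hi)); return o.x,np.abs(o.fun).max()
E
cat > t.py <<'E'
from fk import *
np.set_printoptions(precision=3,suppress=True)
q0=[.05,.2,-.7,.1,-.3]
for head in (-.181,0.,.15):
  for t in (.3,.4,.5,.6):
    a=np.array([np.sin(t)*np.cos(head),np.sin(t)*np.sin(head),-np.cos(t)])
    for s in (0,.03,.1):
      K=np.r_[cab(.0145-s,0),.066]-a*.013
      q,e=ik(K,a,q0); print(head,t,s,q,round(e,4))
E
python3 t.py
```

```text
-0.181 0.3 0 [ 0.022  0.349 -0.557  0.163 -0.376] 0.0
-0.181 0.3 0.03 [ 0.032  0.308 -0.632  0.187 -0.343] 0.0
-0.181 0.3 0.1 [ 0.06   0.21  -0.811  0.27  -0.267] 0.0
-0.181 0.4 0 [-0.048  0.312 -0.807  0.675 -0.076] 0.0043
-0.181 0.4 0.03 [-0.04   0.275 -0.854  0.65  -0.07 ] 0.0127
-0.181 0.4 0.1 [-0.024  0.183 -0.972  0.622 -0.054] 0.0302
-0.181 0.5 0 [-0.017  0.313 -0.743  0.305 -0.048] 0.0643
-0.181 0.5 0.03 [-0.008  0.276 -0.786  0.255 -0.039] 0.0731
-0.181 0.5 0.1 [ 0.017  0.187 -0.889  0.145 -0.019] 0.0914
-0.181 0.6 0 [-0.019  0.316 -0.648 -0.195 -0.   ] 0.0911
-0.181 0.6 0.03 [-0.018  0.28  -0.677 -0.288 -0.   ] 0.0914
-0.181 0.6 0.1 [-0.025  0.192 -0.747 -0.494 -0.   ] 0.0866
0.0 0.3 0 [-0.011  0.356 -0.476 -0.008 -0.438] 0.0
0.0 0.3 0.03 [-0.001  0.317 -0.545 -0.001 -0.41 ] 0.0
0.0 0.3 0.1 [ 0.029  0.22  -0.704  0.025 -0.347] 0.0
0.0 0.4 0 [-0.012  0.332 -0.555 -0.017 -0.284] 0.0
0.0 0.4 0.03 [-0.001  0.293 -0.626 -0.002 -0.252] 0.0
0.0 0.4 0.1 [ 0.03   0.197 -0.803  0.069 -0.172] 0.0
0.0 0.5 0 [-0.014  0.318 -0.623 -0.05  -0.13 ] 0.0
0.0 0.5 0.03 [-0.001  0.28  -0.705 -0.
[... 176 characters left out ...]

0.0 0.6 0.1 [ 0.001  0.187 -0.783 -0.345 -0.   ] 0.0008
0.15 0.3 0 [-0.045  0.365 -0.413 -0.12  -0.5  ] 0.0
0.15 0.3 0.03 [-0.037  0.326 -0.478 -0.121 -0.474] 0.0
0.15 0.3 0.1 [-0.013  0.231 -0.627 -0.118 -0.419] 0.0
0.15 0.4 0 [-0.065  0.344 -0.449 -0.217 -0.395] 0.0
0.15 0.4 0.03 [-0.058  0.305 -0.51  -0.223 -0.372] 0.0
0.15 0.4 0.1 [-0.037  0.212 -0.652 -0.231 -0.322] 0.0
0.15 0.5 0 [-0.1    0.33  -0.453 -0.383 -0.323] 0.0
0.15 0.5 0.03 [-0.097  0.292 -0.508 -0.4   -0.306] 0.0
0.15 0.5 0.1 [-0.089  0.201 -0.634 -0.437 -0.272] 0.0
0.15 0.6 0 [-0.17   0.324 -0.423 -0.634 -0.304] 0.0
0.15 0.6 0.03 [-0.178  0.287 -0.471 -0.666 -0.299] 0.0
0.15 0.6 0.1 [-0.202  0.2   -0.579 -0.737 -0.294] 0.0
```

```bash
cat >> h.py <<'E'
def Rh(t,head,ref=None):
    a=np.array([np.sin(t)*np.cos(head),np.sin(t)*np.sin(head),-np.cos(t)])
    y=np.r_[-np.sin(CY),np.cos(CY),0] if ref is None else ref
    y=y-y@a*a; y/=np.linalg.norm(y)
    return R.from_matrix(np.stack([np.cross(y,a),y,a],1)),a
def pr(d): print({k:float(v) for k,v in d.items()})
E
cat > t.py <<'E'
from fk import *
p,r=now(); rt,a=Rh(.55,.15)
K=np.r_[cab(.0145,-.0005),.066]-a*.013; pre=K-a*.11
b=np.r_[cab(-.09,.03),.12]
print(p,pre); pr(rel(p,r,b,r)); pr(rel(p,r,pre,rt)); pr(rel(b,r,pre,rt)); pr(rel(pre,rt,K,rt))
print(ik(pre,a,[0,.2,-.6,-.3,-.3]),ik(K,a,[0,.2,-.6,-.3,-.3]))
for s in(.05,.1,.15,.2): 
    rr,aa=Rh(.55-1.5*s,.15); Ks=np.r_[cab(.0145-s,-.0005),.066]-aa*.013
    print(s,ik(Ks,aa,[0,.2,-.6,-.3,-.3])); pr(rel(K,rt,Ks,rr))
E
python3 t.py
```

```text
[ 0.58977101 -0.1285593   0.07372934] [ 0.56260451 -0.20770948  0.17086052]
{'dx': 32.7, 'dy': -25.2, 'dz': -67.6, 'rx': 0.0, 'ry': 0.0, 'rz': 0.0}
{'dx': -28.2, 'dy': -72.7, 'dz': -101.7, 'rx': -0.072, 'ry': -0.113, 'rz': -0.027}
{'dx': -60.9, 'dy': -47.5, 'dz': -34.1, 'rx': -0.072, 'ry': -0.113, 'rz': -0.027}
{'dx': -0.0, 'dy': -0.0, 'dz': 110.0, 'rx': 0.0, 'ry': 0.0, 'rz': 0.0}
(array([-0.14108131,  0.11473999, -0.50031202, -0.352805  , -0.4490708 ]), np.float64(2.5465740627339528e-14)) (array([-0.13050553,  0.32597075, -0.44107888, -0.49946668, -0.30691333]), np.float64(1.6653345369377348e-15))
0.05 (array([-0.08291427,  0.26916152, -0.54945187, -0.35740825, -0.30650876]), np.float64(3.8111597211454296e-11))
{'dx': 42.3, 'dy': 4.5, 'dz': -24.7, 'rx': 0.022, 'ry': 0.072, 'rz': 0.012}
0.1 (array([-0.03852019,  0.21170694, -0.65107428, -0.2323571 , -0.32248658]), np.float64(7.7021722333370235e-16))
{'dx': 84.6, 'dy': 9.1, 'dz': -49.3, 'rx': 0.044, 'ry': 0.143, 'rz': 0.022}
0.15 (array([ 0.00360159,  0.15369336, -0.74049342, -0.13340965, -0.35776778]), np.float64(2.3516211200558246e-10))
{'dx': 127.0, 'dy': 13.6, 'dz': -73.8, 'rx': 0.066, 'ry': 0.215, 'rz': 0.03}
0.2 (array([ 0.04649286,  0.09542599, -0.81610555, -0.06398161, -0.41129823]), np.float64(7.037839616641506e-10))
{'dx': 169.3, 'dy': 18.1, 'dz': -98.3, 'rx': 0.09, 'ry': 0.286, 'rz': 0.036}
```

Emit:
jog_arm([
  {"dx": 10,"dy": -8,"dz": -22,"rx": 0,"ry": 0,"rz": 0,"gripper": 0.4},
  {"dx": 20,"dy": -16,"dz": -44,"rx": 0,"ry": 0,"rz": 0,"gripper": 0.4},
  {"dx": 32,"dy": -25,"dz": -67,"rx": 0,"ry": 0,"rz": 0,"gripper": 0.4},
  {"dx": 10,"dy": -40,"dz": -80,"rx": -0.02,"ry": -0.03,"rz": -0.01,"gripper": 0.4},
  {"dx": -8,"dy": -55,"dz": -90,"rx": -0.04,"ry": -0.06,"rz": -0.02,"gripper": 0.4},
  {"dx": -28,"dy": -73,"dz": -102,"rx": -0.07,"ry": -0.11,"rz": -0.027,"gripper": 0.4},
  {"dx": -28,"dy": -73,"dz": -102,"rx": -0.07,"ry": -0.11,"rz": -0.027,"gripper": 0.4},
  {"dx": -28,"dy": -73,"dz": -102,"rx": -0.07,"ry": -0.11,"rz": -0.027,"gripper": 0.4},
])

```text
t: 12.4
eef_pos: [0.5639, -0.2121, 0.1759]
ee_rot: [2.975, 0.531, 2.959]
force: [0.4, -0.6, 0.4]
width: 0.0526
gripper_force: 0.0
```

```bash
cat > t2.py <<'E'
from fk import *
p,r=now(); rt,a=Rh(.55,.15)
K=np.r_[cab(.0145,-.0005),.066]-a*.013
print(p,np.round(arm.get_state()["q"],3)); pr(rel(p,r,K-a*.11,rt)); pr(rel(p,r,K,rt))
E
python3 t2.py
```

```text
[ 0.56392972 -0.21210921  0.17594651] [-0.145  0.109 -0.499 -0.345 -0.45  -1.291]
{'dx': 4.4, 'dy': 3.5, 'dz': 4.0, 'rx': -0.005, 'ry': 0.006, 'rz': -0.001}
{'dx': 5.0, 'dy': 4.0, 'dz': 113.9, 'rx': -0.005, 'ry': 0.006, 'rz': -0.001}
```

Insert and close on the knob.

Emit:
jog_arm([
  {"dx": 4,"dy": 4,"dz": 15,"rx": 0,"ry": 0,"rz": 0,"gripper": 0.4},
  {"dx": 5,"dy": 4,"dz": 32,"rx": 0,"ry": 0,"rz": 0,"gripper": 0.4},
  {"dx": 5,"dy": 4,"dz": 50,"rx": 0,"ry": 0,"rz": 0,"gripper": 0.4},
  {"dx": 5,"dy": 4,"dz": 68,"rx": 0,"ry": 0,"rz": 0,"gripper": 0.4},
  {"dx": 5,"dy": 4,"dz": 84,"rx": 0,"ry": 0,"rz": 0,"gripper": 0.4},
  {"dx": 5,"dy": 4,"dz": 100,"rx": 0,"ry": 0,"rz": 0,"gripper": 0.4},
  {"dx": 5,"dy": 4,"dz": 114,"rx": 0,"ry": 0,"rz": 0,"gripper": 0.4},
  {"dx": 5,"dy": 4,"dz": 114,"rx": 0,"ry": 0,"rz": 0,"gripper": 0.4},
])

```text
t: 13.07
eef_pos: [0.6172, -0.1959, 0.0711]
ee_rot: [2.976, 0.521, 2.963]
force: [0.1, 0.0, 0.2]
width: 0.0527
gripper_force: 0.0
```

Emit:
jog_arm([
  {"dx": 0,"dy": 0,"dz": 0,"rx": 0,"ry": 0,"rz": 0,"gripper": 1},
  {"dx": 0,"dy": 0,"dz": 0,"rx": 0,"ry": 0,"rz": 0,"gripper": 1},
  {"dx": 0,"dy": 0,"dz": 0,"rx": 0,"ry": 0,"rz": 0,"gripper": 1},
  {"dx": 0,"dy": 0,"dz": 0,"rx": 0,"ry": 0,"rz": 0,"gripper": 1},
  {"dx": 0,"dy": 0,"dz": 0,"rx": 0,"ry": 0,"rz": 0,"gripper": 1},
  {"dx": 0,"dy": 0,"dz": 0,"rx": 0,"ry": 0,"rz": 0,"gripper": 1},
  {"dx": 0,"dy": 0,"dz": 0,"rx": 0,"ry": 0,"rz": 0,"gripper": 1},
  {"dx": 0,"dy": 0,"dz": 0,"rx": 0,"ry": 0,"rz": 0,"gripper": 1},
])

```text
t: 13.73
eef_pos: [0.6181, -0.1975, 0.0747]
ee_rot: [2.976, 0.527, 2.962]
force: [-3.7, -0.3, 7.1]
width: 0.023
gripper_force: 30.0
```

```bash
python3 t2.py
```

```text
[ 0.61809366 -0.19754299  0.07472662] [-0.123  0.325 -0.454 -0.494 -0.291 -1.144]
{'dx': -2.7, 'dy': -1.6, 'dz': -111.4, 'rx': -0.005, 'ry': 0.001, 'rz': 0.001}
{'dx': -2.6, 'dy': -1.1, 'dz': -1.4, 'rx': -0.005, 'ry': 0.001, 'rz': 0.001}
```

Emit:
jog_arm([
  {"dx": 10.6,"dy": 1.1,"dz": -6.1,"rx": 0.005,"ry": 0.018,"rz": 0.002,"gripper": 1},
  {"dx": 31.7,"dy": 3.4,"dz": -18.4,"rx": 0.017,"ry": 0.054,"rz": 0.007,"gripper": 1},
  {"dx": 53,"dy": 5.7,"dz": -30.7,"rx": 0.028,"ry": 0.09,"rz": 0.011,"gripper": 1},
  {"dx": 74,"dy": 8,"dz": -43,"rx": 0.04,"ry": 0.125,"rz": 0.016,"gripper": 1},
  {"dx": 95,"dy": 10.2,"dz": -55.3,"rx": 0.05,"ry": 0.16,"rz": 0.02,"gripper": 1},
  {"dx": 116,"dy": 12.5,"dz": -67.6,"rx": 0.062,"ry": 0.197,"rz": 0.025,"gripper": 1},
  {"dx": 137.5,"dy": 14.7,"dz": -80,"rx": 0.073,"ry": 0.232,"rz": 0.03,"gripper": 1},
  {"dx": 158,"dy": 17,"dz": -92,"rx": 0.084,"ry": 0.268,"rz": 0.034,"gripper": 1},
])

```text
t: 14.4
eef_pos: [0.4387, -0.1635, 0.0768]
ee_rot: [3.062, 0.259, 2.961]
force: [5.9, -9.5, -2.7]
width: 0.0228
gripper_force: 30.0
```

Emit:
jog_arm([
  {"dx": 5,"dy": 0,"dz": -1,"rx": 0,"ry": 0,"rz": 0,"gripper": 1},
  {"dx": 9,"dy": 0,"dz": -2,"rx": 0,"ry": 0,"rz": 0,"gripper": 1},
  {"dx": 12,"dy": 0,"dz": -3,"rx": 0,"ry": 0,"rz": 0,"gripper": 1},
  {"dx": 12,"dy": 0,"dz": -3,"rx": 0,"ry": 0,"rz": 0,"gripper": 1},
  {"dx": 12,"dy": 0,"dz": -3,"rx": 0,"ry": 0,"rz": 0,"gripper": 1},
  {"dx": 12,"dy": 0,"dz": -3,"rx": 0,"ry": 0,"rz": 0,"gripper": 1},
  {"dx": 12,"dy": 0,"dz": -3,"rx": 0,"ry": 0,"rz": 0,"gripper": 1},
  {"dx": 12,"dy": 0,"dz": -3,"rx": 0,"ry": 0,"rz": 0,"gripper": 1},
])

```text
t: 15.07
eef_pos: [0.4263, -0.1613, 0.0766]
ee_rot: [3.06, 0.258, 2.961]
force: [-3.4, -5.2, 12.4]
width: 0.0229
gripper_force: 30.0
```

```bash
python3 t2.py; python3 -c "
from h import *
p,r=now(); print(arm.get_state()['force'])
c,s=np.cos(CY),np.sin(CY);d=p[:2]-CAB; print('local',d[0]*c+d[1]*s,-d[0]*s+d[1]*c)
"
```

```text
[ 0.42627327 -0.16127809  0.07664536] [ 0.055  0.089 -0.842 -0.054 -0.37  -1.749]
{'dx': -161.8, 'dy': -16.7, 'dz': -56.3, 'rx': -0.089, 'ry': -0.266, 'rz': -0.033}
{'dx': -190.4, 'dy': -6.6, 'dz': 49.4, 'rx': -0.089, 'ry': -0.266, 'rz': -0.033}
[-3.37257446 -5.23132098 12.36722893]
local -0.1887631191672522 -0.0002622524807455867
```

Emit:
jog_arm([
  {"dx": 0,"dy": 0,"dz": 0,"rx": 0,"ry": 0,"rz": 0,"gripper": 0.3},
  {"dx": 0,"dy": 0,"dz": 0,"rx": 0,"ry": 0,"rz": 0,"gripper": 0.3},
  {"dx": 0,"dy": 0,"dz": 0,"rx": 0,"ry": 0,"rz": 0,"gripper": 0.3},
  {"dx": 0,"dy": 0,"dz": 0,"rx": 0,"ry": 0,"rz": 0,"gripper": 0.3},
  {"dx": 0,"dy": 0,"dz": -30,"rx": 0,"ry": 0,"rz": 0,"gripper": 0.3},
  {"dx": 0,"dy": 0,"dz": -70,"rx": 0,"ry": 0,"rz": 0,"gripper": 0.3},
  {"dx": 0,"dy": 0,"dz": -110,"rx": 0.02,"ry": 0.05,"rz": 0,"gripper": 0.3},
  {"dx": 0,"dy": 0,"dz": -150,"rx": 0.04,"ry": 0.1,"rz": 0,"gripper": 0.3},
])

```text
t: 15.73
eef_pos: [0.3841, -0.1663, 0.2218]
ee_rot: [3.103, 0.153, 2.967]
force: [2.7, 0.2, -0.8]
width: 0.0608
gripper_force: 0.0
```

```bash
cat > b.py <<'E'
from fk import *
import sys
def blocks(n,f=None,lim=(.30,.75,-.40,.05)):
    f=f or grab(n); w=pts(f); hsv=cv2.cvtColor(f["frame"],cv2.COLOR_RGB2HSV)
    o=(hsv[...,0]>3)&(hsv[...,0]<20)&(hsv[...,1]>140)&(w[...,0]>lim[0])&(w[...,0]<lim[1])&(w[...,1]>lim[2])&(w[...,1]<lim[3])&(w[...,2]>.05)&(w[...,2]<.16)
    k=cv2.dilate(o.astype(np.uint8),np.ones((3,3))); nn,l,s,c=cv2.connectedComponentsWithStats(k)
    for i in range(1,nn):
        m=(l==i)&o
        if m.sum()>10:
            p=w[m]; cc,ss,aa=cv2.minAreaRect((p[:,:2]*1000).astype(np.float32))
            print(n,c[i].round(),m.sum(),"mean",p.mean(0).round(4),"rect",np.round(cc,1),np.round(ss,1),round(aa,1))
    return f
if __name__=="__main__":
    f=blocks("top"); save(f,"t5")
    f=blocks("wrist"); save(f,"w5"); p,r=now(); print(p,arm.get_state()["q"])
E
python3 b.py
```

```text
top [372. 244.] 32 mean [ 0.6027 -0.1053  0.118 ] rect [ 603.1 -105.5] [28.  7.] 80.4
top [412. 252.] 33 mean [ 0.584  -0.2027  0.1171] rect [ 585.6 -202.6] [30.5 11. ] 84.9
top [371. 252.] 31 mean [ 0.5803 -0.1005  0.1177] rect [ 580.3 -100.8] [28.1  6.6] 75.5
top [369. 261.] 33 mean [ 0.5579 -0.096   0.1176] rect [558.2 -95.8] [28.   8.5] 76.5
top [410. 261.] 33 mean [ 0.5613 -0.1984  0.1177] rect [ 561.4 -197.7] [30.3  7.2] 74.1
top [409. 270.] 31 mean [ 0.539  -0.1942  0.1171] rect [ 540.4 -195. ] [29.1  9.4] 89.1
top [366. 272.] 31 mean [ 0.5307 -0.0904  0.1173] rect [531.4 -89.6] [30.3  6.1] 79.7
top [365. 281.] 29 mean [ 0.5084 -0.0858  0.1176] rect [508.9 -86.1] [27.9  6.5] 81.5
top [408. 281.] 34 mean [ 0.5122 -0.1929  0.1181] rect [ 512.  -193.7] [28.7  7.8] 79.4
top [407. 290.] 34 mean [ 0.4898 -0.1893  0.1173] rect [ 490.1 -189.2] [29.2  7.6] 81.6
top [363. 290.] 31 mean [ 0.4861 -0.0813  0.1181] rect [486.5 -81.1] [27.4  7. ] 78.6
top [405. 299.] 34 mean [ 0.4674 -0.1847  0.1179] rect [ 467.9 -184.6] [30.3  8.2] 82.4
wrist [311. 376.] 314 mean [ 0.5133 -0.193   0.1167] rect [ 517.6 -194. ] [33.  19.5] 77.5
[ 0.3886032  -0.16646703  0.2265901 ] [ 6.66095626e-02 -1.55465484e-01 -6.39142272e-01  5.77186500e-04
 -9.19670140e-01 -1.80740505e+00]
```

View pics/t5.png

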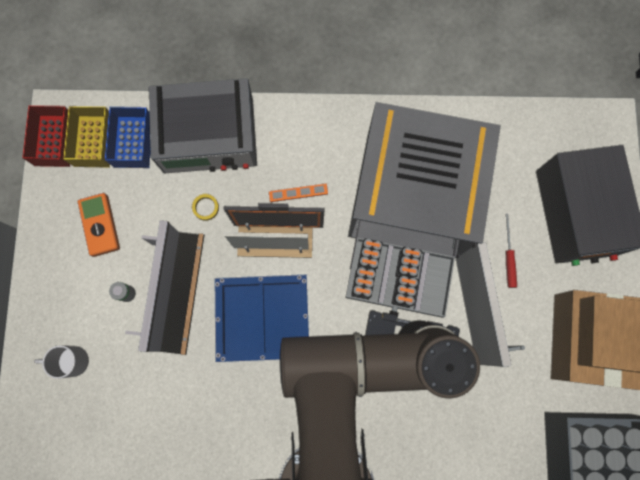

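The top view shows four blocks: the left lane at (368,255) and (363,281), and the middle lane at (411,260) and (407,290). The right lane is empty, and the door is wide open on the right.

```bash
cat > plan.py <<'E'
from fk import *
import sys
np.set_printoptions(precision=3,suppress=True)
TC=np.array([.4192,.1715]); TY=.061
def tray(x,y): return TC+R.from_euler('z',TY).as_matrix()[:2,:2]@[x,y]
B={4:(.4898,-.189,-.19),2:(.5084,-.0858,-.2),3:(.5614-.006,-.1984+.001,-.19),1:(.5803-.007,-.1006+.0014,-.2)}
S={4:(.037,-.052),2:(.037,.052),3:(-.038,-.052),1:(-.038,.052)}
off={3:.006,1:.007,2:0,4:0}
if __name__=="__main__":
    p,r=now(); 
    for b in (4,2,3,1):
        bp=B[b]; rb=Rd(np.pi+bp[2]); up=np.r_[bp[:2],.21]; dn=np.r_[bp[:2],.113]
        ts=tray(S[b][0]-off[b],S[b][1]); rs=Rd(np.pi+TY); tu=np.r_[ts,.21]; td=np.r_[ts,.075]
        print("block",b,"tray",ts); pr(rel(p,r,up,rb)); pr(rel(up,rb,tu,rs))
        for x in(dn,td,tu): print(ik(x,np.array([0,0,-1.]),[.4,.1,-.5,0,-1]))
        p,r=tu,rs
E
python3 plan.py
```

```text
block 4 tray [0.459 0.122]
{'dx': -99.5, 'dy': -6.1, 'dz': 33.0, 'rx': 0.04, 'ry': 0.163, 'rz': 0.02}
{'dx': 88.7, 'dy': 299.5, 'dz': 0.0, 'rx': 0.0, 'ry': 0.0, 'rz': -0.251}
(array([ 0.006,  0.248, -0.492, -0.   , -0.831]), np.float64(7.24622502925401e-14))
(array([ 0.675,  0.228, -0.639, -0.   , -0.703]), np.float64(3.409569435539685e-12))
(array([ 0.675,  0.058, -0.468, -0.   , -1.045]), np.float64(2.5839582990181894e-14))
block 2 tray [0.453 0.226]
{'dx': -36.3, 'dy': -210.3, 'dz': -0.0, 'rx': -0.0, 'ry': -0.0, 'rz': 0.261}
{'dx': 116.2, 'dy': 294.2, 'dz': 0.0, 'rx': 0.0, 'ry': 0.0, 'rz': -0.261}
(array([ 0.214,  0.234, -0.512,  0.   , -0.825]), np.float64(1.4081913215707346e-10))
(array([ 0.851,  0.273, -0.573, -0.   , -0.725]), np.float64(6.420299345759401e-10))
(array([ 0.851,  0.112, -0.408, -0.   , -1.051]), np.float64(3.749498027686882e-12))
block 3 tray [0.378 0.117]
{'dx': -76.5, 'dy': -428.5, 'dz': -0.0, 'rx': -0.0, 'ry': -0.0, 'rz': 0.251}
{'dx': 233.1, 'dy': 275.2, 'dz': 0.0, 'rx': 0.0, 'ry': 0.0, 'rz': -0.251}
(array([-0.01 ,  0.343, -0.35 ,  0.   , -0.878]), np.float64(6.639777616612719e-10))
(array([ 0.805,  0.105, -0.805, -0.   , -0.661]), np.float64(4.0828176947851274e-11))
(array([ 0.805, -0.09 , -0.613, -0.   , -1.048]), np.float64(6.938893903907228e-16))
block 1 tray [0.371 0.221]
{'dx': -181.3, 'dy': -227.6, 'dz': -0.0, 'rx': -0.0, 'ry': -0.0, 'rz': 0.261}
{'dx': 261.7, 'dy': 273.3, 'dz': 0.0, 'rx': 0.0, 'ry': 0.0, 'rz': -0.261}
(array([ 0.164,  0.332, -0.368, -0.   , -0.872]), np.float64(2.706168622523819e-15))
(array([ 0.996,  0.163, -0.731, -0.   , -0.677]), np.float64(1.1521641913853811e-10))
(array([ 0.996, -0.021, -0.549, -0.   , -1.042]), np.float64(2.6366877235651635e-11))
```

Emit:
jog_arm([
  {"dx": -20,"dy": -1,"dz": 5,"rx": 0.01,"ry": 0.04,"rz": 0,"gripper": 0.25},
  {"dx": -50,"dy": -3,"dz": 15,"rx": 0.02,"ry": 0.08,"rz": 0.01,"gripper": 0.25},
  {"dx": -80,"dy": -5,"dz": 25,"rx": 0.03,"ry": 0.12,"rz": 0.02,"gripper": 0.25},
  {"dx": -99,"dy": -6,"dz": 33,"rx": 0.04,"ry": 0.163,"rz": 0.02,"gripper": 0.25},
  {"dx": -99,"dy": -6,"dz": 33,"rx": 0.04,"ry": 0.163,"rz": 0.02,"gripper": 0.25},
  {"dx": -99,"dy": -6,"dz": 33,"rx": 0.04,"ry": 0.163,"rz": 0.02,"gripper": 0.25},
  {"dx": -99,"dy": -6,"dz": 33,"rx": 0.04,"ry": 0.163,"rz": 0.02,"gripper": 0.25},
  {"dx": -99,"dy": -6,"dz": 33,"rx": 0.04,"ry": 0.163,"rz": 0.02,"gripper": 0.25},
])

```text
t: 16.5
eef_pos: [0.486, -0.1883, 0.2026]
ee_rot: [3.14, -0.008, 2.951]
force: [-0.5, -0.7, 0.1]
width: 0.0657
gripper_force: 0.0
```

```bash
cat > at.py <<'E'
from plan import *
b=int(sys.argv[1]); p,r=now(); bp=B[b]
pr(rel(p,r,np.r_[bp[:2],.113],Rd(np.pi+bp[2]))); print(p)
E
python3 at.py 4
```

```text
{'dx': -4.5, 'dy': -0.1, 'dz': 89.6, 'rx': 0.001, 'ry': -0.008, 'rz': -0.001}
[ 0.486 -0.188  0.203]
```

Emit:
jog_arm([
  {"dx": -4,"dy": 0,"dz": 20,"rx": 0,"ry": -0.008,"rz": 0,"gripper": 0.25},
  {"dx": -4.5,"dy": 0,"dz": 45,"rx": 0,"ry": -0.008,"rz": 0,"gripper": 0.25},
  {"dx": -4.5,"dy": 0,"dz": 70,"rx": 0,"ry": -0.008,"rz": 0,"gripper": 0.25},
  {"dx": -4.5,"dy": 0,"dz": 90,"rx": 0,"ry": -0.008,"rz": 0,"gripper": 0.25},
  {"dx": -4.5,"dy": 0,"dz": 90,"rx": 0,"ry": -0.008,"rz": 0,"gripper": 1},
  {"dx": -4.5,"dy": 0,"dz": 90,"rx": 0,"ry": -0.008,"rz": 0,"gripper": 1},
  {"dx": -4.5,"dy": 0,"dz": 90,"rx": 0,"ry": -0.008,"rz": 0,"gripper": 1},
  {"dx": -4.5,"dy": 0,"dz": 90,"rx": 0,"ry": -0.008,"rz": 0,"gripper": 1},
], force=40)

```text
t: 17.17
eef_pos: [0.4916, -0.189, 0.1145]
ee_rot: [3.14, 0.004, 2.951]
force: [-0.6, 1.0, 3.0]
width: 0.0477
gripper_force: 40.0
```

Emit:
jog_arm([
  {"dx": 0,"dy": 0,"dz": -30,"rx": 0,"ry": 0,"rz": 0,"gripper": 1},
  {"dx": 0,"dy": 0,"dz": -65,"rx": 0,"ry": 0,"rz": 0,"gripper": 1},
  {"dx": 3,"dy": 10,"dz": -97,"rx": 0,"ry": 0,"rz": 0,"gripper": 1},
  {"dx": 13,"dy": 45,"dz": -97,"rx": 0,"ry": 0,"rz": 0,"gripper": 1},
  {"dx": 23,"dy": 80,"dz": -97,"rx": 0,"ry": 0,"rz": 0,"gripper": 1},
  {"dx": 33,"dy": 115,"dz": -97,"rx": 0,"ry": 0,"rz": 0,"gripper": 1},
  {"dx": 43,"dy": 150,"dz": -97,"rx": 0,"ry": 0,"rz": 0,"gripper": 1},
  {"dx": 54,"dy": 182,"dz": -97,"rx": 0,"ry": 0,"rz": 0,"gripper": 1},
])

```text
t: 17.83
eef_pos: [0.4714, 0.0015, 0.2107]
ee_rot: [3.139, 0.001, 2.95]
force: [-0.1, -0.7, -4.5]
width: 0.0475
gripper_force: 40.0
```

Emit:
jog_arm([
  {"dx": 10,"dy": 34,"dz": 0,"rx": 0,"ry": 0,"rz": -0.08,"gripper": 1},
  {"dx": 20,"dy": 68,"dz": 0,"rx": 0,"ry": 0,"rz": -0.16,"gripper": 1},
  {"dx": 30,"dy": 100,"dz": 0,"rx": 0,"ry": 0,"rz": -0.25,"gripper": 1},
  {"dx": 35,"dy": 117.5,"dz": 10,"rx": 0,"ry": 0,"rz": -0.25,"gripper": 1},
  {"dx": 35,"dy": 117.5,"dz": 40,"rx": 0,"ry": 0,"rz": -0.25,"gripper": 1},
  {"dx": 35,"dy": 117.5,"dz": 60,"rx": 0,"ry": 0,"rz": -0.25,"gripper": 1},
  {"dx": 35,"dy": 117.5,"dz": 60,"rx": 0,"ry": 0,"rz": -0.25,"gripper": 1},
  {"dx": 35,"dy": 117.5,"dz": 60,"rx": 0,"ry": 0,"rz": -0.25,"gripper": 1},
])

```text
t: 18.5
eef_pos: [0.4594, 0.1214, 0.15]
ee_rot: [-3.141, -0.001, -3.082]
force: [0.9, -0.1, -3.0]
width: 0.0473
gripper_force: 40.0
```

```bash
cat > tr.py <<'E'
from plan import *
b=int(sys.argv[1]); p,r=now(); ts=tray(S[b][0]-off[b],S[b][1])
pr(rel(p,r,np.r_[ts,.0735],Rd(np.pi+TY))); print(p)
E
python3 tr.py 4
```

```text
{'dx': 0.0, 'dy': 0.4, 'dz': 76.5, 'rx': -0.0, 'ry': -0.001, 'rz': -0.002}
[0.459 0.121 0.15 ]
```

Emit:
jog_arm([
  {"dx": 0,"dy": 0,"dz": 30,"rx": 0,"ry": 0,"rz": 0,"gripper": 1},
  {"dx": 0,"dy": 0,"dz": 55,"rx": 0,"ry": 0,"rz": 0,"gripper": 1},
  {"dx": 0,"dy": 0,"dz": 68,"rx": 0,"ry": 0,"rz": 0,"gripper": 1},
  {"dx": 0,"dy": 0,"dz": 76,"rx": 0,"ry": 0,"rz": 0,"gripper": 1},
  {"dx": 0,"dy": 0,"dz": 76,"rx": 0,"ry": 0,"rz": 0,"gripper": 1},
  {"dx": 0,"dy": 0,"dz": 76,"rx": 0,"ry": 0,"rz": 0,"gripper": 0.28},
  {"dx": 0,"dy": 0,"dz": 76,"rx": 0,"ry": 0,"rz": 0,"gripper": 0.28},
  {"dx": 0,"dy": 0,"dz": 76,"rx": 0,"ry": 0,"rz": 0,"gripper": 0.28},
])

```text
t: 19.17
eef_pos: [0.4612, 0.1226, 0.0755]
ee_rot: [3.139, 0.003, -3.082]
force: [-0.8, -0.2, -0.3]
width: 0.0607
gripper_force: 0.0
```

Emit:
jog_arm([
  {"dx": 0,"dy": 0,"dz": -20,"rx": 0,"ry": 0,"rz": 0,"gripper": 0.25},
  {"dx": 0,"dy": 0,"dz": -55,"rx": 0,"ry": 0,"rz": 0,"gripper": 0.25},
  {"dx": 0,"dy": 0,"dz": -95,"rx": 0,"ry": 0,"rz": 0,"gripper": 0.25},
  {"dx": -3,"dy": -15,"dz": -130,"rx": 0,"ry": 0,"rz": 0.05,"gripper": 0.25},
  {"dx": -9,"dy": -55,"dz": -136,"rx": 0,"ry": 0,"rz": 0.1,"gripper": 0.25},
  {"dx": -16,"dy": -95,"dz": -136,"rx": 0,"ry": 0,"rz": 0.15,"gripper": 0.25},
  {"dx": -23,"dy": -135,"dz": -136,"rx": 0,"ry": 0,"rz": 0.2,"gripper": 0.25},
  {"dx": -30,"dy": -172,"dz": -136,"rx": 0,"ry": 0,"rz": 0.26,"gripper": 0.25},
])

```text
t: 19.83
eef_pos: [0.5005, -0.0499, 0.2117]
ee_rot: [3.139, 0.004, 2.939]
force: [0.7, 0.1, -0.3]
width: 0.0657
gripper_force: 0.0
```

```bash
python3 at.py 2; python3 -c "
from b import *
f=blocks('top',lim=(.3,.75,-.4,.3)); save(f,'t6')"
```

```text
{'dx': -14.6, 'dy': -33.8, 'dz': 98.7, 'rx': 0.003, 'ry': 0.004, 'rz': -0.002}
[ 0.501 -0.05   0.212]
top [412. 252.] 31 mean [ 0.5834 -0.2031  0.1163] rect [ 585.2 -203.4] [29.6  9.1] 81.0
top [410. 261.] 32 mean [ 0.5608 -0.1982  0.118 ] rect [ 561.9 -197.8] [29.5  8.4] 77.1
top [409. 270.] 35 mean [ 0.5386 -0.1944  0.1173] rect [ 539.7 -195. ] [29.5  9.6] 83.0
```

Emit:
jog_arm([
  {"dx": -14.5,"dy": -34,"dz": 0,"rx": 0,"ry": 0,"rz": 0,"gripper": 0.25},
  {"dx": -14.5,"dy": -34,"dz": 25,"rx": 0,"ry": 0,"rz": 0,"gripper": 0.25},
  {"dx": -14.5,"dy": -34,"dz": 60,"rx": 0,"ry": 0,"rz": 0,"gripper": 0.25},
  {"dx": -14.5,"dy": -34,"dz": 85,"rx": 0,"ry": 0,"rz": 0,"gripper": 0.25},
  {"dx": -14.5,"dy": -34,"dz": 98,"rx": 0,"ry": 0,"rz": 0,"gripper": 0.25},
  {"dx": -14.5,"dy": -34,"dz": 98,"rx": 0,"ry": 0,"rz": 0,"gripper": 1},
  {"dx": -14.5,"dy": -34,"dz": 98,"rx": 0,"ry": 0,"rz": 0,"gripper": 1},
  {"dx": -14.5,"dy": -34,"dz": 98,"rx": 0,"ry": 0,"rz": 0,"gripper": 1},
])

```text
t: 20.55
eef_pos: [0.5086, -0.0841, 0.1133]
ee_rot: [3.14, 0.003, 2.941]
force: [-0.4, 0.2, 0.0]
width: 0.0508
gripper_force: 0.0
```

Emit:
jog_arm([
  {"dx": 0,"dy": 0,"dz": 0,"rx": 0,"ry": 0,"rz": 0,"gripper": 1},
  {"dx": 0,"dy": 0,"dz": -35,"rx": 0,"ry": 0,"rz": 0,"gripper": 1},
  {"dx": 0,"dy": 0,"dz": -70,"rx": 0,"ry": 0,"rz": 0,"gripper": 1},
  {"dx": 5,"dy": 12,"dz": -97,"rx": 0,"ry": 0,"rz": 0,"gripper": 1},
  {"dx": 18,"dy": 47,"dz": -97,"rx": 0,"ry": 0,"rz": 0,"gripper": 1},
  {"dx": 32,"dy": 82,"dz": -97,"rx": 0,"ry": 0,"rz": 0,"gripper": 1},
  {"dx": 46,"dy": 117,"dz": -97,"rx": 0,"ry": 0,"rz": 0,"gripper": 1},
  {"dx": 58,"dy": 147,"dz": -97,"rx": 0,"ry": 0,"rz": 0,"gripper": 1},
])

```text
t: 21.22
eef_pos: [0.4792, 0.0731, 0.21]
ee_rot: [3.139, 0.001, 2.94]
force: [0.5, 0.1, -4.6]
width: 0.0478
gripper_force: 39.8
```

Emit:
jog_arm([
  {"dx": 14,"dy": 35,"dz": 0,"rx": 0,"ry": 0,"rz": -0.08,"gripper": 1},
  {"dx": 28,"dy": 70,"dz": 0,"rx": 0,"ry": 0,"rz": -0.16,"gripper": 1},
  {"dx": 42,"dy": 105,"dz": 0,"rx": 0,"ry": 0,"rz": -0.26,"gripper": 1},
  {"dx": 56,"dy": 140,"dz": 0,"rx": 0,"ry": 0,"rz": -0.26,"gripper": 1},
  {"dx": 58,"dy": 147,"dz": 30,"rx": 0,"ry": 0,"rz": -0.26,"gripper": 1},
  {"dx": 58,"dy": 147,"dz": 60,"rx": 0,"ry": 0,"rz": -0.26,"gripper": 1},
  {"dx": 58,"dy": 147,"dz": 60,"rx": 0,"ry": 0,"rz": -0.26,"gripper": 1},
  {"dx": 58,"dy": 147,"dz": 60,"rx": 0,"ry": 0,"rz": -0.26,"gripper": 1},
])

```text
t: 21.88
eef_pos: [0.4516, 0.2262, 0.1486]
ee_rot: [-3.14, -0.002, -3.082]
force: [0.6, -0.4, -2.7]
width: 0.0478
gripper_force: 39.8
```

```bash
python3 tr.py 2
```

```text
{'dx': -1.5, 'dy': -0.5, 'dz': 75.1, 'rx': -0.001, 'ry': -0.002, 'rz': -0.002}
[0.452 0.226 0.149]
```

Emit:
jog_arm([
  {"dx": -1.5,"dy": -0.5,"dz": 30,"rx": 0,"ry": 0,"rz": 0,"gripper": 1},
  {"dx": -1.5,"dy": -0.5,"dz": 55,"rx": 0,"ry": 0,"rz": 0,"gripper": 1},
  {"dx": -1.5,"dy": -0.5,"dz": 68,"rx": 0,"ry": 0,"rz": 0,"gripper": 1},
  {"dx": -1.5,"dy": -0.5,"dz": 76,"rx": 0,"ry": 0,"rz": 0,"gripper": 1},
  {"dx": -1.5,"dy": -0.5,"dz": 76,"rx": 0,"ry": 0,"rz": 0,"gripper": 1},
  {"dx": -1.5,"dy": -0.5,"dz": 76,"rx": 0,"ry": 0,"rz": 0,"gripper": 0.28},
  {"dx": -1.5,"dy": -0.5,"dz": 76,"rx": 0,"ry": 0,"rz": 0,"gripper": 0.28},
  {"dx": -1.5,"dy": -0.5,"dz": 76,"rx": 0,"ry": 0,"rz": 0,"gripper": 0.28},
])

```text
t: 22.55
eef_pos: [0.4552, 0.2275, 0.0748]
ee_rot: [3.138, 0.003, -3.082]
force: [0.3, -0.1, -0.5]
width: 0.0605
gripper_force: 0.0
```

Emit:
jog_arm([
  {"dx": 0,"dy": 0,"dz": -20,"rx": 0,"ry": 0,"rz": 0,"gripper": 0.25},
  {"dx": 0,"dy": 0,"dz": -55,"rx": 0,"ry": 0,"rz": 0,"gripper": 0.25},
  {"dx": 0,"dy": 0,"dz": -95,"rx": 0,"ry": 0,"rz": 0,"gripper": 0.25},
  {"dx": -3,"dy": -15,"dz": -130,"rx": 0,"ry": 0,"rz": 0,"gripper": 0.25},
  {"dx": -10,"dy": -55,"dz": -137,"rx": 0,"ry": 0,"rz": 0,"gripper": 0.25},
  {"dx": -17,"dy": -95,"dz": -137,"rx": 0,"ry": 0,"rz": 0,"gripper": 0.25},
  {"dx": -24,"dy": -135,"dz": -137,"rx": 0,"ry": 0,"rz": 0,"gripper": 0.25},
  {"dx": -31,"dy": -175,"dz": -137,"rx": 0,"ry": 0,"rz": 0,"gripper": 0.25},
])

```text
t: 23.22
eef_pos: [0.4958, 0.0523, 0.2119]
ee_rot: [3.139, 0.004, -3.081]
force: [1.5, 0.1, 0.2]
width: 0.0656
gripper_force: 0.0
```

Emit:
jog_arm([
  {"dx": -7,"dy": -38,"dz": 0,"rx": 0,"ry": 0,"rz": 0.05,"gripper": 0.25},
  {"dx": -14,"dy": -76,"dz": 0,"rx": 0,"ry": 0,"rz": 0.1,"gripper": 0.25},
  {"dx": -21,"dy": -114,"dz": 0,"rx": 0,"ry": 0,"rz": 0.15,"gripper": 0.25},
  {"dx": -28,"dy": -152,"dz": 0,"rx": 0,"ry": 0,"rz": 0.2,"gripper": 0.25},
  {"dx": -35,"dy": -190,"dz": 0,"rx": 0,"ry": 0,"rz": 0.25,"gripper": 0.25},
  {"dx": -42,"dy": -226,"dz": 0,"rx": 0,"ry": 0,"rz": 0.25,"gripper": 0.25},
  {"dx": -45,"dy": -253,"dz": 0,"rx": 0,"ry": 0,"rz": 0.25,"gripper": 0.25},
  {"dx": -45,"dy": -253,"dz": 0,"rx": 0,"ry": 0,"rz": 0.25,"gripper": 0.25},
])

```text
t: 23.88
eef_pos: [0.5558, -0.2006, 0.2104]
ee_rot: [3.141, 0.002, 2.947]
force: [0.4, 0.3, -0.1]
width: 0.0659
gripper_force: 0.0
```

```bash
python3 at.py 3; python3 -c "
from b import *
f=blocks('top',lim=(.3,.75,-.4,.3)); save(f,'t7')"
```

```text
{'dx': 1.2, 'dy': 3.1, 'dz': 97.4, 'rx': 0.0, 'ry': 0.002, 'rz': -0.004}
[ 0.556 -0.201  0.21 ]
top [374. 254.] 18 mean [ 0.5779 -0.1092  0.1172] rect [ 578.2 -109.1] [14.8  5.8] 77.8
top [409. 252.] 14 mean [ 0.5834 -0.1967  0.1175] rect [ 583.3 -196.6] [11.9  5.7] 87.8
top [372. 263.] 13 mean [ 0.5554 -0.1051  0.1162] rect [ 554.8 -105.2] [12.1  5.4] 63.7
top [408. 270.] 30 mean [ 0.5381 -0.1938  0.1171] rect [ 538.9 -194.2] [29.   7.2] 79.4
top [239. 293.] 29 mean [0.4773 0.2272 0.0773] rect [477.3 227.4] [ 5.7 27.4] 1.5
top [280. 292.] 32 mean [0.4818 0.1221 0.0763] rect [482.1 122.8] [30.1  6.4] 89.9
top [281. 301.] 30 mean [0.4591 0.1207 0.0773] rect [459.5 121.1] [ 5.5 27.5] 1.9
top [239. 302.] 31 mean [0.4546 0.2256 0.0776] rect [455.  226.5] [ 6.  27.9] 0.9
top [240. 311.] 30 mean [0.4321 0.2226 0.077 ] rect [432.3 223.3] [ 5.4 27.8] 2.2
top [281. 310.] 28 mean [0.4362 0.1201 0.0771] rect [437.  120.3] [ 6.  27.7] 0.1
```

Emit:
jog_arm([
  {"dx": 1,"dy": 3,"dz": 10,"rx": 0,"ry": 0,"rz": 0,"gripper": 0.25},
  {"dx": 1,"dy": 3,"dz": 35,"rx": 0,"ry": 0,"rz": 0,"gripper": 0.25},
  {"dx": 1,"dy": 3,"dz": 65,"rx": 0,"ry": 0,"rz": 0,"gripper": 0.25},
  {"dx": 1,"dy": 3,"dz": 85,"rx": 0,"ry": 0,"rz": 0,"gripper": 0.25},
  {"dx": 1,"dy": 3,"dz": 97,"rx": 0,"ry": 0,"rz": 0,"gripper": 0.25},
  {"dx": 1,"dy": 3,"dz": 97,"rx": 0,"ry": 0,"rz": 0,"gripper": 1},
  {"dx": 1,"dy": 3,"dz": 97,"rx": 0,"ry": 0,"rz": 0,"gripper": 1},
  {"dx": 1,"dy": 3,"dz": 97,"rx": 0,"ry": 0,"rz": 0,"gripper": 1},
])

```text
t: 24.6
eef_pos: [0.5551, -0.1927, 0.1138]
ee_rot: [3.141, 0.001, 2.952]
force: [-2.8, -4.3, 2.8]
width: 0.0511
gripper_force: 2.1
```

Emit:
jog_arm([
  {"dx": 0,"dy": 0,"dz": 0,"rx": 0,"ry": 0,"rz": 0,"gripper": 1},
  {"dx": 0,"dy": 0,"dz": -35,"rx": 0,"ry": 0,"rz": 0,"gripper": 1},
  {"dx": 0,"dy": 0,"dz": -70,"rx": 0,"ry": 0,"rz": 0,"gripper": 1},
  {"dx": 10,"dy": 12,"dz": -97,"rx": 0,"ry": 0,"rz": 0,"gripper": 1},
  {"dx": 35,"dy": 41,"dz": -97,"rx": 0,"ry": 0,"rz": 0,"gripper": 1},
  {"dx": 59,"dy": 70,"dz": -97,"rx": 0,"ry": 0,"rz": 0,"gripper": 1},
  {"dx": 84,"dy": 99,"dz": -97,"rx": 0,"ry": 0,"rz": 0,"gripper": 1},
  {"dx": 109,"dy": 128,"dz": -97,"rx": 0,"ry": 0,"rz": 0,"gripper": 1},
])

```text
t: 25.27
eef_pos: [0.4708, -0.0455, 0.2101]
ee_rot: [3.139, 0.001, 2.949]
force: [1.0, 0.5, -3.3]
width: 0.0479
gripper_force: 39.7
```

Emit:
jog_arm([
  {"dx": 25,"dy": 29,"dz": 0,"rx": 0,"ry": 0,"rz": -0.06,"gripper": 1},
  {"dx": 50,"dy": 58,"dz": 0,"rx": 0,"ry": 0,"rz": -0.13,"gripper": 1},
  {"dx": 75,"dy": 87,"dz": 0,"rx": 0,"ry": 0,"rz": -0.19,"gripper": 1},
  {"dx": 99,"dy": 116,"dz": 0,"rx": 0,"ry": 0,"rz": -0.25,"gripper": 1},
  {"dx": 124,"dy": 145,"dz": 0,"rx": 0,"ry": 0,"rz": -0.25,"gripper": 1},
  {"dx": 124,"dy": 147,"dz": 25,"rx": 0,"ry": 0,"rz": -0.25,"gripper": 1},
  {"dx": 124,"dy": 147,"dz": 50,"rx": 0,"ry": 0,"rz": -0.25,"gripper": 1},
  {"dx": 124,"dy": 147,"dz": 50,"rx": 0,"ry": 0,"rz": -0.25,"gripper": 1},
])

```text
t: 25.93
eef_pos: [0.3753, 0.1207, 0.1569]
ee_rot: [-3.141, -0.004, -3.081]
force: [-0.2, -1.9, -3.6]
width: 0.0479
gripper_force: 39.8
```

```bash
python3 tr.py 3
```

```text
{'dx': -3.3, 'dy': -3.9, 'dz': 83.4, 'rx': -0.0, 'ry': -0.004, 'rz': -0.001}
[0.375 0.121 0.157]
```

Emit:
jog_arm([
  {"dx": -3,"dy": -4,"dz": 20,"rx": 0,"ry": -0.004,"rz": 0,"gripper": 1},
  {"dx": -3,"dy": -4,"dz": 50,"rx": 0,"ry": -0.004,"rz": 0,"gripper": 1},
  {"dx": -3,"dy": -4,"dz": 72,"rx": 0,"ry": -0.004,"rz": 0,"gripper": 1},
  {"dx": -3,"dy": -4,"dz": 83.5,"rx": 0,"ry": -0.004,"rz": 0,"gripper": 1},
  {"dx": -3,"dy": -4,"dz": 83.5,"rx": 0,"ry": -0.004,"rz": 0,"gripper": 1},
  {"dx": -3,"dy": -4,"dz": 83.5,"rx": 0,"ry": -0.004,"rz": 0,"gripper": 0.28},
  {"dx": -3,"dy": -4,"dz": 83.5,"rx": 0,"ry": -0.004,"rz": 0,"gripper": 0.28},
  {"dx": -3,"dy": -4,"dz": 83.5,"rx": 0,"ry": -0.004,"rz": 0,"gripper": 0.28},
])

```text
t: 26.6
eef_pos: [0.3827, 0.1183, 0.078]
ee_rot: [3.138, 0.007, -3.083]
force: [0.1, 1.0, 0.4]
width: 0.0608
gripper_force: 0.0
```

Emit:
jog_arm([
  {"dx": 0,"dy": 0,"dz": -20,"rx": 0,"ry": 0,"rz": 0,"gripper": 0.25},
  {"dx": 0,"dy": 0,"dz": -55,"rx": 0,"ry": 0,"rz": 0,"gripper": 0.25},
  {"dx": 0,"dy": 0,"dz": -95,"rx": 0,"ry": 0,"rz": 0,"gripper": 0.25},
  {"dx": -10,"dy": -12,"dz": -130,"rx": 0,"ry": 0,"rz": 0,"gripper": 0.25},
  {"dx": -34,"dy": -43,"dz": -137,"rx": 0,"ry": 0,"rz": 0,"gripper": 0.25},
  {"dx": -58,"dy": -73,"dz": -137,"rx": 0,"ry": 0,"rz": 0,"gripper": 0.25},
  {"dx": -82,"dy": -103,"dz": -137,"rx": 0,"ry": 0,"rz": 0,"gripper": 0.25},
  {"dx": -106,"dy": -133,"dz": -137,"rx": 0,"ry": 0,"rz": 0,"gripper": 0.25},
])

```text
t: 27.27
eef_pos: [0.4961, -0.0107, 0.2161]
ee_rot: [3.139, 0.009, -3.082]
force: [0.2, 1.7, 0.1]
width: 0.0659
gripper_force: 0.0
```

Emit:
jog_arm([
  {"dx": -22,"dy": -28,"dz": 0,"rx": 0,"ry": 0,"rz": 0.08,"gripper": 0.25},
  {"dx": -44,"dy": -56,"dz": 0,"rx": 0,"ry": 0,"rz": 0.16,"gripper": 0.25},
  {"dx": -66,"dy": -84,"dz": 0,"rx": 0,"ry": 0,"rz": 0.26,"gripper": 0.25},
  {"dx": -75,"dy": -95,"dz": 0,"rx": 0,"ry": 0,"rz": 0.26,"gripper": 0.25},
  {"dx": -75,"dy": -95,"dz": 0,"rx": 0,"ry": 0,"rz": 0.26,"gripper": 0.25},
  {"dx": -75,"dy": -95,"dz": 0,"rx": 0,"ry": 0,"rz": 0.26,"gripper": 0.25},
  {"dx": -75,"dy": -95,"dz": 0,"rx": 0,"ry": 0,"rz": 0.26,"gripper": 0.25},
  {"dx": -75,"dy": -95,"dz": 0,"rx": 0,"ry": 0,"rz": 0.26,"gripper": 0.25},
])

```text
t: 27.93
eef_pos: [0.5745, -0.099, 0.2147]
ee_rot: [3.139, 0.005, 2.942]
force: [-0.7, 0.3, -0.1]
width: 0.0656
gripper_force: 0.0
```

```bash
python3 at.py 1; python3 -c "
from b import *
f=blocks('top',lim=(.3,.75,-.4,.3)); save(f,'t8')
f=blocks('wrist',lim=(.3,.75,-.4,.3)); save(f,'w8')"
```

```text
{'dx': 1.7, 'dy': -0.7, 'dz': 101.7, 'rx': 0.003, 'ry': 0.005, 'rz': 0.0}
[ 0.575 -0.099  0.215]
top [369. 262.] 34 mean [ 0.5573 -0.0964  0.1169] rect [556.9 -96.7] [30.2  8.3] 83.3
top [239. 293.] 30 mean [0.4774 0.2272 0.0754] rect [477.2 227.7] [ 5.5 28.6] 6.8
top [239. 302.] 31 mean [0.4546 0.2257 0.0768] rect [454.9 226.6] [ 6.  28.2] 1.7
top [240. 311.] 31 mean [0.432  0.2228 0.0765] rect [431.6 223.3] [ 7.1 28.1] 1.2
wrist [617.   6.] 414 mean [0.4611 0.1152 0.0763] rect [460.4 116.6] [ 7.6 26.1] 3.2
wrist [621.  43.] 466 mean [0.4831 0.1179 0.0762] rect [483.1 117.7] [ 8.3 25.5] 2.9
wrist [321. 230.] 590 mean [ 0.5574 -0.0962  0.1174] rect [558.5 -96.5] [33.2 10.4] 78.7
wrist [320. 265.] 563 mean [ 0.5798 -0.1007  0.1174] rect [ 581.1 -101. ] [32.9 11.4] 79.3
wrist [320. 298.] 518 mean [ 0.6021 -0.1054  0.1173] rect [ 604. -106.] [33.2 12. ] 77.2
```

Emit:
jog_arm([
  {"dx": 1.5,"dy": -1,"dz": 15,"rx": 0,"ry": 0.005,"rz": 0,"gripper": 0.25},
  {"dx": 1.5,"dy": -1,"dz": 40,"rx": 0,"ry": 0.005,"rz": 0,"gripper": 0.25},
  {"dx": 1.5,"dy": -1,"dz": 70,"rx": 0,"ry": 0.005,"rz": 0,"gripper": 0.25},
  {"dx": 1.5,"dy": -1,"dz": 90,"rx": 0,"ry": 0.005,"rz": 0,"gripper": 0.25},
  {"dx": 1.5,"dy": -1,"dz": 101,"rx": 0,"ry": 0.005,"rz": 0,"gripper": 0.25},
  {"dx": 1.5,"dy": -1,"dz": 101,"rx": 0,"ry": 0.005,"rz": 0,"gripper": 1},
  {"dx": 1.5,"dy": -1,"dz": 101,"rx": 0,"ry": 0.005,"rz": 0,"gripper": 1},
  {"dx": 1.5,"dy": -1,"dz": 101,"rx": 0,"ry": 0.005,"rz": 0,"gripper": 1},
])

```text
t: 28.7
eef_pos: [0.5748, -0.1001, 0.1145]
ee_rot: [3.139, 0.001, 2.941]
force: [0.8, -0.3, 1.0]
width: 0.0508
gripper_force: 0.0
```

Emit:
jog_arm([
  {"dx": 0,"dy": 0,"dz": 0,"rx": 0,"ry": 0,"rz": 0,"gripper": 1},
  {"dx": 0,"dy": 0,"dz": -35,"rx": 0,"ry": 0,"rz": 0,"gripper": 1},
  {"dx": 0,"dy": 0,"dz": -70,"rx": 0,"ry": 0,"rz": 0,"gripper": 1},
  {"dx": 12,"dy": 12,"dz": -97,"rx": 0,"ry": 0,"rz": 0,"gripper": 1},
  {"dx": 38,"dy": 40,"dz": -97,"rx": 0,"ry": 0,"rz": 0,"gripper": 1},
  {"dx": 64,"dy": 67,"dz": -97,"rx": 0,"ry": 0,"rz": 0,"gripper": 1},
  {"dx": 91,"dy": 95,"dz": -97,"rx": 0,"ry": 0,"rz": 0,"gripper": 1},
  {"dx": 118,"dy": 123,"dz": -97,"rx": 0,"ry": 0,"rz": 0,"gripper": 1},
])

```text
t: 29.37
eef_pos: [0.4812, 0.0444, 0.2107]
ee_rot: [3.138, -0.001, 2.939]
force: [0.8, 1.6, -5.2]
width: 0.0476
gripper_force: 40.0
```

Emit:
jog_arm([
  {"dx": 26,"dy": 27,"dz": 0,"rx": 0,"ry": 0,"rz": -0.06,"gripper": 1},
  {"dx": 52,"dy": 54,"dz": 0,"rx": 0,"ry": 0,"rz": -0.13,"gripper": 1},
  {"dx": 78,"dy": 81,"dz": 0,"rx": 0,"ry": 0,"rz": -0.19,"gripper": 1},
  {"dx": 104,"dy": 108,"dz": 0,"rx": 0,"ry": 0,"rz": -0.26,"gripper": 1},
  {"dx": 130,"dy": 135,"dz": 0,"rx": 0,"ry": 0,"rz": -0.26,"gripper": 1},
  {"dx": 144,"dy": 150,"dz": 5,"rx": 0,"ry": 0,"rz": -0.26,"gripper": 1},
  {"dx": 144,"dy": 150,"dz": 40,"rx": 0,"ry": 0,"rz": -0.26,"gripper": 1},
  {"dx": 144,"dy": 150,"dz": 50,"rx": 0,"ry": 0,"rz": -0.26,"gripper": 1},
])

```text
t: 30.03
eef_pos: [0.3693, 0.2195, 0.1585]
ee_rot: [3.139, -0.002, -3.081]
force: [-1.6, -1.8, -5.8]
width: 0.0477
gripper_force: 40.0
```

```bash
python3 tr.py 1
```

```text
{'dx': -2.1, 'dy': 0.8, 'dz': 85.0, 'rx': 0.002, 'ry': -0.002, 'rz': -0.0}
[0.369 0.22  0.158]
```

Emit:
jog_arm([
  {"dx": -2,"dy": 1,"dz": 20,"rx": 0,"ry": 0,"rz": 0,"gripper": 1},
  {"dx": -2,"dy": 1,"dz": 50,"rx": 0,"ry": 0,"rz": 0,"gripper": 1},
  {"dx": -2,"dy": 1,"dz": 72,"rx": 0,"ry": 0,"rz": 0,"gripper": 1},
  {"dx": -2,"dy": 1,"dz": 84.5,"rx": 0,"ry": 0,"rz": 0,"gripper": 1},
  {"dx": -2,"dy": 1,"dz": 84.5,"rx": 0,"ry": 0,"rz": 0,"gripper": 1},
  {"dx": -2,"dy": 1,"dz": 84.5,"rx": 0,"ry": 0,"rz": 0,"gripper": 0.28},
  {"dx": -2,"dy": 1,"dz": 84.5,"rx": 0,"ry": 0,"rz": 0,"gripper": 0.28},
  {"dx": -2,"dy": 1,"dz": 84.5,"rx": 0,"ry": 0,"rz": 0,"gripper": 0.28},
])

```text
t: 30.7
eef_pos: [0.3741, 0.2215, 0.0776]
ee_rot: [3.137, 0.002, -3.082]
force: [-0.3, -0.9, 0.1]
width: 0.0605
gripper_force: 0.0
```

Emit:
jog_arm([
  {"dx": 0,"dy": 0,"dz": -20,"rx": 0,"ry": 0,"rz": 0,"gripper": 0.3},
  {"dx": 0,"dy": 0,"dz": -55,"rx": 0,"ry": 0,"rz": 0,"gripper": 0.3},
  {"dx": 0,"dy": 0,"dz": -95,"rx": 0,"ry": 0,"rz": 0,"gripper": 0.3},
  {"dx": 0,"dy": -20,"dz": -130,"rx": 0,"ry": 0,"rz": 0,"gripper": 0.4},
  {"dx": 0,"dy": -60,"dz": -137,"rx": 0,"ry": 0,"rz": 0,"gripper": 0.4},
  {"dx": 0,"dy": -100,"dz": -137,"rx": 0,"ry": 0,"rz": 0,"gripper": 0.4},
  {"dx": 0,"dy": -140,"dz": -137,"rx": 0,"ry": 0,"rz": 0,"gripper": 0.4},
  {"dx": 0,"dy": -180,"dz": -137,"rx": 0,"ry": 0,"rz": 0,"gripper": 0.4},
])

```text
t: 31.37
eef_pos: [0.384, 0.0393, 0.2146]
ee_rot: [3.137, 0.003, -3.081]
force: [1.9, -0.2, 0.1]
width: 0.0527
gripper_force: 0.0
```

```bash
python3 -c "
from b import *
p,r=now(); print(p,arm.get_state()['q'],arm.get_state()['ee_rot'])
f=blocks('top',lim=(.3,.75,-.4,.3)); save(f,'t9')
f=blocks('scene',lim=(.3,.75,-.4,.3)); save(f,'s9')"
```

```text
[0.38401903 0.03932319 0.214589  ] [ 0.61992419 -0.11915802 -0.62622459 -0.00225784 -1.05848647 -2.12945437] [ 3.13714035  0.00339901 -3.08143568]
top [280. 292.] 32 mean [0.4826 0.1234 0.0753] rect [483.1 123. ] [ 7.3 30.5] 0.9
top [239. 293.] 30 mean [0.4773 0.227  0.077 ] rect [477.4 227.7] [ 6.  27.4] 0.9
top [280. 301.] 30 mean [0.4596 0.1216 0.0773] rect [459.5 121.2] [ 6.  28.1] 3.5
top [239. 302.] 32 mean [0.4546 0.2252 0.0772] rect [455.  225.1] [ 5.7 30.6] 1.6
top [240. 311.] 31 mean [0.432  0.2227 0.0766] rect [431.6 223.4] [ 7.3 27.7] 6.2
top [279. 310.] 23 mean [0.4367 0.1237 0.0766] rect [436.9 124.2] [ 5.7 20.1] 2.3
top [240. 324.] 34 mean [0.4    0.2208 0.0758] rect [399.3 220.5] [ 7.6 30.6] 0.2
top [240. 333.] 31 mean [0.3771 0.2187 0.0774] rect [376.9 219.3] [ 7.3 29.7] 1.1
scene [316. 289.] 23 mean [0.4844 0.1244 0.0774] rect [484.5 124.8] [27.6  9.2] 82.6
scene [321. 295.] 22 mean [0.4618 0.1225 0.0772] rect [462.6 122.6] [ 8.4 27.3] 0.6
scene [324. 302.] 19 mean [0.4388 0.1238 0.0772] rect [439.8 124.8] [ 9.  20.2] 5.5
scene [286. 308.] 24 mean [0.4791 0.2291 0.0768] rect [479.6 228.5] [26.8  8.2] 89.5
scene [290. 315.] 23 mean [0.4563 0.2274 0.0783] rect [456.9 227.6] [28.   6.8] 88.5
scene [294. 321.] 23 mean [0.4336 0.2261 0.0776] rect [433.5 225.8] [ 6.2 28.2] 9.8
scene [301. 330.] 23 mean [0.4018 0.2221 0.0772] rect [402.2 222.3] [ 8.4 25.8] 15.6
scene [305. 337.] 24 mean [0.3792 0.2213 0.0765] rect [379.9 221. ] [27.   8.3] 82.0
```

View pics/t9.png

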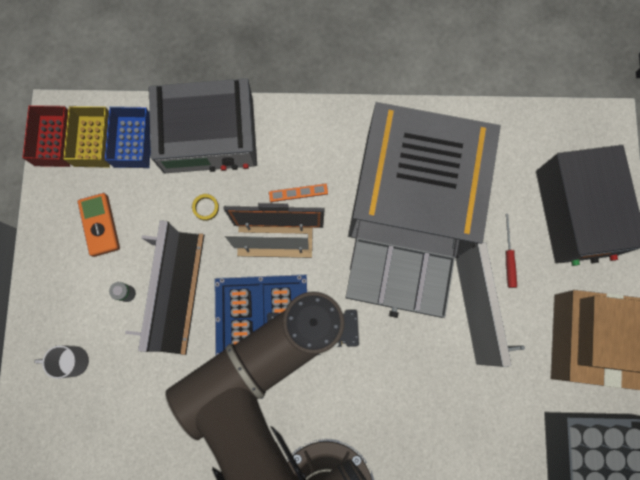

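The top view shows the shelf empty, with its knob at (394,313), and three blocks in the tray. The arm covers the fourth.

```bash
cat > kn.py <<'E'
from fk import *
p,r=now(); G=np.array([.4263,-.1613,.0766]); rg=R.from_euler('xyz',[3.06,.258,2.961]); a=rg.apply([0,0,1])
pre=G-a*.12
print(p); pr(rel(p,r,pre,rg)); pr(rel(p,r,G,rg))
rt,a2=Rh(.55,.15); K=np.r_[cab(.0145,-.0005),.066]-a2*.013
pr(rel(G,rg,[.6185,-.197,.0747],rt))
E
python3 kn.py
```

```text
[0.38351848 0.03636731 0.21397381]
{'dx': -0.2, 'dy': -202.2, 'dz': 21.1, 'rx': -0.047, 'ry': -0.265, 'rz': 0.222}
{'dx': -31.9, 'dy': -200.1, 'dz': 136.8, 'rx': -0.047, 'ry': -0.265, 'rz': 0.222}
{'dx': -188.5, 'dy': -4.8, 'dz': 51.5, 'rx': -0.088, 'ry': -0.265, 'rz': -0.033}
```

Emit:
jog_arm([
  {"dx": 0,"dy": -30,"dz": 0,"rx": -0.007,"ry": -0.04,"rz": 0.03,"gripper": 0.4},
  {"dx": 0,"dy": -65,"dz": 5,"rx": -0.015,"ry": -0.08,"rz": 0.07,"gripper": 0.4},
  {"dx": 0,"dy": -100,"dz": 10,"rx": -0.023,"ry": -0.13,"rz": 0.11,"gripper": 0.4},
  {"dx": 0,"dy": -135,"dz": 15,"rx": -0.03,"ry": -0.18,"rz": 0.15,"gripper": 0.4},
  {"dx": 0,"dy": -170,"dz": 20,"rx": -0.04,"ry": -0.22,"rz": 0.19,"gripper": 0.4},
  {"dx": 0,"dy": -202,"dz": 21,"rx": -0.047,"ry": -0.265,"rz": 0.222,"gripper": 0.4},
  {"dx": 0,"dy": -202,"dz": 21,"rx": -0.047,"ry": -0.265,"rz": 0.222,"gripper": 0.4},
  {"dx": 0,"dy": -202,"dz": 21,"rx": -0.047,"ry": -0.265,"rz": 0.222,"gripper": 0.4},
])

```text
t: 32.13
eef_pos: [0.3955, -0.1627, 0.1922]
ee_rot: [3.061, 0.258, 2.961]
force: [-0.1, 0.4, -0.3]
width: 0.0525
gripper_force: 0.0
```

```bash
python3 kn.py; python3 -c "
from b import *
f=blocks('top',lim=(.3,.44,.05,.3)); save(f,'t10')"
```

```text
[ 0.395509   -0.16274155  0.19219718]
{'dx': 0.5, 'dy': -2.8, 'dz': -0.4, 'rx': -0.001, 'ry': -0.0, 'rz': 0.0}
{'dx': 0.5, 'dy': -2.7, 'dz': 119.6, 'rx': -0.001, 'ry': -0.0, 'rz': 0.0}
{'dx': -188.5, 'dy': -4.8, 'dz': 51.5, 'rx': -0.088, 'ry': -0.265, 'rz': -0.033}
top [240. 311.] 31 mean [0.432  0.2228 0.0764] rect [431.8 222.8] [ 6.7 27.4] 4.9
top [281. 310.] 29 mean [0.4369 0.1203 0.0762] rect [437.  120.5] [ 5.7 27.8] 0.7
top [282. 321.] 29 mean [0.4104 0.1169 0.0768] rect [410.8 117. ] [ 7.4 27.6] 7.5
top [240. 324.] 33 mean [0.3999 0.2203 0.0773] rect [399.1 220.7] [ 7.1 30.3] 2.9
top [282. 330.] 30 mean [0.3874 0.1143 0.0761] rect [387.6 114.4] [ 5.2 27.7] 2.5
top [240. 333.] 28 mean [0.3772 0.2198 0.0747] rect [377.2 220. ] [ 6.9 30. ] 9.7
top [282. 339.] 28 mean [0.3648 0.1134 0.0771] rect [365.5 113.5] [ 5.  27.4] 1.0
top [240. 343.] 30 mean [0.3547 0.218  0.0765] rect [354.8 218.3] [ 7.3 29.4] 1.6
```

Emit:
jog_arm([
  {"dx": 0.5,"dy": -3,"dz": 20,"rx": 0,"ry": 0,"rz": 0,"gripper": 0.4},
  {"dx": 0.5,"dy": -3,"dz": 45,"rx": 0,"ry": 0,"rz": 0,"gripper": 0.4},
  {"dx": 0.5,"dy": -3,"dz": 70,"rx": 0,"ry": 0,"rz": 0,"gripper": 0.4},
  {"dx": 0.5,"dy": -3,"dz": 95,"rx": 0,"ry": 0,"rz": 0,"gripper": 0.4},
  {"dx": 0.5,"dy": -3,"dz": 112,"rx": 0,"ry": 0,"rz": 0,"gripper": 0.4},
  {"dx": 0.5,"dy": -3,"dz": 119.5,"rx": 0,"ry": 0,"rz": 0,"gripper": 0.4},
  {"dx": 0.5,"dy": -3,"dz": 119.5,"rx": 0,"ry": 0,"rz": 0,"gripper": 1},
  {"dx": 0.5,"dy": -3,"dz": 119.5,"rx": 0,"ry": 0,"rz": 0,"gripper": 1},
], force=30)

```text
t: 32.85
eef_pos: [0.4271, -0.1586, 0.0762]
ee_rot: [3.062, 0.256, 2.969]
force: [0.5, 0.4, 0.8]
width: 0.0447
gripper_force: 0.0
```

Emit:
jog_arm([
  {"dx": 0,"dy": 0,"dz": 0,"rx": 0,"ry": 0,"rz": 0,"gripper": 1},
  {"dx": 0,"dy": 0,"dz": 0,"rx": 0,"ry": 0,"rz": 0,"gripper": 1},
  {"dx": 0,"dy": 0,"dz": 0,"rx": 0,"ry": 0,"rz": 0,"gripper": 1},
  {"dx": 0,"dy": 0,"dz": 0,"rx": 0,"ry": 0,"rz": 0,"gripper": 1},
  {"dx": -18.8,"dy": -0.5,"dz": 5.2,"rx": -0.009,"ry": -0.026,"rz": -0.003,"gripper": 1},
  {"dx": -37.7,"dy": -1,"dz": 10.3,"rx": -0.018,"ry": -0.053,"rz": -0.007,"gripper": 1},
  {"dx": -56.5,"dy": -1.4,"dz": 15.4,"rx": -0.026,"ry": -0.08,"rz": -0.01,"gripper": 1},
  {"dx": -75.4,"dy": -1.9,"dz": 20.6,"rx": -0.035,"ry": -0.106,"rz": -0.013,"gripper": 1},
])

```text
t: 33.52
eef_pos: [0.5023, -0.1754, 0.0757]
ee_rot: [3.028, 0.364, 2.968]
force: [-11.7, -15.2, 10.9]
width: 0.0228
gripper_force: 30.1
```

```bash
cat > kp.py <<'E'
from fk import *
p,r=now(); rt,a2=Rh(.55,.15); print(p); pr(rel(p,r,[.6195,-.1972,.0747],rt))
E
python3 kp.py
```

```text
[ 0.50227014 -0.17544499  0.07571086]
{'dx': -111.1, 'dy': -6.1, 'dz': 43.0, 'rx': -0.054, 'ry': -0.161, 'rz': -0.016}
```

Emit:
jog_arm([
  {"dx": -16,"dy": -1.5,"dz": 6.2,"rx": -0.008,"ry": -0.023,"rz": -0.002,"gripper": 1},
  {"dx": -32,"dy": -2.5,"dz": 12.4,"rx": -0.015,"ry": -0.046,"rz": -0.005,"gripper": 1},
  {"dx": -48,"dy": -3.2,"dz": 18.6,"rx": -0.023,"ry": -0.07,"rz": -0.007,"gripper": 1},
  {"dx": -64,"dy": -4,"dz": 24.8,"rx": -0.031,"ry": -0.093,"rz": -0.009,"gripper": 1},
  {"dx": -80,"dy": -4.7,"dz": 31,"rx": -0.039,"ry": -0.116,"rz": -0.012,"gripper": 1},
  {"dx": -95,"dy": -5.4,"dz": 36.8,"rx": -0.046,"ry": -0.138,"rz": -0.014,"gripper": 1},
  {"dx": -108,"dy": -6,"dz": 41.8,"rx": -0.053,"ry": -0.157,"rz": -0.016,"gripper": 1},
  {"dx": -110,"dy": -6,"dz": 43,"rx": -0.054,"ry": -0.161,"rz": -0.016,"gripper": 1},
])

```text
t: 34.18
eef_pos: [0.6195, -0.1975, 0.0741]
ee_rot: [2.971, 0.526, 2.96]
force: [-20.3, -7.5, 19.8]
width: 0.0234
gripper_force: 30.0
```

Emit:
jog_arm([
  {"dx": -0.5,"dy": 0,"dz": 0,"rx": 0,"ry": 0,"rz": 0,"gripper": 1},
  {"dx": -0.5,"dy": 0,"dz": 0,"rx": 0,"ry": 0,"rz": 0,"gripper": 1},
  {"dx": -0.5,"dy": 0,"dz": 0,"rx": 0,"ry": 0,"rz": 0,"gripper": 1},
  {"dx": -0.5,"dy": 0,"dz": 0,"rx": 0,"ry": 0,"rz": 0,"gripper": 1},
  {"dx": -0.5,"dy": 0,"dz": 0,"rx": 0,"ry": 0,"rz": 0,"gripper": 1},
  {"dx": -0.5,"dy": 0,"dz": 0,"rx": 0,"ry": 0,"rz": 0,"gripper": 1},
  {"dx": -0.5,"dy": 0,"dz": 0,"rx": 0,"ry": 0,"rz": 0,"gripper": 1},
  {"dx": -0.5,"dy": 0,"dz": 0,"rx": 0,"ry": 0,"rz": 0,"gripper": 1},
])

```text
t: 34.85
eef_pos: [0.6194, -0.1974, 0.0743]
ee_rot: [2.972, 0.526, 2.961]
force: [-3.3, -12.8, -1.3]
width: 0.0231
gripper_force: 30.0
```

```bash
python3 kp.py
```

```text
[ 0.61938174 -0.19744772  0.07430353]
{'dx': -0.3, 'dy': 0.3, 'dz': -0.3, 'rx': -0.001, 'ry': 0.001, 'rz': 0.0}
```

Emit:
jog_arm([
  {"dx": 0,"dy": 0,"dz": 0,"rx": 0,"ry": 0,"rz": 0,"gripper": 0.4},
  {"dx": 0,"dy": 0,"dz": 0,"rx": 0,"ry": 0,"rz": 0,"gripper": 0.4},
  {"dx": 0,"dy": 0,"dz": 0,"rx": 0,"ry": 0,"rz": 0,"gripper": 0.4},
  {"dx": 0,"dy": 0,"dz": 0,"rx": 0,"ry": 0,"rz": 0,"gripper": 0.4},
  {"dx": 0,"dy": 0,"dz": -25,"rx": 0,"ry": 0,"rz": 0,"gripper": 0.4},
  {"dx": 0,"dy": 0,"dz": -60,"rx": 0,"ry": 0,"rz": 0,"gripper": 0.4},
  {"dx": 0,"dy": 0,"dz": -95,"rx": 0,"ry": 0,"rz": 0,"gripper": 0.4},
  {"dx": 0,"dy": 0,"dz": -130,"rx": 0,"ry": 0,"rz": 0,"gripper": 0.4},
])

```text
t: 35.52
eef_pos: [0.5521, -0.2049, 0.1853]
ee_rot: [2.97, 0.524, 2.962]
force: [0.8, -0.2, 1.0]
width: 0.0528
gripper_force: 0.0
```

```bash
python3 -c "
from fk import *
p,r=now(); a=np.array([.43,-.28,.333]); b=np.array([.3547,-.424,.333])
print(p); pr(rel(p,r,a,Rd(-2.7))); pr(rel(a,Rd(-2.7),b,Rd(-1.80)));pr(rel(b,Rd(-1.8),b,Rd(-1.45)))
f=grab('top'); w=pts(f); save(f,'t11'); hsv=cv2.cvtColor(f['frame'],cv2.COLOR_RGB2HSV)
m=(w[...,2]>.205)&(w[...,2]<.235)&(w[...,0]<.60)&(w[...,1]<-.30)&(w[...,1]>-.5)
q=w[m]; print(len(q))
for x in np.arange(.28,.6,.02):
    k=q[(q[:,0]>=x)&(q[:,0]<x+.02)]
    if len(k): print(round(x,2),len(k),k[:,1].min().round(3),k[:,1].max().round(3))
"
```

```text
[ 0.55208268 -0.20493506  0.18534363]
{'dx': 18.6, 'dy': -63.3, 'dz': -194.9, 'rx': -0.0, 'ry': 0.556, 'rz': -0.56}
{'dx': 129.6, 'dy': -98.0, 'dz': -0.0, 'rx': -0.0, 'ry': 0.0, 'rz': -0.9}
{'dx': 0.0, 'dy': 0.0, 'dz': 0.0, 'rx': 0.0, 'ry': 0.0, 'rz': -0.35}
1205
0.3 29 -0.396 -0.378
0.32 64 -0.397 -0.376
0.34 97 -0.432 -0.383
0.36 42 -0.429 -0.374
0.38 75 -0.386 -0.363
0.4 98 -0.383 -0.36
0.42 96 -0.38 -0.357
0.44 95 -0.376 -0.352
0.46 101 -0.373 -0.302
0.48 92 -0.37 -0.3
0.5 88 -0.366 -0.344
0.52 90 -0.363 -0.34
0.54 90 -0.361 -0.338
0.56 88 -0.357 -0.333
0.58 60 -0.354 -0.303
```

Emit:
jog_arm([
  {"dx": 2,"dy": -5,"dz": -25,"rx": 0,"ry": 0.07,"rz": -0.07,"gripper": 0.2},
  {"dx": 5,"dy": -12,"dz": -50,"rx": 0,"ry": 0.14,"rz": -0.14,"gripper": 0.2},
  {"dx": 7,"dy": -20,"dz": -75,"rx": 0,"ry": 0.21,"rz": -0.21,"gripper": 0.2},
  {"dx": 10,"dy": -28,"dz": -100,"rx": 0,"ry": 0.28,"rz": -0.28,"gripper": 0.2},
  {"dx": 12,"dy": -38,"dz": -125,"rx": 0,"ry": 0.35,"rz": -0.35,"gripper": 0.2},
  {"dx": 15,"dy": -48,"dz": -150,"rx": 0,"ry": 0.42,"rz": -0.42,"gripper": 0.2},
  {"dx": 17,"dy": -56,"dz": -175,"rx": 0,"ry": 0.49,"rz": -0.49,"gripper": 0.2},
  {"dx": 18.6,"dy": -63,"dz": -195,"rx": 0,"ry": 0.556,"rz": -0.56,"gripper": 0.2},
])

```text
t: 36.23
eef_pos: [0.4301, -0.2806, 0.3345]
ee_rot: [-3.14, -0.001, -2.698]
force: [0.9, -0.0, 0.2]
width: 0.0701
gripper_force: 0.0
```

Emit:
jog_arm([
  {"dx": 16,"dy": -12,"dz": 0,"rx": 0,"ry": 0,"rz": -0.11,"gripper": 0.2},
  {"dx": 32,"dy": -24,"dz": 0,"rx": 0,"ry": 0,"rz": -0.23,"gripper": 0.2},
  {"dx": 48,"dy": -36,"dz": 0,"rx": 0,"ry": 0,"rz": -0.34,"gripper": 0.2},
  {"dx": 65,"dy": -49,"dz": 0,"rx": 0,"ry": 0,"rz": -0.46,"gripper": 0.2},
  {"dx": 81,"dy": -61,"dz": 0,"rx": 0,"ry": 0,"rz": -0.57,"gripper": 0.2},
  {"dx": 97,"dy": -73,"dz": 0,"rx": 0,"ry": 0,"rz": -0.68,"gripper": 0.2},
  {"dx": 114,"dy": -86,"dz": 0,"rx": 0,"ry": 0,"rz": -0.79,"gripper": 0.2},
  {"dx": 130,"dy": -98,"dz": 0,"rx": 0,"ry": 0,"rz": -0.9,"gripper": 0.2},
])

```text
t: 36.9
eef_pos: [0.3546, -0.4246, 0.3323]
ee_rot: [-3.14, 0.0, -1.795]
force: [-0.1, -0.5, -0.9]
width: 0.0701
gripper_force: 0.0
```

Emit:
jog_arm([
  {"dx": 0,"dy": 0,"dz": 0,"rx": 0,"ry": 0,"rz": -0.12,"gripper": 0.2},
  {"dx": 0,"dy": 0,"dz": 0,"rx": 0,"ry": 0,"rz": -0.24,"gripper": 0.2},
  {"dx": 0,"dy": 0,"dz": 0,"rx": 0,"ry": 0,"rz": -0.35,"gripper": 0.2},
  {"dx": 0,"dy": 0,"dz": 0,"rx": 0,"ry": 0,"rz": -0.35,"gripper": 0.2},
  {"dx": 0,"dy": 0,"dz": 0,"rx": 0,"ry": 0,"rz": -0.35,"gripper": 0.2},
  {"dx": 0,"dy": 0,"dz": 0,"rx": 0,"ry": 0,"rz": -0.35,"gripper": 0.2},
  {"dx": 0,"dy": 0,"dz": 0,"rx": 0,"ry": 0,"rz": -0.35,"gripper": 0.2},
  {"dx": 0,"dy": 0,"dz": 0,"rx": 0,"ry": 0,"rz": -0.35,"gripper": 0.2},
])

```text
t: 37.57
eef_pos: [0.3551, -0.4238, 0.3321]
ee_rot: [-3.14, -0.0, -1.452]
force: [-0.6, 0.2, -0.4]
width: 0.0705
gripper_force: 0.0
```

```bash
python3 -c "
from fk import *
p,r=now(); print(p); pr(rel(p,r,[.3547,-.424,.209],Rd(-1.45)))
w=pts(grab('wrist'))
m=(w[...,2]>.2)&(w[...,2]<.232)&(w[...,1]<-.4)&(w[...,1]>-.46)&(abs(w[...,0]-.355)<.03)
q=w[m]; print(len(q),q.min(0),q.max(0)); q=q[q[:,1]<np.percentile(q[:,1],15)]; print('tip',q.mean(0))
f=grab('top'); w=pts(f); save(f,'t12')
L=(w[...,:2]-CAB)@np.array([[np.cos(CY),-np.sin(CY)],[np.sin(CY),np.cos(CY)]])
m=(abs(L[...,1])<.1)&(L[...,0]>-.03)&(L[...,0]<.06)&(abs(w[...,2]-.077)<.006); print('rim',np.percentile(L[m][:,0],[2,50]) if m.any() else 0, m.sum())
m=(abs(L[...,1])<.01)&(L[...,0]>-.2)&(L[...,0]<.03)&(w[...,2]>.04)&(w[...,2]<.1); print('knob',L[m][:,0] if m.any() else None)
"
```

```text
[ 0.35505113 -0.42383225  0.33208835]
{'dx': 0.1, 'dy': 0.5, 'dz': 123.1, 'rx': -0.001, 'ry': -0.0, 'rz': -0.002}
648 [ 0.34784649 -0.43343891  0.20013083] [ 0.36113385 -0.40000854  0.22814648]
tip [ 0.35627848 -0.43267426  0.21431513]
rim [0.01038723 0.03388909] 173
knob [0.02841665 0.02950465 0.02919127 0.02878956 0.0296579  0.02530725
 0.02464951 0.02674799 0.02572017 0.02648701 0.0220312  0.02236732
 0.02233176 0.02242642 0.02320721 0.02432184 0.0183899  0.01876053
 0.01904657 0.01912653 0.01972926 0.02122115 0.02122045 0.0163724
 0.01643181 0.01555261 0.0165999  0.01554733 0.01829559 0.01891538
 0.01867767 0.01443777 0.01405178 0.01334996 0.01357341 0.01424462
 0.01616189 0.01543301 0.01790268 0.01022445 0.01119829 0.01020994
 0.01059441 0.01155695 0.01217455 0.01281827 0.01325421 0.01004639
 0.01050429 0.01120424 0.0095741  0.00991973 0.01105813 0.01067179
 0.01219236 0.01022006 0.00945602 0.00939633 0.01006935 0.00923036
 0.01040576]
```

Emit:
jog_arm([
  {"dx": 2,"dy": 0,"dz": 35,"rx": 0,"ry": 0,"rz": 0,"gripper": 0.3},
  {"dx": 2,"dy": 0,"dz": 70,"rx": 0,"ry": 0,"rz": 0,"gripper": 0.4},
  {"dx": 2,"dy": 0,"dz": 100,"rx": 0,"ry": 0,"rz": 0,"gripper": 0.5},
  {"dx": 2,"dy": 0,"dz": 123,"rx": 0,"ry": 0,"rz": 0,"gripper": 0.6},
  {"dx": 2,"dy": 0,"dz": 123,"rx": 0,"ry": 0,"rz": 0,"gripper": 1},
  {"dx": 2,"dy": 0,"dz": 123,"rx": 0,"ry": 0,"rz": 0,"gripper": 1},
  {"dx": 2,"dy": 0,"dz": 123,"rx": 0,"ry": 0,"rz": 0,"gripper": 1},
  {"dx": 2,"dy": 0,"dz": 123,"rx": 0,"ry": 0,"rz": 0,"gripper": 1},
])

```text
t: 38.33
eef_pos: [0.3563, -0.4267, 0.2111]
ee_rot: [-3.138, -0.002, -1.451]
force: [0.0, 0.2, -0.0]
width: 0.0223
gripper_force: 0.0
```

Emit:
jog_arm([
  {"dx": 0,"dy": 0,"dz": 0,"rx": 0,"ry": 0,"rz": 0,"gripper": 1},
  {"dx": 0,"dy": 0,"dz": 0,"rx": 0,"ry": 0,"rz": 0,"gripper": 1},
  {"dx": 0,"dy": 0,"dz": 0,"rx": 0,"ry": 0,"rz": 0,"gripper": 1},
  {"dx": 0,"dy": 0,"dz": 0,"rx": 0,"ry": 0,"rz": 0,"gripper": 1},
  {"dx": 0,"dy": 0,"dz": 0,"rx": 0,"ry": 0,"rz": 0,"gripper": 1},
  {"dx": 0,"dy": 0,"dz": 0,"rx": 0,"ry": 0,"rz": 0,"gripper": 1},
  {"dx": 0,"dy": 0,"dz": 0,"rx": 0,"ry": 0,"rz": 0,"gripper": 1},
  {"dx": 0,"dy": 0,"dz": 0,"rx": 0,"ry": 0,"rz": 0,"gripper": 1},
])

```text
t: 39.0
eef_pos: [0.356, -0.4266, 0.2104]
ee_rot: [-3.139, -0.002, -1.451]
force: [-0.5, 1.4, 5.9]
width: 0.0097
gripper_force: 30.0
```

```bash
cat > dr.py <<'E'
from fk import *
p,r=now(); H=np.array([.5886,-.333]); v=p[:2]-H; yaw=arm.get_state()["ee_rot"][2]; print(p,yaw,np.hypot(*v))
tot=float(sys.argv[1]) if (sys:=__import__('sys')) else 0
q=lambda th:np.r_[H+R.from_euler('z',th).as_matrix()[:2,:2]@v,p[2]]
for k in range(1,9):
    th=-tot*k/8; d=rel(q(0),Rd(yaw),q(th),Rd(yaw+th)); print(round(th,2),[float(d[i]) for i in("dx","dy","rz")])
E
python3 dr.py .68
```

```text
[ 0.35595112 -0.42656086  0.21035494] -1.4505054023626696 0.25075712282837676
-0.09 [-20.8, 4.6, 0.085]
-0.17 [-41.9, 7.5, 0.17]
-0.26 [-63.2, 8.6, 0.255]
-0.34 [-84.5, 7.8, 0.34]
-0.43 [-105.6, 5.2, 0.425]
-0.51 [-126.5, 0.9, 0.51]
-0.6 [-146.9, -5.2, 0.595]
-0.68 [-166.7, -13.0, 0.68]
```

Emit:
jog_arm([
  {"dx": -20.8,"dy": 4.6,"dz": 0,"rx": 0,"ry": 0,"rz": 0.085,"gripper": 1},
  {"dx": -41.9,"dy": 7.5,"dz": 0,"rx": 0,"ry": 0,"rz": 0.17,"gripper": 1},
  {"dx": -63.2,"dy": 8.6,"dz": 0,"rx": 0,"ry": 0,"rz": 0.255,"gripper": 1},
  {"dx": -84.5,"dy": 7.8,"dz": 0,"rx": 0,"ry": 0,"rz": 0.34,"gripper": 1},
  {"dx": -105.6,"dy": 5.2,"dz": 0,"rx": 0,"ry": 0,"rz": 0.425,"gripper": 1},
  {"dx": -126.5,"dy": 0.9,"dz": 0,"rx": 0,"ry": 0,"rz": 0.51,"gripper": 1},
  {"dx": -146.9,"dy": -5.2,"dz": 0,"rx": 0,"ry": 0,"rz": 0.595,"gripper": 1},
  {"dx": -166.7,"dy": -13,"dz": 0,"rx": 0,"ry": 0,"rz": 0.68,"gripper": 1},
])

```text
t: 39.67
eef_pos: [0.3486, -0.2586, 0.2104]
ee_rot: [-3.138, 0.0, -2.135]
force: [3.1, -2.3, 3.4]
width: 0.0093
gripper_force: 30.0
```

```bash
python3 dr.py .68
```

```text
[ 0.34861515 -0.25864101  0.21035982] -2.134985774225679 0.25124089958578516
-0.09 [-20.8, 4.7, 0.085]
-0.17 [-42.0, 7.6, 0.17]
-0.26 [-63.3, 8.7, 0.255]
-0.34 [-84.6, 8.0, 0.34]
-0.43 [-105.8, 5.4, 0.425]
-0.51 [-126.7, 1.1, 0.51]
-0.6 [-147.2, -5.0, 0.595]
-0.68 [-167.1, -12.8, 0.68]
```

Emit:
jog_arm([
  {"dx": -20.8,"dy": 4.6,"dz": 0,"rx": 0,"ry": 0,"rz": 0.085,"gripper": 1},
  {"dx": -41.9,"dy": 7.5,"dz": 0,"rx": 0,"ry": 0,"rz": 0.17,"gripper": 1},
  {"dx": -63.2,"dy": 8.6,"dz": 0,"rx": 0,"ry": 0,"rz": 0.255,"gripper": 1},
  {"dx": -84.5,"dy": 7.8,"dz": 0,"rx": 0,"ry": 0,"rz": 0.34,"gripper": 1},
  {"dx": -105.6,"dy": 5.2,"dz": 0,"rx": 0,"ry": 0,"rz": 0.425,"gripper": 1},
  {"dx": -126.5,"dy": 0.9,"dz": 0,"rx": 0,"ry": 0,"rz": 0.51,"gripper": 1},
  {"dx": -146.9,"dy": -5.2,"dz": 0,"rx": 0,"ry": 0,"rz": 0.595,"gripper": 1},
  {"dx": -166.7,"dy": -13,"dz": 0,"rx": 0,"ry": 0,"rz": 0.68,"gripper": 1},
])

```text
t: 40.33
eef_pos: [0.4487, -0.1239, 0.2104]
ee_rot: [-3.14, 0.003, -2.814]
force: [1.8, -4.3, 3.6]
width: 0.0096
gripper_force: 30.0
```

```bash
python3 dr.py .505; python3 -c "
from fk import *
p,r=now(); H=np.array([.5886,-.333]); print(np.arctan2(*(p[:2]-H)[::-1])-np.arctan2(-.0825+.333,.5685-.5886))"
```

```text
[ 0.44865982 -0.12385915  0.21037518] -2.814278082632105 0.2516409163103611
-0.06 [-15.5, 3.6, 0.063]
-0.13 [-31.1, 6.3, 0.126]
-0.19 [-46.9, 7.9, 0.189]
-0.25 [-62.8, 8.6, 0.252]
-0.32 [-78.7, 8.3, 0.316]
-0.38 [-94.5, 6.9, 0.379]
-0.44 [-110.2, 4.6, 0.442]
-0.51 [-125.7, 1.2, 0.505]
0.5096306801388804
```

Emit:
jog_arm([
  {"dx": -15.5,"dy": 3.6,"dz": 0,"rx": 0,"ry": 0,"rz": 0.063,"gripper": 1},
  {"dx": -31.1,"dy": 6.3,"dz": 0,"rx": 0,"ry": 0,"rz": 0.126,"gripper": 1},
  {"dx": -46.9,"dy": 7.9,"dz": 0,"rx": 0,"ry": 0,"rz": 0.189,"gripper": 1},
  {"dx": -62.8,"dy": 8.6,"dz": 0,"rx": 0,"ry": 0,"rz": 0.252,"gripper": 1},
  {"dx": -78.7,"dy": 8.3,"dz": 0,"rx": 0,"ry": 0,"rz": 0.316,"gripper": 1},
  {"dx": -94.5,"dy": 6.9,"dz": 0,"rx": 0,"ry": 0,"rz": 0.379,"gripper": 1},
  {"dx": -110.2,"dy": 4.6,"dz": 0,"rx": 0,"ry": 0,"rz": 0.442,"gripper": 1},
  {"dx": -125.7,"dy": 1.2,"dz": 0,"rx": 0,"ry": 0,"rz": 0.505,"gripper": 1},
])

```text
t: 41.0
eef_pos: [0.5675, -0.0822, 0.2104]
ee_rot: [3.141, 0.003, 2.965]
force: [-1.0, -0.6, 6.1]
width: 0.0099
gripper_force: 30.0
```

Emit:
jog_arm([
  {"dx": 0,"dy": 0,"dz": 0,"rx": 0,"ry": 0,"rz": 0,"gripper": 1},
  {"dx": 0,"dy": 0,"dz": 0,"rx": 0,"ry": 0,"rz": 0,"gripper": 1},
  {"dx": 0,"dy": 0,"dz": 0,"rx": 0,"ry": 0,"rz": 0,"gripper": 0.5},
  {"dx": 0,"dy": 0,"dz": 0,"rx": 0,"ry": 0,"rz": 0,"gripper": 0.5},
  {"dx": 0,"dy": 0,"dz": 0,"rx": 0,"ry": 0,"rz": 0,"gripper": 0.5},
  {"dx": 0,"dy": 0,"dz": 0,"rx": 0,"ry": 0,"rz": 0,"gripper": 0.5},
  {"dx": 0,"dy": 0,"dz": 0,"rx": 0,"ry": 0,"rz": 0,"gripper": 0.5},
  {"dx": 0,"dy": 0,"dz": -15,"rx": 0,"ry": 0,"rz": 0,"gripper": 0.3},
])

```text
t: 41.67
eef_pos: [0.5646, -0.0827, 0.2216]
ee_rot: [-3.141, -0.004, 2.967]
force: [0.3, 0.2, -0.9]
width: 0.044
gripper_force: 0.0
```

Emit:
jog_arm([
  {"dx": 0,"dy": 0,"dz": -30,"rx": 0,"ry": 0,"rz": 0,"gripper": 0.3},
  {"dx": 0,"dy": 0,"dz": -65,"rx": 0,"ry": 0,"rz": 0,"gripper": 0.3},
  {"dx": 0,"dy": 0,"dz": -105,"rx": 0,"ry": 0,"rz": 0,"gripper": 0.3},
  {"dx": 30,"dy": 0,"dz": -130,"rx": 0,"ry": 0,"rz": 0,"gripper": 0.3},
  {"dx": 70,"dy": 0,"dz": -140,"rx": 0,"ry": 0,"rz": 0,"gripper": 0.3},
  {"dx": 100,"dy": 0,"dz": -140,"rx": 0,"ry": 0,"rz": 0,"gripper": 0.3},
  {"dx": 100,"dy": 0,"dz": -140,"rx": 0,"ry": 0,"rz": 0,"gripper": 0.3},
  {"dx": 100,"dy": 0,"dz": -140,"rx": 0,"ry": 0,"rz": 0,"gripper": 0.3},
])

```text
t: 42.33
eef_pos: [0.4665, -0.0652, 0.3654]
ee_rot: [3.14, 0.004, 2.968]
force: [0.0, -0.2, 0.3]
width: 0.0613
gripper_force: 0.0
```

```bash
python3 - <<'E'
from b import *
p,r=now(); print(p,arm.get_state()["ee_rot"])
f=blocks('top',lim=(.3,.75,.05,.3)); save(f,'t13'); np.savez('top13.npz',**f); w=pts(f)
c,s=np.cos(CY),np.sin(CY); d=w[...,:2]-CAB; L=np.stack([d[...,0]*c+d[...,1]*s,-d[...,0]*s+d[...,1]*c],-1)
m=(w[...,2]>.222)&(w[...,2]<.236)&(L[...,0]<-.004)&(L[...,0]>-.05)
for y in np.arange(-.14,.14,.04):
    k=L[m&(L[...,1]>=y)&(L[...,1]<y+.04)]
    if len(k): print(round(y,2),len(k),np.percentile(k[:,0],[2,50]).round(4))
E
```

```text
[ 0.46649158 -0.06523389  0.36538881] [3.13998361 0.00384851 2.96816667]
-0.14 120 [-0.0202 -0.012 ]
-0.1 123 [-0.0216 -0.014 ]
-0.06 134 [-0.023  -0.0143]
-0.02 13 [-0.0163 -0.0087]
0.1 99 [-0.0307 -0.02  ]
```

View pics/t13.png

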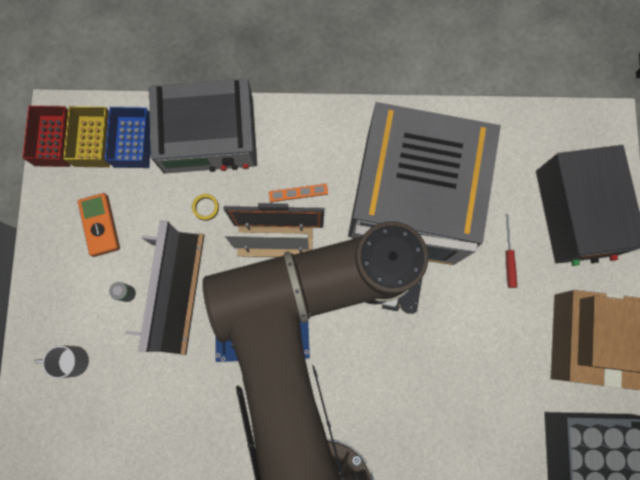

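The door looks shut in the top view, its front edge lying parallel to the cabinet at about (350-470,240-262). The cover's tab is unchanged at (273,206).

```bash
python3 -c "
from fk import *
p,r=now(); a=np.array([.57,.04,.37]); b=np.array([.6675,.137,.36])
pr(rel(p,r,a,Rd(-2.44))); pr(rel(a,Rd(-2.44),b,Rd(-1.571)))
for z in(.36,.215): print(ik(np.array([.6675,.137,z]),np.array([0,0,-1.]),[.4,.3,-.3,0,-1]))"
```

```text
{'dx': -83.0, 'dy': 121.4, 'dz': -4.8, 'rx': -0.0, 'ry': 0.003, 'rz': -0.875}
{'dx': -137.1, 'dy': 11.2, 'dz': 10.0, 'rx': 0.0, 'ry': 0.0, 'rz': -0.869}
(array([ 4.87608588e-01,  3.29613029e-01,  2.19356678e-01,  1.51127345e-13,
       -1.46053998e+00]), np.float64(3.245726293638537e-13))
(array([ 4.87608588e-01,  3.91617442e-01, -1.47372748e-02,  3.00151212e-12,
       -1.16444161e+00]), np.float64(5.7113938168069365e-12))
```

Emit:
jog_arm([
  {"dx": -10,"dy": 15,"dz": 0,"rx": 0,"ry": 0,"rz": -0.11,"gripper": 0.3},
  {"dx": -20,"dy": 30,"dz": 0,"rx": 0,"ry": 0,"rz": -0.22,"gripper": 0.3},
  {"dx": -31,"dy": 45,"dz": 0,"rx": 0,"ry": 0,"rz": -0.33,"gripper": 0.3},
  {"dx": -42,"dy": 61,"dz": 0,"rx": 0,"ry": 0,"rz": -0.44,"gripper": 0.3},
  {"dx": -52,"dy": 76,"dz": 0,"rx": 0,"ry": 0,"rz": -0.55,"gripper": 0.3},
  {"dx": -62,"dy": 91,"dz": 0,"rx": 0,"ry": 0,"rz": -0.66,"gripper": 0.3},
  {"dx": -73,"dy": 107,"dz": 0,"rx": 0,"ry": 0,"rz": -0.77,"gripper": 0.3},
  {"dx": -83,"dy": 121,"dz": -5,"rx": 0,"ry": 0,"rz": -0.875,"gripper": 0.3},
])

```text
t: 43.05
eef_pos: [0.5716, 0.0403, 0.367]
ee_rot: [3.141, -0.002, -2.436]
force: [0.7, -0.2, 0.8]
width: 0.0612
gripper_force: 0.0
```

Emit:
jog_arm([
  {"dx": -17,"dy": 1,"dz": 0,"rx": 0,"ry": 0,"rz": -0.11,"gripper": 0.3},
  {"dx": -34,"dy": 3,"dz": 0,"rx": 0,"ry": 0,"rz": -0.22,"gripper": 0.3},
  {"dx": -51,"dy": 4,"dz": 0,"rx": 0,"ry": 0,"rz": -0.33,"gripper": 0.3},
  {"dx": -68,"dy": 6,"dz": 0,"rx": 0,"ry": 0,"rz": -0.44,"gripper": 0.3},
  {"dx": -85,"dy": 7,"dz": 0,"rx": 0,"ry": 0,"rz": -0.55,"gripper": 0.3},
  {"dx": -102,"dy": 8,"dz": 5,"rx": 0,"ry": 0,"rz": -0.66,"gripper": 0.3},
  {"dx": -119,"dy": 10,"dz": 10,"rx": 0,"ry": 0,"rz": -0.77,"gripper": 0.3},
  {"dx": -137,"dy": 11,"dz": 10,"rx": 0,"ry": 0,"rz": -0.87,"gripper": 0.3},
])

```text
t: 43.72
eef_pos: [0.6691, 0.1368, 0.3565]
ee_rot: [3.139, -0.001, -1.566]
force: [0.1, -0.2, -0.2]
width: 0.0613
gripper_force: 0.0
```

```bash
python3 - <<'E'
from b import *
p,r=now(); print(p,arm.get_state()["ee_rot"])
f=grab("wrist"); save(f,"w14"); w=pts(f)
for n,a,b in(("tab",.225,.245),("top",.195,.21),("sheet",.175,.19)):
    m=(w[...,2]>a)&(w[...,2]<b)&(w[...,0]>.58)&(w[...,0]<.70)&(w[...,1]>0)&(w[...,1]<.27)
    q=w[m]
    if len(q)>5:
        c,s,an=cv2.minAreaRect((q[:,:2]*1000).astype(np.float32)); print(n,len(q),c,s,an,np.median(q[:,2]))
blocks("top",lim=(.3,.75,.05,.3))
pr(rel(p,r,[.6675,.137,.215],Rd(-1.566)))
E
```

```text
[0.66909613 0.13675908 0.35645387] [ 3.13928348e+00 -1.34013846e-03 -1.56577520e+00]
tab 1374 (668.241455078125, 136.1774444580078) (69.54633331298828, 9.97144889831543) 89.50315856933594 0.23721214279957067
top 2182 (667.823486328125, 136.68560791015625) (10.776416778564453, 239.2882843017578) 0.09404660016298294 0.2022191627296278
sheet 2386 (638.9561157226562, 137.82481384277344) (165.5496826171875, 70.92884826660156) 89.91277313232422 0.18214854879193015
top [233. 290.] 30 mean [0.4858 0.2422 0.0768] rect [486.4 242.7] [29.8  6.9] 82.4
top [280. 292.] 30 mean [0.4825 0.123  0.0764] rect [482.3 123. ] [30.2  5.9] 88.9
top [234. 299.] 19 mean [0.463  0.2389 0.0754] rect [463.1 238.2] [15.   7.3] 83.3
top [280. 301.] 29 mean [0.4598 0.1219 0.0757] rect [459.5 121.2] [ 5.3 27.6] 2.3
top [281. 310.] 29 mean [0.4369 0.1203 0.0765] rect [436.9 120.6] [ 5.5 27.8] 4.6
top [282. 321.] 29 mean [0.4104 0.1169 0.0772] rect [410.9 117.2] [ 7.1 27.6] 1.1
top [282. 330.] 32 mean [0.3875 0.115  0.0774] rect [387.5 115.4] [ 5.1 30.2] 1.5
top [282. 339.] 27 mean [0.3649 0.1139 0.0773] rect [365.5 113.5] [ 5.  27.5] 1.4
{'dx': -0.4, 'dy': 1.3, 'dz': 141.5, 'rx': 0.002, 'ry': -0.001, 'rz': 0.0}
```

Emit:
jog_arm([
  {"dx": 0,"dy": 1,"dz": 30,"rx": 0,"ry": 0,"rz": 0,"gripper": 0.3},
  {"dx": 0,"dy": 1,"dz": 60,"rx": 0,"ry": 0,"rz": 0,"gripper": 0.3},
  {"dx": 0,"dy": 1,"dz": 90,"rx": 0,"ry": 0,"rz": 0,"gripper": 0.3},
  {"dx": 0,"dy": 1,"dz": 120,"rx": 0,"ry": 0,"rz": 0,"gripper": 0.3},
  {"dx": 0,"dy": 1,"dz": 141,"rx": 0,"ry": 0,"rz": 0,"gripper": 0.3},
  {"dx": 0,"dy": 1,"dz": 141,"rx": 0,"ry": 0,"rz": 0,"gripper": 0.6},
  {"dx": 0,"dy": 1,"dz": 141,"rx": 0,"ry": 0,"rz": 0,"gripper": 1},
  {"dx": 0,"dy": 1,"dz": 141,"rx": 0,"ry": 0,"rz": 0,"gripper": 1},
], force=50)

```text
t: 44.48
eef_pos: [0.6683, 0.1361, 0.2197]
ee_rot: [-3.139, -0.0, -1.572]
force: [-0.2, 0.4, -0.1]
width: 0.047
gripper_force: 0.0
```

Emit:
jog_arm([
  {"dx": 0,"dy": 0,"dz": 0,"rx": 0,"ry": 0,"rz": 0,"gripper": 1},
  {"dx": 0,"dy": 0,"dz": 0,"rx": 0,"ry": 0,"rz": 0,"gripper": 1},
  {"dx": 0,"dy": 0,"dz": 0,"rx": 0,"ry": 0,"rz": 0,"gripper": 1},
  {"dx": 0,"dy": 0,"dz": 0,"rx": 0,"ry": 0,"rz": 0,"gripper": 1},
  {"dx": 0,"dy": 0,"dz": 0,"rx": 0,"ry": 0,"rz": 0,"gripper": 1},
  {"dx": 0,"dy": 0,"dz": 0,"rx": 0,"ry": 0,"rz": 0,"gripper": 1},
  {"dx": 0,"dy": 0,"dz": 0,"rx": 0,"ry": 0,"rz": 0,"gripper": 1},
  {"dx": 0,"dy": 0,"dz": 0,"rx": 0,"ry": 0,"rz": 0,"gripper": 1},
])

```text
t: 45.15
eef_pos: [0.6674, 0.1363, 0.2188]
ee_rot: [-3.14, 0.0, -1.571]
force: [0.5, 0.8, 3.2]
width: 0.0099
gripper_force: 50.0
```

```bash
cat > cv.py <<'E'
from fk import *
# upstand frame
UF=np.array([.4887,.4172]); UY=1.478; ux=np.array([np.cos(UY),np.sin(UY)]); uy=np.array([-ux[1],ux[0]])
U=lambda x,y,z:np.r_[UF+x*ux+y*uy,z]
def cover(tilt,xf,yf,zf,zg):
    """tool pose for cover with gasket-side foot edge at upstand (xf,yf,zf), leaning by tilt, tool gripping zg above foot, plate mid"""
    Y=np.r_[uy,0]; Rc=R.from_rotvec(Y*tilt)*R.from_euler('z',UY)
    p=U(xf,yf,zf)+Rc.apply([.005,0,zg])
    return p,Rc*R.from_euler('z',-np.pi/2)*R.from_euler('x',np.pi)
E
cat > c1.py <<'E'
from cv import *
p,r=now(); zg=p[2]-.012; print(p,"zg",zg,arm.get_state()["ee_rot"])
up=p+[0,0,.17]
A=cover(0,-.045,0,.19,zg); Bp=cover(0,-.045,0,.04,zg)
print(A[0],A[1].as_euler('xyz')); pr(rel(up,r,*A)); pr(rel(*A,*Bp))
for t,x,z in((0,-.045,.19),(0,-.045,.04),(.15,-.05,.02),(.33,-.053,.008)):
    c=cover(t,x,0,z,zg); print(c[0],ik(c[0],c[1].apply([0,0,1]),[.9,.3,-.3,0,-1]))
E
python3 c1.py
```

```text
[0.66742376 0.13629588 0.2188423 ] zg 0.20684230096250822 [-3.13971515e+00  1.63814497e-04 -1.57079812e+00]
[0.48499347 0.3773721  0.3968423 ] [ 3.14159265  0.         -0.09279633]
{'dx': -241.1, 'dy': 182.4, 'dz': -8.3, 'rx': -0.002, 'ry': -0.001, 'rz': -1.478}
{'dx': -0.0, 'dy': -0.0, 'dz': 150.0, 'rx': 0.0, 'ry': 0.0, 'rz': 0.0}
[0.48499347 0.3773721  0.3968423 ] (array([ 9.78490613e-01,  2.05875030e-01,  1.32969194e-01,  3.66657047e-16,
       -1.49789049e+00]), np.float64(1.1102230246251565e-15))
[0.48499347 0.3773721  0.2468423 ] (array([ 9.78490613e-01,  2.63151369e-01, -1.26663774e-01,  1.18854174e-15,
       -1.18098118e+00]), np.float64(3.608224830031759e-15))
[0.48738918 0.40311485 0.22377249] (array([ 1.03619632,  0.37188406, -0.06114922,  0.066863  , -1.27417176]), np.float64(6.30225038822374e-15))
[0.49043799 0.43587532 0.20206136] (array([ 1.09081299,  0.51278061,  0.05489423,  0.12405404, -1.42118437]), np.float64(8.483151681115686e-12))
```

Emit:
jog_arm([
  {"dx": 0,"dy": 0,"dz": -15,"rx": 0,"ry": 0,"rz": 0,"gripper": 1},
  {"dx": 0,"dy": 0,"dz": -40,"rx": 0,"ry": 0,"rz": 0,"gripper": 1},
  {"dx": 0,"dy": 0,"dz": -70,"rx": 0,"ry": 0,"rz": 0,"gripper": 1},
  {"dx": 0,"dy": 0,"dz": -100,"rx": 0,"ry": 0,"rz": 0,"gripper": 1},
  {"dx": 0,"dy": 0,"dz": -130,"rx": 0,"ry": 0,"rz": 0,"gripper": 1},
  {"dx": 0,"dy": 0,"dz": -160,"rx": 0,"ry": 0,"rz": 0,"gripper": 1},
  {"dx": 0,"dy": 0,"dz": -185,"rx": 0,"ry": 0,"rz": 0,"gripper": 1},
  {"dx": 0,"dy": 0,"dz": -200,"rx": 0,"ry": 0,"rz": 0,"gripper": 1},
])

```text
t: 45.82
eef_pos: [0.667, 0.1362, 0.4206]
ee_rot: [-3.139, 0.001, -1.571]
force: [0.5, 0.1, -5.0]
width: 0.01
gripper_force: 50.0
```

```bash
python3 - <<'E'
from cv import *
s=arm.get_state(); p,r=now(); print(p,s["width"],s["force"])
A=cover(0,-.045,0,.19,.2066); M=(p+A[0])/2; M[2]=p[2]-.005
rm=Rd(-.83); pr(rel(p,r,M,rm)); pr(rel(M,rm,*A))
E
```

```text
[0.66699099 0.13618544 0.42062667] 0.009951992158544342 [ 0.47579269  0.13227412 -4.98199242]
{'dx': -120.6, 'dy': 91.0, 'dz': 4.8, 'rx': -0.003, 'ry': -0.0, 'rz': -0.741}
{'dx': -150.4, 'dy': -14.2, 'dz': 19.0, 'rx': 0.0, 'ry': 0.0, 'rz': -0.737}
```

Emit:
jog_arm([
  {"dx": -15,"dy": 11,"dz": 0,"rx": 0,"ry": 0,"rz": -0.09,"gripper": 1},
  {"dx": -30,"dy": 22,"dz": 0,"rx": 0,"ry": 0,"rz": -0.18,"gripper": 1},
  {"dx": -45,"dy": 34,"dz": 0,"rx": 0,"ry": 0,"rz": -0.27,"gripper": 1},
  {"dx": -60,"dy": 45,"dz": 0,"rx": 0,"ry": 0,"rz": -0.37,"gripper": 1},
  {"dx": -75,"dy": 57,"dz": 0,"rx": 0,"ry": 0,"rz": -0.46,"gripper": 1},
  {"dx": -90,"dy": 68,"dz": 0,"rx": 0,"ry": 0,"rz": -0.55,"gripper": 1},
  {"dx": -105,"dy": 80,"dz": 0,"rx": 0,"ry": 0,"rz": -0.65,"gripper": 1},
  {"dx": -120,"dy": 91,"dz": 5,"rx": 0,"ry": 0,"rz": -0.741,"gripper": 1},
])

```text
t: 46.48
eef_pos: [0.575, 0.2569, 0.4127]
ee_rot: [3.141, -0.0, -0.825]
force: [0.2, 0.3, -5.7]
width: 0.0096
gripper_force: 50.0
```

Emit:
jog_arm([
  {"dx": -19,"dy": -2,"dz": 2,"rx": 0,"ry": 0,"rz": -0.09,"gripper": 1},
  {"dx": -38,"dy": -4,"dz": 4,"rx": 0,"ry": 0,"rz": -0.18,"gripper": 1},
  {"dx": -57,"dy": -5,"dz": 6,"rx": 0,"ry": 0,"rz": -0.27,"gripper": 1},
  {"dx": -76,"dy": -7,"dz": 8,"rx": 0,"ry": 0,"rz": -0.37,"gripper": 1},
  {"dx": -95,"dy": -9,"dz": 11,"rx": 0,"ry": 0,"rz": -0.46,"gripper": 1},
  {"dx": -114,"dy": -11,"dz": 14,"rx": 0,"ry": 0,"rz": -0.55,"gripper": 1},
  {"dx": -133,"dy": -13,"dz": 17,"rx": 0,"ry": 0,"rz": -0.65,"gripper": 1},
  {"dx": -150,"dy": -14,"dz": 19,"rx": 0,"ry": 0,"rz": -0.737,"gripper": 1},
])

```text
t: 47.15
eef_pos: [0.4837, 0.377, 0.3922]
ee_rot: [3.14, 0.001, -0.088]
force: [1.1, 0.3, -4.3]
width: 0.0096
gripper_force: 50.0
```

```bash
python3 - <<'E'
from cv import *
s=arm.get_state(); p,r=now(); print(p,s["ee_rot"],s["width"])
B=cover(0,-.042,0,.03,.2066); pr(rel(p,r,*B))
f=grab("wrist"); save(f,"w16"); np.savez("w16.npz",**f); w=pts(f)
# upstand geometry seen from wrist
d=w[...,:2]-UF; L=np.stack([d@ux,d@uy,w[...,2]],-1)
for n,a,b,x0,x1 in(("wall",.132,.148,-.02,.04),("strip",.014,.026,-.09,-.045)):
    m=(L[...,2]>a)&(L[...,2]<b)&(L[...,0]>x0)&(L[...,0]<x1)&(abs(L[...,1])<.15)
    print(n,m.sum())
    for y in np.arange(-.15,.15,.06):
        k=L[m&(L[...,1]>=y)&(L[...,1]<y+.06)]
        if len(k)>5: print(round(y,2),len(k),np.percentile(k[:,0],[3,97]).round(4),np.median(k[:,2]).round(4))
E
```

```text
[0.48372225 0.37702438 0.39219415] [ 3.13964571e+00  1.38236622e-03 -8.76945417e-02] 0.009642234204387444
{'dx': 1.5, 'dy': -3.8, 'dz': 155.6, 'rx': 0.002, 'ry': 0.001, 'rz': 0.005}
wall 5178
-0.15 1625 [-0.0006  0.0202] 0.1401
-0.09 1421 [-0.0004  0.0203] 0.1401
-0.03 1234 [-0.0003  0.0204] 0.1401
0.03 898 [-0.0003  0.0207] 0.1402
strip 741
-0.15 238 [-0.0656 -0.0602] 0.0204
-0.09 183 [-0.0656 -0.0607] 0.0201
-0.03 170 [-0.0655 -0.0609] 0.0201
0.03 122 [-0.0653 -0.0618] 0.0199
0.09 28 [-0.0647 -0.0638] 0.0201
```

View pics/w16.png

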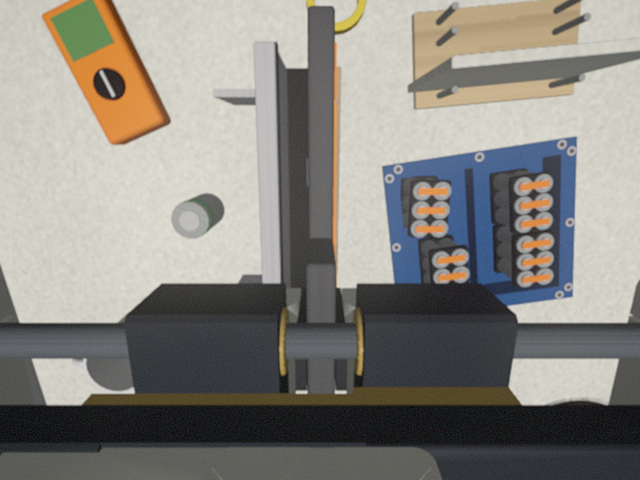

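The wrist view shows the cover held upright at column 320, parallel to the orange strip edge and the grey wall at column 268. All four blocks are in the tray at (430,210), (450,265), (533,203) and (535,260).

```bash
python3 - <<'E'
from cv import *
p,r=now(); z=.2066
C=[cover(0,-.042,0,.03,z),cover(.28,-.047,0,.014,z),cover(.31,-.053,0,.007,z)]
pr(rel(p,r,*C[0])); pr(rel(*C[0],*C[1])); 
m=cover(.14,-.0445,0,.022,z); pr(rel(*C[0],*m)); pr(rel(*C[1],*C[2]))
print(R.from_rotvec((C[0][1].inv()*C[1][1]).as_rotvec()).as_rotvec())
E
```

```text
{'dx': 3.4, 'dy': -1.8, 'dz': 155.1, 'rx': 0.001, 'ry': 0.003, 'rz': 0.012}
{'dx': -0.0, 'dy': -51.9, 'dz': 25.4, 'rx': -0.28, 'ry': -0.0, 'rz': 0.0}
{'dx': 0.0, 'dy': -26.3, 'dz': 10.7, 'rx': -0.14, 'ry': -0.0, 'rz': -0.0}
{'dx': 0.0, 'dy': -2.4, 'dz': 8.6, 'rx': -0.03, 'ry': -0.0, 'rz': -0.0}
[-2.80000000e-01 -5.91737096e-17  8.35393548e-17]
```

Emit:
jog_arm([
  {"dx": 2,"dy": -2,"dz": 25,"rx": 0,"ry": 0,"rz": 0.008,"gripper": 1},
  {"dx": 2,"dy": -2,"dz": 55,"rx": 0,"ry": 0,"rz": 0.008,"gripper": 1},
  {"dx": 2,"dy": -2,"dz": 85,"rx": 0,"ry": 0,"rz": 0.008,"gripper": 1},
  {"dx": 2,"dy": -2,"dz": 115,"rx": 0,"ry": 0,"rz": 0.008,"gripper": 1},
  {"dx": 2,"dy": -2,"dz": 140,"rx": 0,"ry": 0,"rz": 0.008,"gripper": 1},
  {"dx": 2,"dy": -2,"dz": 155,"rx": 0,"ry": 0,"rz": 0.008,"gripper": 1},
  {"dx": 2,"dy": -2,"dz": 155,"rx": 0,"ry": 0,"rz": 0.008,"gripper": 1},
  {"dx": 2,"dy": -2,"dz": 155,"rx": 0,"ry": 0,"rz": 0.008,"gripper": 1},
])

```text
t: 47.87
eef_pos: [0.4871, 0.3775, 0.2379]
ee_rot: [3.139, 0.001, -0.101]
force: [0.9, -0.1, -2.6]
width: 0.0095
gripper_force: 50.0
```

```bash
cat > c3.py <<'E'
from cv import *
import sys
s=arm.get_state(); p,r=now(); z=.2066; print(p,s["force"],s["width"])
for a in sys.argv[1:]:
    t,x,zf=map(float,a.split(",")); pr(rel(p,r,*cover(t,x,0,zf,z)))
E
python3 c3.py .14,-.0445,.022 .28,-.047,.014
```

```text
[0.48705374 0.37748421 0.23792745] [ 0.94443081 -0.10896463 -2.61841472] 0.009488275718363496
{'dx': -2.3, 'dy': -29.0, 'dz': 12.0, 'rx': -0.137, 'ry': 0.001, 'rz': -0.008}
{'dx': -2.5, 'dy': -54.7, 'dz': 26.6, 'rx': -0.277, 'ry': 0.002, 'rz': -0.008}
```

Emit:
jog_arm([
  {"dx": -1,"dy": -9,"dz": 4,"rx": -0.04,"ry": 0,"rz": -0.004,"gripper": 1},
  {"dx": -2,"dy": -19,"dz": 8,"rx": -0.09,"ry": 0,"rz": -0.008,"gripper": 1},
  {"dx": -2,"dy": -29,"dz": 12,"rx": -0.137,"ry": 0,"rz": -0.008,"gripper": 1},
  {"dx": -2,"dy": -37,"dz": 16,"rx": -0.18,"ry": 0,"rz": -0.008,"gripper": 1},
  {"dx": -2.5,"dy": -46,"dz": 21,"rx": -0.23,"ry": 0,"rz": -0.008,"gripper": 1},
  {"dx": -2.5,"dy": -54.5,"dz": 26,"rx": -0.277,"ry": 0,"rz": -0.008,"gripper": 1},
  {"dx": -2.5,"dy": -54.5,"dz": 26,"rx": -0.277,"ry": 0,"rz": -0.008,"gripper": 1},
  {"dx": -2.5,"dy": -54.5,"dz": 26,"rx": -0.277,"ry": 0,"rz": -0.008,"gripper": 1},
])

```text
t: 48.53
eef_pos: [0.4906, 0.4338, 0.2132]
ee_rot: [2.866, -0.0, -0.092]
force: [-0.4, -0.8, -3.7]
width: 0.0096
gripper_force: 50.0
```

```bash
python3 c3.py .28,-.047,.014 .30,-.052,.007 .31,-.053,.005
```

```text
[0.49064904 0.43382386 0.21316924] [-0.38130056 -0.79892931 -3.68071252] 0.009615111062643043
{'dx': -0.4, 'dy': 1.2, 'dz': 2.4, 'rx': -0.004, 'ry': -0.0, 'rz': 0.0}
{'dx': -0.4, 'dy': -0.0, 'dz': 10.7, 'rx': -0.024, 'ry': -0.0, 'rz': 0.0}
{'dx': -0.4, 'dy': -1.6, 'dz': 13.0, 'rx': -0.034, 'ry': -0.0, 'rz': 0.0}
```

Emit:
jog_arm([
  {"dx": 0,"dy": 0.5,"dz": 3,"rx": -0.006,"ry": 0,"rz": 0,"gripper": 1},
  {"dx": 0,"dy": 0.5,"dz": 6,"rx": -0.012,"ry": 0,"rz": 0,"gripper": 1},
  {"dx": 0,"dy": 0,"dz": 8.5,"rx": -0.018,"ry": 0,"rz": 0,"gripper": 1},
  {"dx": 0,"dy": 0,"dz": 10.5,"rx": -0.024,"ry": 0,"rz": 0,"gripper": 1},
  {"dx": 0,"dy": 0,"dz": 11.5,"rx": -0.024,"ry": 0,"rz": 0,"gripper": 1},
  {"dx": 0,"dy": 0,"dz": 11.5,"rx": -0.024,"ry": 0,"rz": 0,"gripper": 1},
  {"dx": 0,"dy": 0,"dz": 11.5,"rx": -0.024,"ry": 0,"rz": 0,"gripper": 1},
  {"dx": 0,"dy": 0,"dz": 11.5,"rx": -0.024,"ry": 0,"rz": 0,"gripper": 1},
])

```text
t: 49.2
eef_pos: [0.4907, 0.4304, 0.2051]
ee_rot: [2.844, -0.003, -0.092]
force: [-3.0, 3.8, 8.7]
width: 0.0102
gripper_force: 50.0
```

```bash
python3 c3.py .32,-.054,.006
```

```text
[0.49074977 0.43040091 0.2050816 ] [-3.03529577  3.78483224  8.74525727] 0.010211202355844249
{'dx': -0.8, 'dy': -3.6, 'dz': 3.6, 'rx': -0.023, 'ry': -0.003, 'rz': -0.0}
```

Emit:
jog_arm([
  {"dx": 0,"dy": -1.5,"dz": 0,"rx": -0.008,"ry": 0,"rz": 0,"gripper": 1},
  {"dx": 0,"dy": -3,"dz": 0,"rx": -0.015,"ry": 0,"rz": 0,"gripper": 1},
  {"dx": 0,"dy": -4.5,"dz": 0,"rx": -0.023,"ry": 0,"rz": 0,"gripper": 1},
  {"dx": 0,"dy": -5,"dz": 0,"rx": -0.027,"ry": 0,"rz": 0,"gripper": 1},
  {"dx": 0,"dy": -5,"dz": 0,"rx": -0.027,"ry": 0,"rz": 0,"gripper": 1},
  {"dx": 0,"dy": -5,"dz": 0,"rx": -0.027,"ry": 0,"rz": 0,"gripper": 1},
  {"dx": 0,"dy": -5,"dz": 0,"rx": -0.027,"ry": 0,"rz": 0,"gripper": 1},
  {"dx": 0,"dy": -5,"dz": 0,"rx": -0.027,"ry": 0,"rz": 0,"gripper": 1},
])

```text
t: 49.87
eef_pos: [0.4913, 0.4352, 0.2036]
ee_rot: [2.818, -0.003, -0.092]
force: [-2.4, 3.1, 6.9]
width: 0.0095
gripper_force: 50.0
```

```bash
python3 c3.py .33,-.055,.006; python3 - <<'E'
from cv import *
f=grab("top"); save(f,"t18"); w=pts(f); d=w[...,:2]-UF; L=np.stack([d@ux,d@uy,w[...,2]],-1)
hsv=cv2.cvtColor(f["frame"],cv2.COLOR_RGB2HSV)
o=(hsv[...,1]>120)&((hsv[...,0]<20))&(L[...,0]>-.1)&(L[...,0]<.06)&(abs(L[...,1])<.14)&(L[...,2]>.022)
q=L[o]; print(len(q))
if len(q)>20:
    a=np.polyfit(q[:,2],q[:,0],1); print("slope->tilt",np.arctan(a[0]),"x at z=.006",np.polyval(a,.006),q[:,1].min(),q[:,1].max(),q[:,2].min(),q[:,2].max())
E
```

```text
[0.49128592 0.43519514 0.20356585] [-2.35628987  3.05973108  6.91252664] 0.00951833786323341
{'dx': -0.9, 'dy': 0.2, 'dz': 4.0, 'rx': -0.006, 'ry': -0.003, 'rz': -0.001}
396
slope->tilt 0.2945350361991116 x at z=.006 -0.0518103353701719 -0.11009672934954685 0.11124896587217104 0.022398613407027534 0.3963360627279291
```

Emit:
jog_arm([
  {"dx": 0,"dy": 0,"dz": 0,"rx": 0,"ry": 0,"rz": 0,"gripper": 0.85},
  {"dx": 0,"dy": 0,"dz": 0,"rx": 0,"ry": 0,"rz": 0,"gripper": 0.75},
  {"dx": 0,"dy": 0,"dz": 0,"rx": 0,"ry": 0,"rz": 0,"gripper": 0.6},
  {"dx": 0,"dy": 0,"dz": 0,"rx": 0,"ry": 0,"rz": 0,"gripper": 0.5},
  {"dx": 0,"dy": 0,"dz": 0,"rx": 0,"ry": 0,"rz": 0,"gripper": 0.5},
  {"dx": 0,"dy": 0,"dz": 0,"rx": 0,"ry": 0,"rz": 0,"gripper": 0.5},
  {"dx": 0,"dy": 0,"dz": 0,"rx": 0,"ry": 0,"rz": 0,"gripper": 0.5},
  {"dx": 0,"dy": 0,"dz": 0,"rx": 0,"ry": 0,"rz": 0,"gripper": 0.5},
])

```text
t: 50.58
eef_pos: [0.4907, 0.4342, 0.2005]
ee_rot: [2.813, -0.0, -0.093]
force: [0.1, 0.5, -0.4]
width: 0.0434
gripper_force: 0.0
```

Emit:
jog_arm([
  {"dx": 0,"dy": 0,"dz": -8,"rx": 0,"ry": 0,"rz": 0,"gripper": 0.5},
  {"dx": 0,"dy": 0,"dz": -20,"rx": 0,"ry": 0,"rz": 0,"gripper": 0.5},
  {"dx": 0,"dy": 0,"dz": -35,"rx": 0,"ry": 0,"rz": 0,"gripper": 0.5},
  {"dx": 0,"dy": 0,"dz": -55,"rx": 0,"ry": 0,"rz": 0,"gripper": 0.5},
  {"dx": 0,"dy": 0,"dz": -80,"rx": 0,"ry": 0,"rz": 0,"gripper": 0.5},
  {"dx": 0,"dy": 0,"dz": -110,"rx": 0,"ry": 0,"rz": 0,"gripper": 0.5},
  {"dx": 0,"dy": 0,"dz": -140,"rx": 0,"ry": 0,"rz": 0,"gripper": 0.5},
  {"dx": 0,"dy": 0,"dz": -170,"rx": 0,"ry": 0,"rz": 0,"gripper": 0.5},
])

```text
t: 51.25
eef_pos: [0.4956, 0.489, 0.3638]
ee_rot: [2.814, -0.0, -0.093]
force: [0.0, 0.6, 0.9]
width: 0.0436
gripper_force: 0.0
```

Emit:
jog_arm([
  {"dx": 0,"dy": 40,"dz": 0,"rx": 0,"ry": 0,"rz": 0,"gripper": 0.5},
  {"dx": 0,"dy": 80,"dz": 0,"rx": 0,"ry": 0,"rz": 0,"gripper": 0.5},
  {"dx": 0,"dy": 120,"dz": 0,"rx": 0,"ry": 0,"rz": 0,"gripper": 0.5},
  {"dx": 0,"dy": 160,"dz": 0,"rx": 0,"ry": 0,"rz": 0,"gripper": 0.5},
  {"dx": 0,"dy": 200,"dz": 0,"rx": 0,"ry": 0,"rz": 0,"gripper": 0.5},
  {"dx": 0,"dy": 240,"dz": 0,"rx": 0,"ry": 0,"rz": 0,"gripper": 0.5},
  {"dx": 0,"dy": 280,"dz": 0,"rx": 0,"ry": 0,"rz": 0,"gripper": 0.5},
  {"dx": 0,"dy": 300,"dz": 0,"rx": 0,"ry": 0,"rz": 0,"gripper": 0.5},
])

```text
t: 51.92
eef_pos: [0.4687, 0.2025, 0.4616]
ee_rot: [2.817, -0.003, -0.094]
force: [0.6, -0.3, 1.1]
width: 0.0441
gripper_force: 0.0
```

```bash
python3 - <<'E'
from cv import *
from b import blocks
for n in("top","scene"):
    f=grab(n); save(f,n+"20"); w=pts(f); d=w[...,:2]-UF; L=np.stack([d@ux,d@uy,w[...,2]],-1)
    hsv=cv2.cvtColor(f["frame"],cv2.COLOR_RGB2HSV)
    o=(hsv[...,1]>120)&((hsv[...,0]<20))&(L[...,0]>-.1)&(L[...,0]<.06)&(abs(L[...,1])<.14)&(L[...,2]>.022)&(L[...,2]<.22)
    q=L[o]; print(n,len(q))
    if len(q)>20:
        a=np.polyfit(q[:,2],q[:,0],1); c=np.polyfit(q[:,1],q[:,0]-np.polyval(a,q[:,2]),1)
        print("tilt",np.arctan(a[0]),"x at .006",np.polyval(a,.006),"skew",c[0],"y",q[:,1].min(),q[:,1].max())
    m=(L[...,2]>.17)&(L[...,2]<.235)&(L[...,0]>-.02)&(L[...,0]<.06)&(abs(L[...,1])<.18); q=L[m]
    if len(q): print("upper part y range",q[:,1].min(),q[:,1].max(),q[:,2].max())
    blocks(n,f,lim=(.3,.55,.05,.3))
    c,s=np.cos(CY),np.sin(CY); d=w[...,:2]-CAB; l=np.stack([d[...,0]*c+d[...,1]*s,-d[...,0]*s+d[...,1]*c],-1)
    m=(w[...,2]>.222)&(w[...,2]<.236)&(l[...,0]<-.004)&(l[...,0]>-.05)
    print([np.percentile(l[m&(l[...,1]>=y)&(l[...,1]<y+.04)][:,0],50).round(4) for y in np.arange(-.14,.14,.04) if (m&(l[...,1]>=y)&(l[...,1]<y+.04)).any()])
E
```

```text
top 241
tilt 0.32437134674460105 x at .006 -0.054943602381726915 skew 6.325570724964203e-05 y 0.00790203312855648 0.1112638222511468
upper part y range 0.006775704347183261 0.1200569150011939 0.22843197963764728
top [280. 292.] 30 mean [0.4825 0.1231 0.0757] rect [482.2 123.2] [ 5.5 30.6] 1.7
top [231. 299.] 35 mean [0.463  0.2445 0.076 ] rect [463.  244.6] [28.8  6.7] 85.1
top [280. 301.] 29 mean [0.4597 0.1218 0.0765] rect [459.7 121. ] [ 5.8 27.3] 2.2
top [230. 308.] 34 mean [0.4405 0.2462 0.0759] rect [440.9 246.3] [28.4  7.5] 87.9
top [281. 310.] 29 mean [0.4369 0.1203 0.0766] rect [436.7 120.7] [ 5.5 27.7] 3.5
top [282. 321.] 30 mean [0.4104 0.1164 0.0773] rect [410.8 116.2] [ 8.1 29.4] 12.8
top [240. 324.] 34 mean [0.3998 0.22   0.077 ] rect [399.2 220.4] [ 7.3 30. ] 1.3
top [282. 330.] 32 mean [0.3875 0.115  0.0767] rect [387.6 115.2] [ 5.2 30.1] 0.6
top [240. 333.] 28 mean [0.3771 0.219  0.0757] rect [377.1 218.4] [ 7.3 27.8] 0.5
top [282. 339.] 28 mean [0.3649 0.1135 0.0757] rect [365.6 113.4] [ 5.2 27.4] 0.7
top [240. 343.] 32 mean [0.3545 0.2186 0.0766] rect [354.9 218.7]
[... 864 characters left out ...]
2 246.2] [27.8  8.5] 89.2
scene [335. 315.] 22 mean [0.3895 0.1165 0.0764] rect [390.3 117.3] [ 9.3 26.2] 12.6
scene [286. 323.] 23 mean [0.4425 0.2483 0.0773] rect [442.2 247.8] [26.4  6.9] 86.5
scene [340. 322.] 20 mean [0.3665 0.1154 0.0783] rect [366.8 115.7] [ 5.9 25.7] 0.2
scene [301. 330.] 23 mean [0.4017 0.2221 0.0775] rect [403.2 221.7] [26.3  9.7] 84.9
scene [305. 337.] 23 mean [0.379  0.2208 0.0774] rect [380.  221.1] [ 8.6 27.7] 0.9
scene [309. 344.] 24 mean [0.3559 0.2203 0.0783] rect [356.1 220.5] [ 6.1 28.4] 7.2
[np.float64(-0.0133), np.float64(-0.0147), np.float64(-0.0151), np.float64(-0.0167), np.float64(-0.0172), np.float64(-0.0196), np.float64(-0.0235), np.float64(-0.019)]
```

View pics/top20.png

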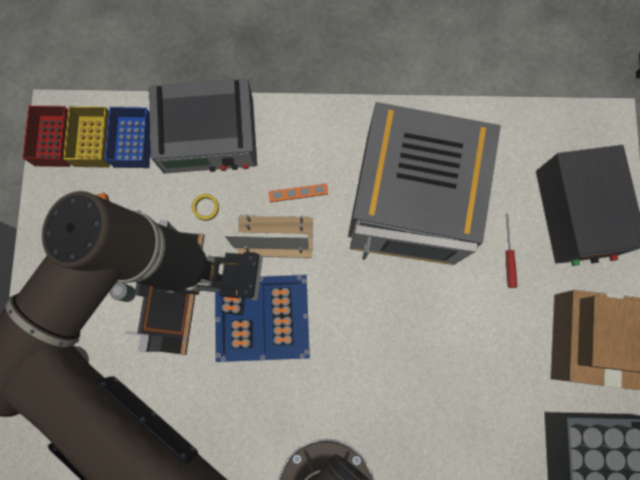

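The top view shows all four blocks in the tray and the cover leaning on the upstand with its gasket outline facing out. The sheet is still in the rack, and the door is shut with its handle at (366,247). I'll compare the door line with the first picture before handing in.

```bash
python3 - <<'E'
from h import *
c,s=np.cos(CY),np.sin(CY)
for f in (dict(np.load("top0.npz")),grab("top")):
    w=pts(f); d=w[...,:2]-CAB; l=np.stack([d[...,0]*c+d[...,1]*s,-d[...,0]*s+d[...,1]*c],-1)
    m=(w[...,2]>.222)&(w[...,2]<.236)&(l[...,0]<-.004)&(l[...,0]>-.05)
    k=l[m&(abs(l[...,1])<.09)]; print(np.polyfit(k[:,1],k[:,0],1))
    h=(w[...,2]>.205)&(w[...,2]<.23)&(l[...,0]<-.05)&(l[...,0]>-.09)&(abs(l[...,1]-.104)<.02); print(l[h].mean(0),h.sum())
st=arm.get_state(); print(st["t"],st["force"])
E
```

```text
[-0.03047408 -0.0156138 ]
[-0.05968179  0.10327702] 29
[-0.03654725 -0.01599469]
[-0.06116624  0.10315436] 34
52.0667 [-0.24100508 -0.01174719 -0.74939794]
```

The door sits within 0.006 rad of where it started shut, so it is fully closed. I'm handing in.

```bash
python3 -c "
from station import arm
print(arm.job_done())"
```

```text
the job is handed in; nothing more can be done
None
```

I handed the job in at about 52 s; the reply gave no verdict, but at my last check all four blocks stood upright in the tray (one had been knocked about 2 cm but was still within limits), the shelf was home, the door was shut, and the cover was leaning 0.32 rad against the upstand with its foot on the strip and the gasket side out.

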